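# Scribe one line across a batch of brass blanks in the hinged marking jig

## Robot

A 6-joint arm with a two-finger parallel gripper is mounted at the origin on the work surface; the furniture and walls round the work are solid. World frame = base frame: x ahead of the robot, y to its left, z up, the work surface at z = 0. Lengths are in m, angles in rad, forces in N, time in s.
With the tool pointing down it reaches from about 0.325 to 0.9 m from the base axis. Payload 6.1 kg.
Tool frame: the origin (TCP) lies at the very end of the fingers, on their centre line; the grasp point (between the pads) lies 19 mm behind it; x points along the fingers, z is the direction in which the jaws open and shut, and the axes are right-handed (so a half turn about x gives the same grasp; the last joint's range is limited). The gripper opens to 87 mm and grips with 3 to 60 N. Pads are 19 mm wide; open, the fingers measure 117 mm over their backs; the gripper's body (75 mm by 190 mm) begins 51 mm behind the grasp point.
Start: joints at [1.169, 0.22, 1.526, -0, 1.395, -0.126], TCP at [0.17, 0.601, 0.223] pointing down, gripper open.
Joint ranges: [-2.98, 2.98], [-0.91, 2.08], [0.09, 2.57], [-1.24, 4.39], [0.2, 2.65], [-2.68, 2.68]. Speed limits (rad/s): [2.57, 2.57, 3.01, 3.14, 3.14, 3.14].

## Interface

Orientations are given as a unit quaternion [w, x, y, z].
In Python, from workcell import robot gives the robot as it stands.
- The arm moves only by the tool carry_out, never from a script. Its argument "plan" is a list of rows, each a list of 5 numbers: the opening, from -1 (shut) to 1 (fully open), then the shift along the tool's x, y, z in mm, then the turn about the tool's x in degrees. In form: [[fingers, x, y, z, roll], ...]. A call has exactly 10 rows; each row is the pose to reach, as a shift and turn from the pose commanded when the call began, along the tool's axes at that moment; what a row does not reach only later rows make up. A row lasts 1/12 s, in which the tool goes at most 41.7 mm and 7.16 degrees, less where a joint would pass 70% of its speed; a pose out of reach is approached as far as the arm can. A call with a gripper value outside its range is refused whole. The fingers move at their own pace and stop on an object; "squeeze" is the grip in N (left out, the last holds). Time passes only in rows, so rows that repeat a pose let the fingers close, or fill a call up. It gives the time, the measured TCP pose, the force and the opening at its end, in the units of the state.
- robot.get_state(): the state, without advancing time (a new reading comes with each control period).
- robot.read_camera(name): name is "scene" or "top" or "wrist"; returns the picture (480x640x3 uint8, blue, green, red); there is no depth.
- robot.get_calibration(name): a dict with "fx", "fy", "cx", "cy" (pixels), "k1" (the pictures are not rectified: a ray, as slopes to the right and down, at radius r is drawn at 1 + k1 r^2 times it, then the intrinsics apply), "world_from_camera" (4x4, takes a point from camera to world coordinates). Camera axes: x right, y up, looking along -z (the intrinsics and any distortion apply to the point x, -y, -z); pixel columns grow to the right and rows downward; lengths in m; the calibration is good to about 2 mm. A picture is of the moment at which its call begins: read the wrist's pose just before it. get_calibration takes no time and is no camera call; for the wrist camera it gives the pose at the moment of the call.
- robot.close_job(): hands the job in, once; it reports no verdict.
The state is a dict: "t": time; "joint_positions": joint angles; "qvel": joint speeds; "tau": joint torques, N m; "tool_pos": TCP position; "orientation": TCP orientation; "ft_force": force on the tool from outside, world axes, zero at the start; "moment": the same for the moment, N m; "grip_width": finger opening in m.
Only numpy, scipy, OpenCV 4.12 (cv2) and the standard library are available. Lean on these libraries where they do the work, as an engineer would, in place of code of your own. Each camera call takes 0.05 s, during which the arm holds its last target.

## Task

Lay each brass blank lying on the bench into a pocket of the marking jig (one per pocket, any pockets), swing the slotted template over by its knob and lower it gently until it is fully home, then take the awl from its stand and draw its tip slowly (no faster than about 5 cm a second) along the whole slot of the template from its left end to its right end, touching the brass lightly where there is a blank and keeping to that height across an empty pocket. Then put the awl back in its stand, swing the template back past upright and lower it gently onto its rear stops, and lay the marked blanks flat and side by side in the tray. Leave the mug, ink bottle and thread spool where they are.

Things in the scene. Friction and masses are not known exactly. Their poses are not given: they have to be found in the camera images.
- jig: Marking jig, fixed: plywood base (x -70 to 135, y -118 to 118 mm, 12 mm thick) under a pale wooden nest plate with three pockets, and an aluminium template hinged along its rear. Origin on the bench, under the row of pockets; x to the rear (to the hinge), y left along the row, z up. A blank in a pocket stands 0.5 mm proud of the rims: its upper face is 36 mm above the bench.
- pocket_1 (a point): Centre of the floor of the left pocket, 28 mm above the bench. A pocket is 90 mm long (jig x), 32.5 mm wide (y), 7.5 mm deep; the next one is 60 mm away in y. From 24 mm in front of the centre to 19 mm behind it the side walls are cut down to the floor, to leave room for fingers.
- pocket_2 (a point): Centre of the floor of the middle pocket, 28 mm above the bench. A pocket is 90 mm long (jig x), 32.5 mm wide (y), 7.5 mm deep; the next one is 60 mm away in y. From 24 mm in front of the centre to 19 mm behind it the side walls are cut down to the floor, to leave room for fingers.
- pocket_3 (a point): Centre of the floor of the right pocket, 28 mm above the bench. A pocket is 90 mm long (jig x), 32.5 mm wide (y), 7.5 mm deep; the next one is 60 mm away in y. From 24 mm in front of the centre to 19 mm behind it the side walls are cut down to the floor, to leave room for fingers.
- template (a joint): Hinge angle of the template: 0 = folded down level, 3 mm above the blanks, its top 44 mm above the bench; 1.57 = upright; 2.18 = leaning on its two rear stops, where it starts. Falls to the side it leans to; 0.3 kg, a little friction. Plate 204 mm along the hinge, out to 122 mm from the axis, 5 mm thick, with a slot 12 mm wide, 176 mm long, parallel to the hinge, centre line 45 mm from the axis.
- template_knob (a point): Centre of the black knob at the template's free edge, to swing it by: a cylinder 22 mm thick, 30 mm long, its axis parallel to the hinge (pinched by its flat ends it can turn between the fingers), on a 10 mm stem 28 mm beyond the plate's edge. 150 mm from the hinge axis; 41.5 mm above the bench when folded down.
- template_hinge (a point): Middle of the hinge axis, 41.5 mm above the bench. The axis runs along the jig's y.
- slot_left (a point): Where the line begins, with the template down: on the slot's centre line, 8 mm from its left (+y of the jig) end, 36 mm above the bench, the height of the blanks' upper faces. Fixed to the jig; does not move with the template.
- slot_right (a point): Where the line ends: the like point 8 mm from the slot's right (-y) end.
- blank_1_mid (a point): Centre of a brass blank, a flat sawn bar about 28 x 85 x 8 mm with slanting ends (one corner of an end up to 10 mm short), about 80 g; y along its length, x across its width, z its thickness. It starts flat on the bench, centre 4 mm up. All blanks are alike; there are two or three (None if absent).
- blank_2_mid (a point): Centre of a brass blank, a flat sawn bar about 28 x 85 x 8 mm with slanting ends (one corner of an end up to 10 mm short), about 80 g; y along its length, x across its width, z its thickness. It starts flat on the bench, centre 4 mm up. All blanks are alike; there are two or three (None if absent).
- blank_3_mid (a point): Centre of a brass blank, a flat sawn bar about 28 x 85 x 8 mm with slanting ends (one corner of an end up to 10 mm short), about 80 g; y along its length, x across its width, z its thickness. It starts flat on the bench, centre 4 mm up. All blanks are alike; there are two or three (None if absent).
- tray: Open sheet-metal tray fixed on the bench, 130 (x) x 200 (y) x 22 mm outside, walls and floor 3 mm; origin at the centre of its underside, z up.
- awl_grip (a point): Grip point on the axis of the awl's turned wooden handle, half-way along it (handle about 80 mm long, 22 mm thick here; fingers close to 19 to 22 mm). Awl 155 mm long, about 70 g; its y axis points from the tip to the butt. It starts upright in its stand, butt up, spike in the hole, its brass ferrule (16 mm) resting on the stand's top; this point is then 124 mm above the bench.
- awl_tip (a point): Point of the awl's steel spike (4 mm thick, end rounded), on the awl's axis 110 mm from the grip point and 56 mm below the ferrule's end.
- awl_stand_hole (a point): Mouth of the awl's hole: centre of the top of the awl stand, a fixed wooden block 52 x 52 mm on a foot 84 x 84 x 9 mm, 70 mm high in all, with one vertical hole 11 mm wide, 61 mm deep.
- tea_mug: Red and white mug, 90 mm wide, 104 mm high; leave it alone. Origin under its centre.
- ink_bottle: Small brown dropper bottle, 34 mm wide, 102 mm high; leave it alone. Origin under its centre.
- thread_spool: Wooden spool of thread, 45 mm wide, 59 mm high; leave it alone. Origin under its centre.
- blank_1: The same blank; origin at the centre of its underside.
- blank_2: The same blank; origin at the centre of its underside.
- blank_3: The same blank; origin at the centre of its underside.
- awl: The awl itself; origin beside the lower end of its handle (use awl_grip and awl_tip).

How it is judged:
On the way, in this order (a step that is already met when the one before it is completed fails the run):
1. every blank lies in a pocket of the jig (((horizontal distance between blank_1_mid and pocket_1 below 0.006 m and z of blank_1_mid in the frame of jig below 0.0345 m) or (horizontal distance between blank_1_mid and pocket_2 below 0.006 m and z of blank_1_mid in the frame of jig below 0.0345 m) or (horizontal distance between blank_1_mid and pocket_3 below 0.006 m and z of blank_1_mid in the frame of jig below 0.0345 m)) and ((horizontal distance between blank_2_mid and pocket_1 below 0.006 m and z of blank_2_mid in the frame of jig below 0.0345 m) or (horizontal distance between blank_2_mid and pocket_2 below 0.006 m and z of blank_2_mid in the frame of jig below 0.0345 m) or (horizontal distance between blank_2_mid and pocket_3 below 0.006 m and z of blank_2_mid in the frame of jig below 0.0345 m)) and ((horizontal distance between blank_3_mid and pocket_1 below 0.006 m and z of blank_3_mid in the frame of jig below 0.0345 m) or (horizontal distance between blank_3_mid and pocket_2 below 0.006 m and z of blank_3_mid in the frame of jig below 0.0345 m) or (horizontal distance between blank_3_mid and pocket_3 below 0.006 m and z of blank_3_mid in the frame of jig below 0.0345 m))), for 0.3 s.
2. the template is folded down, fully home over the blanks (value of joint template below 0.04 rad), for 0.3 s.
3. the awl's tip is in the left end of the slot, all blanks being in their pockets (all of step 1 and value of joint template below 0.04 rad and y of awl_tip in the frame of jig between 0.062 and 0.09 m and x of awl_tip in the frame of jig between 0.021 and 0.039 m and z of awl_tip in the frame of jig between 0.03 and 0.0385 m), for 0.1 s.
4. the tip passes along the slot over pocket 1, bearing on the blank there, if any (value of joint template below 0.04 rad and y of awl_tip in the frame of jig between 0.048 and 0.06 m and x of awl_tip in the frame of jig between 0.021 and 0.039 m and z of awl_tip in the frame of jig between 0.03 and 0.0385 m and (not (horizontal distance between blank_1_mid and pocket_1 below 0.006 m and z of blank_1_mid in the frame of jig below 0.0345 m) or contact force between awl and blank_1 above 0.1 N) and (not (horizontal distance between blank_2_mid and pocket_1 below 0.006 m and z of blank_2_mid in the frame of jig below 0.0345 m) or contact force between awl and blank_2 above 0.1 N) and (not (horizontal distance between blank_3_mid and pocket_1 below 0.006 m and z of blank_3_mid in the frame of jig below 0.0345 m) or contact force between awl and blank_3 above 0.1 N)), for 0.05 s.
5. the tip passes over pocket 2, bearing on the blank there, if any (value of joint template below 0.04 rad and y of awl_tip in the frame of jig between -0.008 and 0.008 m and x of awl_tip in the frame of jig between 0.021 and 0.039 m and z of awl_tip in the frame of jig between 0.03 and 0.0385 m and (not (horizontal distance between blank_1_mid and pocket_2 below 0.006 m and z of blank_1_mid in the frame of jig below 0.0345 m) or contact force between awl and blank_1 above 0.1 N) and (not (horizontal distance between blank_2_mid and pocket_2 below 0.006 m and z of blank_2_mid in the frame of jig below 0.0345 m) or contact force between awl and blank_2 above 0.1 N) and (not (horizontal distance between blank_3_mid and pocket_2 below 0.006 m and z of blank_3_mid in the frame of jig below 0.0345 m) or contact force between awl and blank_3 above 0.1 N)), for 0.05 s.
6. the tip passes over pocket 3, bearing on the blank there, if any (value of joint template below 0.04 rad and y of awl_tip in the frame of jig between -0.068 and -0.052 m and x of awl_tip in the frame of jig between 0.021 and 0.039 m and z of awl_tip in the frame of jig between 0.03 and 0.0385 m and (not (horizontal distance between blank_1_mid and pocket_3 below 0.006 m and z of blank_1_mid in the frame of jig below 0.0345 m) or contact force between awl and blank_1 above 0.1 N) and (not (horizontal distance between blank_2_mid and pocket_3 below 0.006 m and z of blank_2_mid in the frame of jig below 0.0345 m) or contact force between awl and blank_2 above 0.1 N) and (not (horizontal distance between blank_3_mid and pocket_3 below 0.006 m and z of blank_3_mid in the frame of jig below 0.0345 m) or contact force between awl and blank_3 above 0.1 N)), for 0.05 s.
7. the tip reaches the right end of the slot, all blanks still in their pockets (all of step 1 and value of joint template below 0.04 rad and y of awl_tip in the frame of jig between -0.09 and -0.074 m and x of awl_tip in the frame of jig between 0.021 and 0.039 m and z of awl_tip in the frame of jig between 0.03 and 0.0385 m), for 0.1 s.
At the end, for the whole second after the job is handed in: Template on its rear stops (2.12 rad or more); awl upright in its stand, tip within 10 mm of the hole's axis and under 28 mm above the bench; every blank at rest flat on the tray's floor (centre within 55 mm in x and 90 mm in y of the tray's middle, under 12.5 mm high) (value of joint template above 2.12 rad and horizontal distance between awl_tip and awl_stand_hole below 0.01 m and height (world z) of awl_tip below 0.028 m and angle between awl_tip's own y axis and vertical below 0.2 rad and x of blank_1_mid in the frame of tray between -0.055 and 0.055 m and y of blank_1_mid in the frame of tray between -0.09 and 0.09 m and z of each of blank_1_mid, blank_2_mid, blank_3_mid in the frame of tray below 0.0125 m and linear speed of each of blank_1, blank_2, blank_3 below 0.03 m/s and x of blank_2_mid in the frame of tray between -0.055 and 0.055 m and y of blank_2_mid in the frame of tray between -0.09 and 0.09 m and x of blank_3_mid in the frame of tray between -0.055 and 0.055 m and y of blank_3_mid in the frame of tray between -0.09 and 0.09 m); the robot touches nothing.
It fails at once if the template slams down onto the jig (faster than 2 rad/s over the last quarter radian) (value of joint template below 0.25 rad and velocity of joint template below -2 rad/s).
It fails at once if the template slams back against its rear stops (faster than 1.6 rad/s close to them) (value of joint template above 1.95 rad and velocity of joint template above 1.6 rad/s).
It fails at once if the awl moves faster than 0.12 m/s while its tip is in the slot, between its ends (value of joint template below 0.04 rad and y of awl_tip in the frame of jig between -0.07 and 0.06 m and x of awl_tip in the frame of jig between 0.018 and 0.042 m and z of awl_tip in the frame of jig below 0.041 m and linear speed of awl above 0.12 m/s).
It fails at once if the awl is pressed on a blank with more than 30 N (contact force between awl and blank_1 above 30 N or contact force between awl and blank_2 above 30 N or contact force between awl and blank_3 above 30 N).
It fails at once if the mug, the ink bottle or the thread spool is moved more than 3 cm (distance of any of tea_mug, ink_bottle, thread_spool from where it was at the start of the episode above 0.03 m).
Of blank_1, blank_2, blank_3 only 2 to 3 are there at a start; the rules pass over those that are not, and their reading is None.
At some moment in a run one of blank_1, blank_2, blank_3 may be knocked a few centimetres aside while the robot is not near it.
It also fails if it takes over 210 s, if anything falls off the work surface, if the arm or the gripper's body presses on something with over 40 N, if the wrist force passes 120 N, or if a joint passes its speed limit or range.

## Working session

There is one attempt and no reset: what is moved stays moved. The work goes in short steps, Python scripts to look and compute and a tool call to move; the robot and the scene stay as the last step left them, time stands still between calls to the robot, and variables do not carry over. Pictures are saved under pics/ and viewed, and the job is handed in when it is done.

Besides the shell and the picture viewer there is one more tool, called by a JSON object that holds its "op" and its "data". carry_out: Moves the arm, as the interface text tells. Its arguments: {"type":"object","properties":{"plan":{"type":"array","items":{"type":"array","items":{"type":"number"}}},"squeeze":{"type":"number"}},"required":["plan"]}

```bash
ls; mkdir -p pics
python3 - <<'E'
from workcell import robot
import cv2,numpy as np
np.set_printoptions(precision=4,suppress=True)
print(robot.get_state())
for n in ["scene","top","wrist"]:
    print(n,robot.get_calibration(n))
    cv2.imwrite(f"pics/{n}0.png",robot.read_camera(n))
E
```

```text
pics
{'t': 0.0, 'joint_positions': array([ 1.1689,  0.2212,  1.5276,  0.    ,  1.3947, -0.1261]), 'qvel': array([ 0.0002,  0.0008, -0.0004,  0.0017,  0.0018, -0.    ]), 'tau': array([ -0.0003, -49.4611, -38.7379,   0.07  ,   0.0575,  -0.0001]), 'tool_pos': array([0.17  , 0.6008, 0.2215]), 'orientation': array([ 0.5634, -0.4268,  0.5646,  0.4262]), 'ft_force': array([ 0.6605, -0.3036,  0.4645]), 'moment': array([ 0.0102,  0.0282, -0.04  ]), 'grip_width': 0.08722870480670251}
scene {'fx': 434.3074271717805, 'fy': 434.3074271717805, 'cx': 321.4418401965369, 'cy': 247.8363861458693, 'k1': -0.03800133269963073, 'world_from_camera': array([[ 0.8805,  0.2385, -0.4097,  0.1296],
       [-0.4737,  0.476 , -0.741 , -0.7559],
       [ 0.0183,  0.8465,  0.5321,  0.648 ],
       [ 0.    ,  0.    ,  0.    ,  1.    ]])}
top {'fx': 512.7484418966241, 'fy': 512.7484418966241, 'cx': 317.4220411556303, 'cy': 252.22378428819542, 'k1': -0.031278022051665466, 'world_from_camera': array([[ 0.0049,  0.9884, -0.1517,  0.3888],
       [-0.9999,  0.0032, -0.0113,  0.0173],
       [-0.0107,  0.1517,  0.9884,  1.2605],
       [ 0.    ,  0.    ,  0.    ,  1.    ]])}
wrist {'fx': 427.3516328558402, 'fy': 427.3516328558402, 'cx': 316.119880970054, 'cy': 241.34492286481085, 'k1': -0.08494196972594882, 'world_from_camera': array([[ 0.2722, -0.9278, -0.2552,  0.0995],
       [ 0.9622,  0.2616,  0.0752,  0.6204],
       [-0.003 , -0.266 ,  0.964 ,  0.3841],
       [ 0.    ,  0.    ,  0.    ,  1.    ]])}
```

View pics/top0.png

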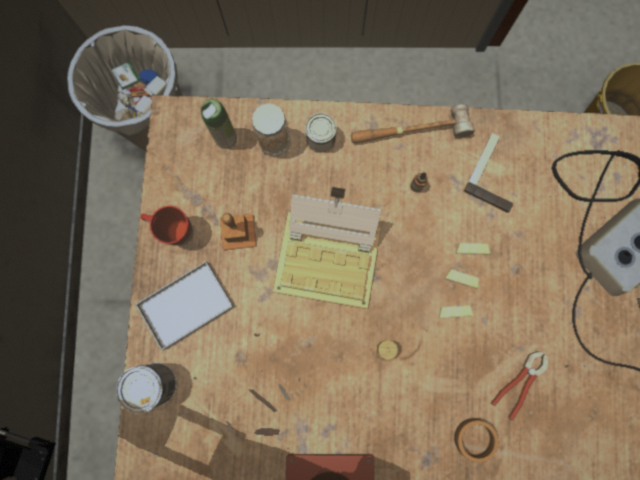

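View pics/scene0.png

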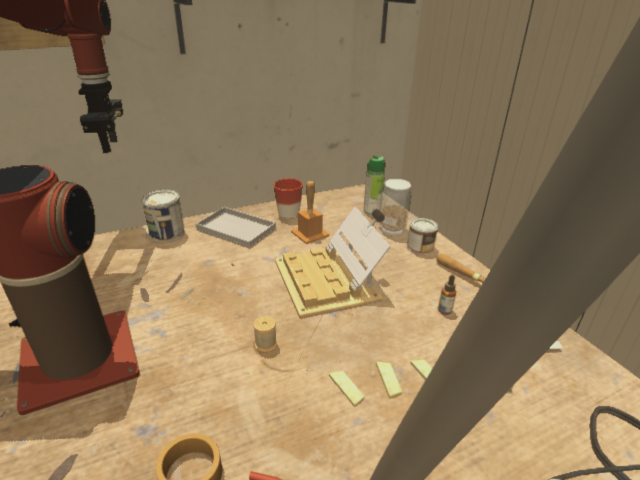

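View pics/wrist0.png

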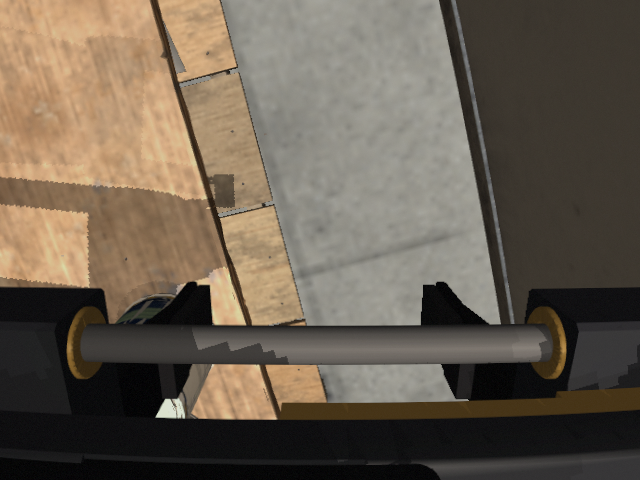

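```bash
cat > h.py <<'E'
import cv2,numpy as np
from workcell import robot
from scipy.spatial.transform import Rotation as R
np.set_printoptions(precision=4,suppress=True)
def ray(c,uv):
    uv=np.asarray(uv,float).reshape(-1,1,2)
    K=np.array([[c['fx'],0,c['cx']],[0,c['fy'],c['cy']],[0,0,1]])
    n=cv2.undistortPoints(uv,K,np.array([c['k1'],0,0,0.])).reshape(-1,2)
    d=np.c_[n[:,0],-n[:,1],-np.ones(len(n))]
    T=np.asarray(c['world_from_camera'])
    return T[:3,3],d@T[:3,:3].T
def cast(c,uv,z):
    o,d=ray(c,uv); return o+d*((z-o[2])/d[:,2])[:,None]
def proj(c,P):
    T=np.linalg.inv(np.asarray(c['world_from_camera']));P=np.asarray(P,float).reshape(-1,3)
    q=P@T[:3,:3].T+T[:3,3]; n=np.c_[q[:,0]/-q[:,2],-q[:,1]/-q[:,2]]
    r=(n**2).sum(1,keepdims=True); n=n*(1+c['k1']*r)
    return n*[c['fx'],c['fy']]+[c['cx'],c['cy']]
def Rt(s):
    q=s['orientation']; return R.from_quat([q[1],q[2],q[3],q[0]]).as_matrix()
def crop(im,x0,y0,x1,y1,k,name):
    cv2.imwrite(f"pics/{name}.png",cv2.resize(im[y0:y1,x0:x1],None,fx=k,fy=k,interpolation=cv2.INTER_CUBIC))
def shift(s,tgt):
    return Rt(s).T@(np.asarray(tgt)-s['tool_pos'])*1000
E
python3 - <<'E'
from h import *
im=cv2.imread("pics/top0.png");c=robot.get_calibration("top")
crop(im,130,160,330,310,4,"topL"); crop(im,270,160,500,330,3.4,"topR")
s=robot.get_state();print(Rt(s))
print(cast(c,[(473,248),(462,279),(456,312)],.008))
print(cast(c,[(185,305)],.02),cast(c,[(326,278)],.036))
cw=robot.get_calibration("wrist")
T=np.asarray(cw['world_from_camera']);print(Rt(s).T@(T[:3,3]-s['tool_pos']),Rt(s).T@T[:3,:3])
E
```

```text
[[-0.0006 -0.9622  0.2723]
 [-0.0014  0.2723  0.9622]
 [-1.      0.0002 -0.0015]]
[[ 0.5928 -0.3532  0.008 ]
 [ 0.5157 -0.323   0.008 ]
 [ 0.4352 -0.3055  0.008 ]]
[[0.4488 0.3516 0.02  ]] [[0.5142 0.0104 0.036 ]]
[-0.1625  0.0732 -0.0007] [[ 0.0013  0.2663 -0.9639]
 [ 0.0001  0.9639  0.2663]
 [ 1.     -0.0004  0.0012]]
```

View pics/topL.png

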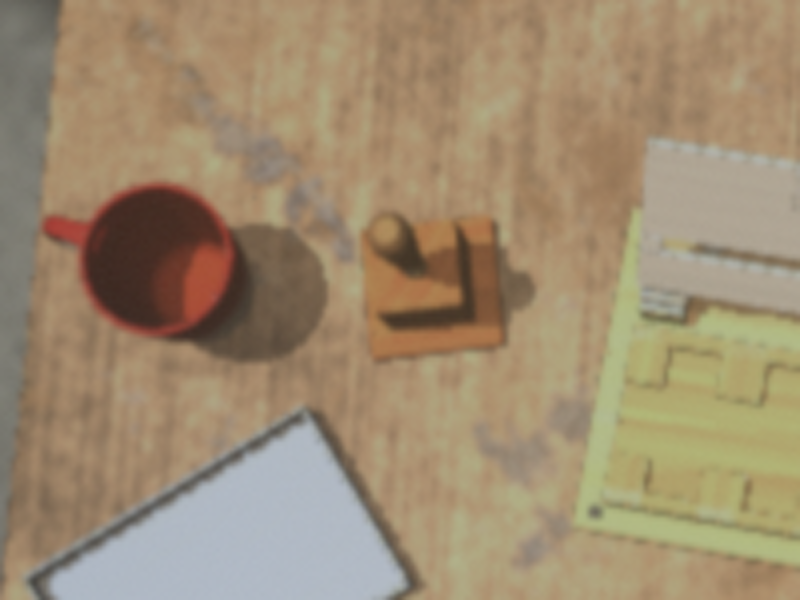

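View pics/topR.png

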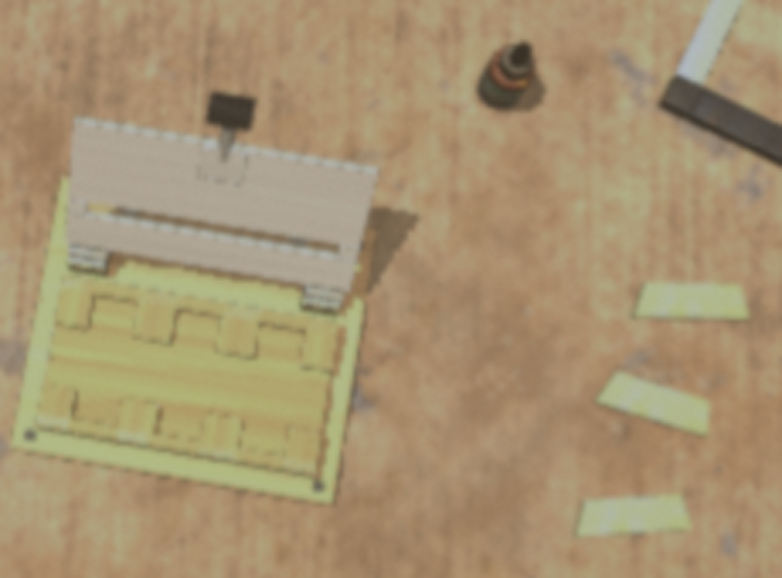

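Run:
```python
from h import *
c=robot.get_calibration("top")
P=cast(c,[(273.5,291.5),(367.9,307.6)],.012)
print(P,np.linalg.norm(P[0]-P[1]))
y=(P[0]-P[1]);y/=np.linalg.norm(y);x=np.array([y[1],-y[0],0]);print(x,y,np.degrees(np.arctan2(y[1],y[0])))
o=P.mean(0)+x*.07;print('jig o',o)
s=robot.get_state();print(s['t'])
for t in [[o[0],o[1],.32],[.5,-.30,.32]]: print(shift(s,t))
```

```text
[[ 0.4831  0.1382  0.012 ]
 [ 0.445  -0.0914  0.012 ]] 0.23270513435335996
[ 0.9865 -0.1637  0.    ] [0.1637 0.9865 0.    ] 80.57883442013744
jig o [0.5331 0.0119 0.012 ]
0.15
[ -97.7249 -509.7568 -468.0224]
[ -97.2818 -562.8135 -777.2019]
```

{"op": "carry_out", "data": {"plan": [[1,-40,0,0,0],[1,-80,-30,-25,-3],[1,-98,-60,-55,-6],[1,-98,-90,-83,-6],[1,-98,-118,-108,-6],[1,-98,-146,-134,-6],[1,-98,-174,-160,-6],[1,-98,-202,-185,-6],[1,-98,-230,-211,-6],[1,-98,-258,-237,-6]]}}

```text
t: 0.98
tool_pos: [0.3544, 0.3012, 0.3204]
orientation: [0.541, -0.456, 0.541, 0.455]
ft_force: [0.8, 0.3, -0.5]
grip_width: 0.087
```

Run:
```python
from h import *
s=robot.get_state();print(s)
for t in [[.5331,.0119,.32],[.5,-.30,.32]]: print(shift(s,t))
```

```text
{'t': 0.9833, 'joint_positions': array([ 0.5347, -0.2195,  1.7854, -0.0001,  1.5755, -0.8651]), 'qvel': array([-0.9928, -0.2219,  0.1878,  0.0007,  0.0293, -0.9817]), 'tau': array([  5.6848, -29.4653, -39.9281,   0.0571,   0.3549,   1.3248]), 'tool_pos': array([0.3544, 0.3012, 0.3204]), 'orientation': array([ 0.5409, -0.4555,  0.5408,  0.4554]), 'ft_force': array([ 0.7858,  0.344 , -0.4533]), 'moment': array([ 0.056 , -0.0461,  0.0105]), 'grip_width': 0.08698436796681286}
[   0.4488 -225.3583 -254.6483]
[   0.4449 -245.8248 -567.6313]
```

{"op": "carry_out", "data": {"plan": [[1,0,-28,-32,0],[1,0,-56,-64,0],[1,0,-84,-96,0],[1,0,-112,-128,0],[1,0,-140,-160,0],[1,0,-168,-190,0],[1,0,-196,-220,0],[1,0,-210,-235,0],[1,0,-210,-235,0],[1,0,-210,-235,0]]}}

```text
t: 1.82
tool_pos: [0.5209, 0.0347, 0.3198]
orientation: [0.541, -0.454, 0.542, 0.455]
ft_force: [-0.1, -0.2, -0.4]
grip_width: 0.0869
```

Run:
```python
from h import *
s=robot.get_state();print(s['tool_pos'],s['qvel'])
c=robot.get_calibration("wrist");im=robot.read_camera("wrist");cv2.imwrite("pics/w1.png",im);np.save("w1.npy",c['world_from_camera'])
```

```text
[0.5209 0.0347 0.3198] [ 0.0438 -0.0262  0.0164  0.0091  0.0086  0.0081]
```

View pics/w1.png

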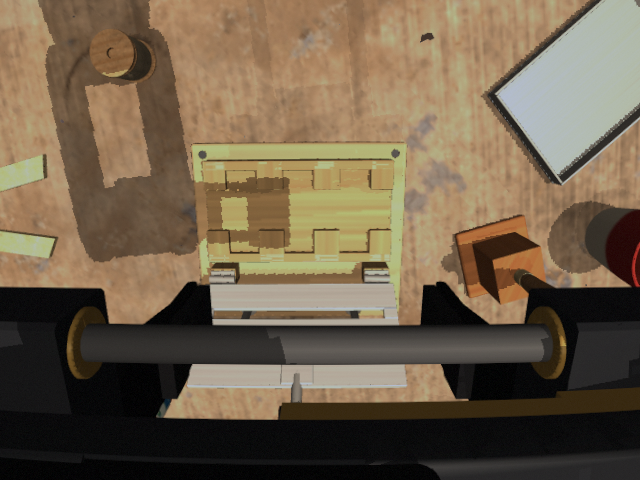

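Run:
```python
from h import *
im=cv2.imread("pics/w1.png")
crop(im,180,135,420,290,3.3,"w1c"); crop(im,440,190,640,320,4,"w1d")
```

```text
(no output)
```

View pics/w1c.png

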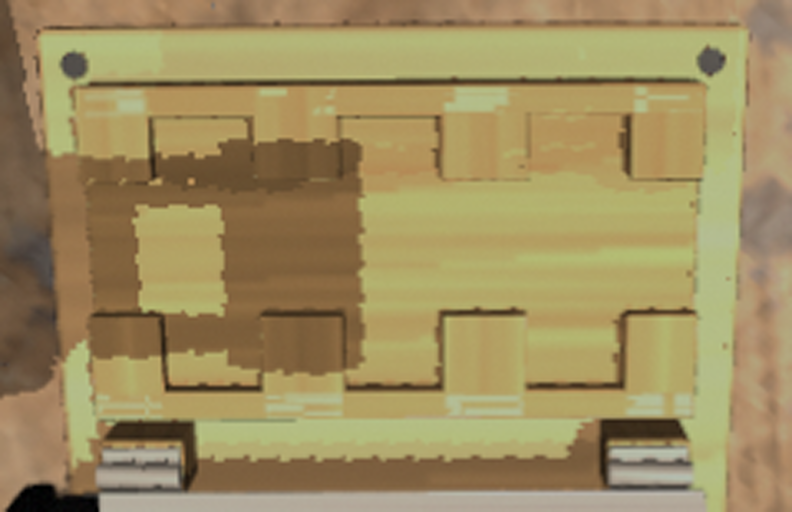

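View pics/w1d.png

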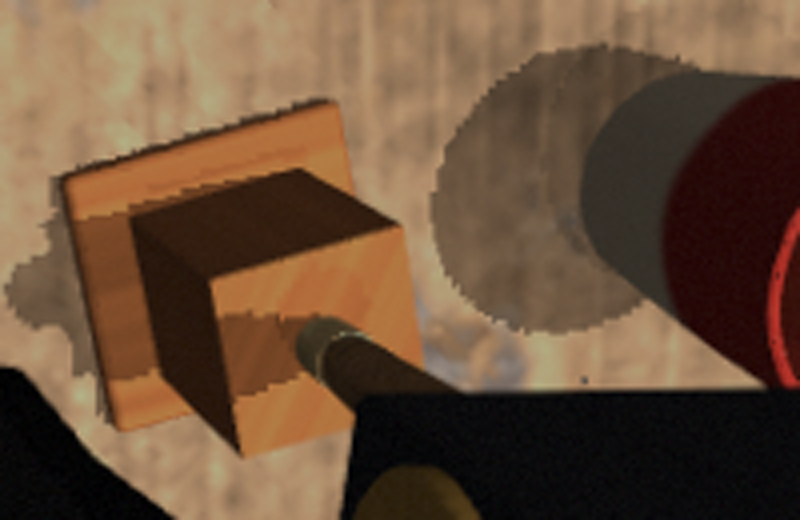

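```bash
cat >> h.py <<'E'
def fit2(A,B): # A model 2D, B world 2D -> rot,t
    a=A-A.mean(0);b=B-B.mean(0);U,S,V=np.linalg.svd(a.T@b);Rm=(U@V).T
    if np.linalg.det(Rm)<0: V[-1]*=-1;Rm=(U@V).T
    t=B.mean(0)-Rm@A.mean(0);return Rm,t,np.linalg.norm(A@Rm.T+t-B,axis=1)
E
python3 - <<'E'
from h import *
c=robot.get_calibration("wrist");c['world_from_camera']=np.load("w1.npy")
px=[];M=[]
for y,f,r in [(-.06,(152,250),(164,262)),(0,(341,440),(345,440)),(.06,(528,629),(525,622))]:
    px+=[(f[0],116),(f[1],116),(r[0],389),(r[1],389)]
    M+=[(-.045,y-.01625),(-.045,y+.01625),(.045,y-.01625),(.045,y+.01625)]
px=np.array(px)/3.3+[180,135]-0.35
W=cast(c,px,.0355)[:,:2]
Rm,t,e=fit2(np.array(M),W);print(Rm,t,e*1000,np.degrees(np.arctan2(Rm[1,0],Rm[0,0])))
# base front corners z .012
px=np.array([(40,31),(747,28)])/3.3+[180,135]-.35
B=cast(c,px,.012)[:,:2];print(B,(B-t)@Rm)
px=np.array([(75,65),(711,60)])/3.3+[180,135]-.35
B=cast(c,px,.012)[:,:2];print((B-t)@Rm)
px=np.array([(75,65),(711,60)])
# blanks seen so far in top
E
```

```text
[[ 0.9849  0.1729]
 [-0.1729  0.9849]] [0.5345 0.0118] [0.9898 0.3986 0.167  0.3655 0.8652 0.4703 0.4293 0.613  0.2606 0.8576
 0.0949 0.309 ] -9.958059736819969
[[ 0.4446 -0.0903]
 [ 0.4842  0.1387]] [[-0.0709 -0.1161]
 [-0.0715  0.1163]]
[[-0.0597 -0.1051]
 [-0.0611  0.1049]]
```

{"op": "carry_out", "data": {"plan": [[1,0,-6,-36,7],[1,0,-12,-72,14],[1,0,-18,-108,21],[1,0,-24,-144,28],[1,0,-30,-180,35],[1,0,-36,-216,42],[1,0,-42,-252,49],[1,0,-48,-288,56],[1,0,-54,-324,63],[1,0,-61,-355,70]]}}

```text
t: 2.7
tool_pos: [0.5205, -0.3247, 0.3208]
orientation: [0.705, -0.061, 0.704, 0.061]
ft_force: [0.9, -0.4, 0.3]
grip_width: 0.0869
```

{"op": "carry_out", "data": {"plan": [[1,0,0,0,5],[1,0,0,0,10],[1,0,0,0,10],[1,0,0,0,10],[1,0,0,0,10],[1,0,0,0,10],[1,0,0,0,10],[1,0,0,0,10],[1,0,0,0,10],[1,0,0,0,10]]}}

```text
t: 3.53
tool_pos: [0.5205, -0.3244, 0.3206]
orientation: [0.707, -0.001, 0.707, 0.001]
ft_force: [-0.1, 0.0, 0.4]
grip_width: 0.087
```

Run:
```python
from h import *
s=robot.get_state();print(s['tool_pos'],Rt(s),s['joint_positions'])
c=robot.get_calibration("wrist");im=robot.read_camera("wrist");cv2.imwrite("pics/w2.png",im);np.save("w2.npy",c['world_from_camera'])
```

```text
[ 0.5205 -0.3244  0.3206] [[ 0.     -0.0039  1.    ]
 [-0.      1.      0.0039]
 [-1.     -0.      0.    ]] [-0.6858  0.1482  1.4272 -0.      1.5661 -0.6896]
```

View pics/w2.png

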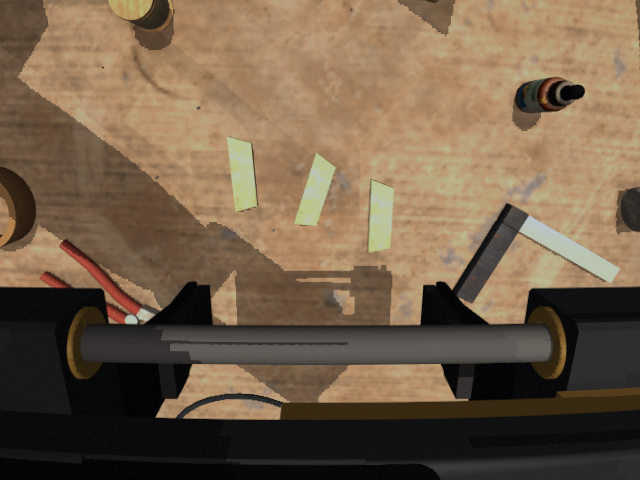

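```bash
cat >> h.py <<'E'
def blanks(im,c,z,roi=(0,0,640,285),amin=600,amax=1e9,show=None):
    hsv=cv2.cvtColor(im,cv2.COLOR_BGR2HSV)
    m=cv2.inRange(hsv,(27,60,90),(45,255,255))
    k=np.zeros_like(m);x0,y0,x1,y1=roi;k[y0:y1,x0:x1]=255;m&=k
    m=cv2.morphologyEx(m,cv2.MORPH_CLOSE,np.ones((3,3)));m=cv2.morphologyEx(m,cv2.MORPH_OPEN,np.ones((3,3)))
    if show: cv2.imwrite(f"pics/{show}.png",m)
    out=[]
    for ct in cv2.findContours(m,cv2.RETR_EXTERNAL,cv2.CHAIN_APPROX_NONE)[0]:
        a=cv2.contourArea(ct)
        if not amin<a<amax: continue
        P=cast(c,ct.reshape(-1,2),z)[:,:2]
        h=cv2.convexHull((P*1000).astype(np.float32))
        (cx,cy),(w,l),an=cv2.minAreaRect(h)
        if w>l: w,l,an=l,w,an+90
        # an: direction of w side (across)
        out.append((cx/1000,cy/1000,w,l,(an+90)%180-90,a,ct.reshape(-1,2).mean(0)))
    return out
E
python3 - <<'E'
from h import *
im=cv2.imread("pics/w2.png");c=robot.get_calibration("wrist");c['world_from_camera']=np.load("w2.npy")
for b in blanks(im,c,.008,show="m2"): print(b)
s=robot.get_state()
crop(im,210,120,410,260,4,"w2c")
E
```

```text
(0.43849667358398436, -0.31801766967773437, 25.534366607666016, 57.73971176147461, 4.1651153564453125, 762.5, array([241.6226, 183.6352]))
```

View pics/w2c.png

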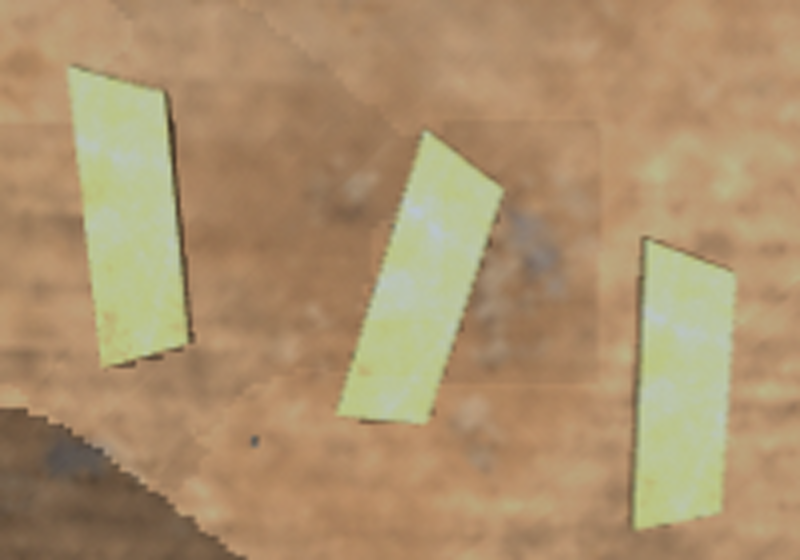

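Run:
```python
from h import *
im=cv2.imread("pics/w2.png");hsv=cv2.cvtColor(im,cv2.COLOR_BGR2HSV)
for p in [(243,174),(240,200),(316,190),(312,210),(381,216),(232,145),(300,160),(350,220),(260,170),(400,200)]: print(p,hsv[p[1],p[0]])
```

```text
(243, 174) [ 37  58 198]
(240, 200) [ 35  84 198]
(316, 190) [ 40  38 197]
(312, 210) [ 35  78 197]
(381, 216) [ 38  53 197]
(232, 145) [ 36  67 197]
(300, 160) [ 15 110 150]
(350, 220) [ 14 114 176]
(260, 170) [ 14 107 167]
(400, 200) [ 19  87 187]
```

```bash
cat >> h.py <<'E'
def blanks(im,c,z,roi=(0,0,640,285),amin=600,amax=1e9,show=None):
    hsv=cv2.cvtColor(im,cv2.COLOR_BGR2HSV)
    m=cv2.inRange(hsv,(25,20,60),(60,255,255))
    k=np.zeros_like(m);x0,y0,x1,y1=roi;k[y0:y1,x0:x1]=255;m&=k
    m=cv2.morphologyEx(m,cv2.MORPH_OPEN,np.ones((3,3)))
    if show: cv2.imwrite(f"pics/{show}.png",m)
    out=[]
    for ct in cv2.findContours(m,cv2.RETR_EXTERNAL,cv2.CHAIN_APPROX_NONE)[0]:
        a=cv2.contourArea(ct)
        if not amin<a<amax: continue
        P=cast(c,ct.reshape(-1,2),z)[:,:2]
        # principal axis, then refine from the two long sides (middle 50 %)
        u=np.linalg.svd(P-P.mean(0),full_matrices=False)[2][0]
        for _ in range(3):
            n=np.array([-u[1],u[0]]);q=P-P.mean(0);l=q@u;w=q@n;mid=np.abs(l)<.022
            d=[]
            for sg in (1,-1):
                k=mid&(w*sg>.004)
                d.append(np.polyfit(l[k],w[k],1))
            u=u+n*(d[0][0]+d[1][0])/2;u/=np.linalg.norm(u)
        n=np.array([-u[1],u[0]]);q=P-P.mean(0);l=q@u
        wc=(d[0][1]+d[1][1])/2;lc=(l.max()+l.min())/2
        ctr=P.mean(0)+u*lc+n*wc
        an=np.degrees(np.arctan2(n[1],n[0]));an=(an+90)%180-90
        out.append(dict(c=ctr,L=(np.ptp(l))*1e3,W=(d[0][1]-d[1][1])*1e3,ang=an,px=ct.reshape(-1,2).mean(0)))
    return out
E
python3 - <<'E'
from h import *
im=cv2.imread("pics/w2.png");c=robot.get_calibration("wrist");c['world_from_camera']=np.load("w2.npy")
for b in blanks(im,c,.008,show="m2"): print(b)
E
```

```text
{'c': array([ 0.8397, -0.4034]), 'L': np.float64(111.4118869133659), 'W': np.float64(15.396876443826649), 'ang': np.float64(68.2099746852588), 'px': array([580.2126, 258.0115])}
{'c': array([ 0.5935, -0.3546]), 'L': np.float64(82.53722597309712), 'W': np.float64(24.101299942514828), 'ang': np.float64(-3.09125190731973), 'px': array([379.377 , 215.4699])}
{'c': array([ 0.5193, -0.3269]), 'L': np.float64(81.867836315868), 'W': np.float64(23.748776623995994), 'ang': np.float64(-18.83709005713989), 'px': array([314.246 , 190.6898])}
{'c': array([ 0.4379, -0.3062]), 'L': np.float64(81.66281995972257), 'W': np.float64(24.685057678881375), 'ang': np.float64(3.687676911120974), 'px': array([241.2   , 173.7351])}
```

{"op": "carry_out", "data": {"plan": [[0.1,0,9,-40,-3.5],[0.1,20,18,-75,-3.5],[0.1,60,18,-83,-3.5],[0.1,100,18,-83,-3.5],[0.1,140,18,-83,-3.5],[0.1,180,18,-83,-3.5],[0.1,215,18,-83,-3.5],[0.1,240,18,-83,-3.5],[0.1,250,18,-83,-3.5],[0.1,250,18,-83,-3.5]]}}

```text
t: 4.42
tool_pos: [0.4357, -0.3052, 0.0678]
orientation: [0.705, -0.021, 0.708, 0.024]
ft_force: [-0.6, -0.6, 0.2]
grip_width: 0.0479
```

Run:
```python
from h import *
s=robot.get_state();print(s['tool_pos'],Rt(s)[:,2],s['grip_width'])
c=robot.get_calibration("wrist");im=robot.read_camera("wrist");cv2.imwrite("pics/w3.png",im);np.save("w3.npy",c['world_from_camera'])
for b in blanks(im,c,.008,roi=(0,0,640,470),show="m3"): print(b)
```

```text
[ 0.4357 -0.3052  0.0678] [ 0.9979  0.0644 -0.0038] 0.047933191435870826
{'c': array([ 0.5255, -0.301 ]), 'L': np.float64(34.897622032589005), 'W': np.float64(18.49711736232991), 'ang': np.float64(46.47166255862916), 'px': array([478.3882, 263.7882])}
{'c': array([ 0.4366, -0.292 ]), 'L': np.float64(55.777416790759396), 'W': np.float64(25.03067638610768), 'ang': np.float64(4.777050801705755), 'px': array([319.769 , 238.9928])}
```

View pics/w3.png

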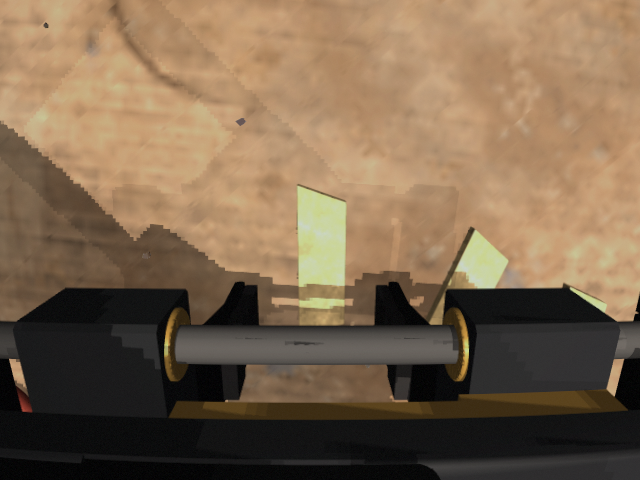

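{"op": "carry_out", "data": {"plan": [[0.1,30,-1,1,0],[0.1,50,-1,1,0],[0.1,58,-1,1,0],[0.1,64,-1,1,0],[0.1,64,-1,1,0],[-1,64,-1,1,0],[-1,64,-1,1,0],[-1,64,-1,1,0],[-1,64,-1,1,0],[-1,64,-1,1,0]], "squeeze": 20}}

```text
t: 5.3
tool_pos: [0.439, -0.3081, 0.0073]
orientation: [0.707, -0.023, 0.706, 0.022]
ft_force: [0.1, -0.2, 3.1]
grip_width: 0.0236
```

Run:
```python
from h import *
s=robot.get_state();print(s['tool_pos'],s['ft_force'],s['grip_width'])
im=robot.read_camera("wrist");crop(im,150,170,520,400,2.1,"w4")
```

```text
[ 0.439  -0.3081  0.0073] [ 0.115  -0.1891  3.0534] 0.023571645620835736
```

View pics/w4.png

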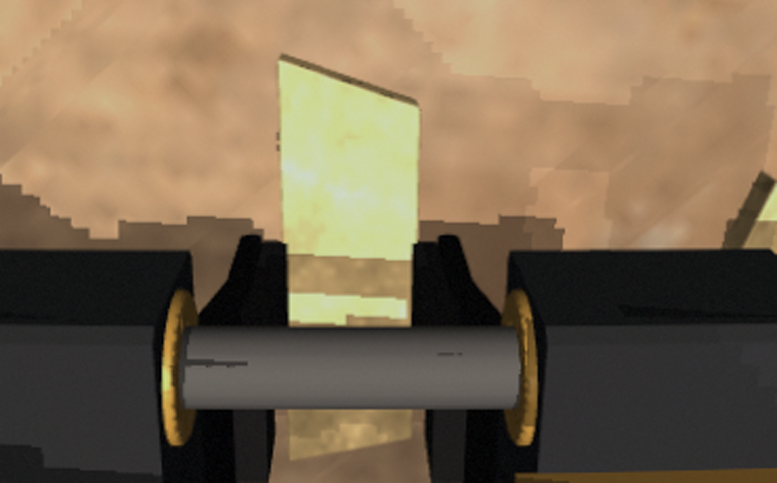

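{"op": "carry_out", "data": {"plan": [[-1,0,0,0,0],[-1,0,0,0,0],[-1,0,0,0,0],[-1,0,0,0,0],[-1,0,0,0,0],[-1,0,0,0,0],[-1,0,0,0,0],[-1,0,0,0,0],[-1,0,0,0,0],[-1,0,0,0,0]]}}

```text
t: 6.18
tool_pos: [0.4397, -0.309, 0.0084]
orientation: [0.708, -0.024, 0.706, 0.022]
ft_force: [0.5, 0.4, 9.0]
grip_width: 0.0004
```

Run:
```python
from h import *
for i in range(5):
    robot.read_camera("top")
    s=robot.get_state();print(s['t'],s['tool_pos'],s['ft_force'],s['grip_width'],Rt(s)[:,0])
c=robot.get_calibration("wrist");print(np.asarray(c['world_from_camera']))
```

```text
6.2333 [ 0.4397 -0.3089  0.0084] [-0.9097  0.599   9.6346] 0.00033999269921937804 [ 0.0022 -0.0023 -1.    ]
6.2833 [ 0.4397 -0.309   0.0084] [-0.6273 -0.189   8.1059] 8.049075208874535e-05 [ 0.0022 -0.0024 -1.    ]
6.3333 [ 0.4397 -0.309   0.0084] [-1.1465  0.5004  9.0874] 0.00046652730075229763 [ 0.0022 -0.0024 -1.    ]
6.3833 [ 0.4397 -0.309   0.0084] [-1.3418 -0.1229  8.1417] 0.00026461464204421883 [ 0.0022 -0.0024 -1.    ]
6.4333 [ 0.4397 -0.309   0.0084] [-0.5933  2.0046  9.4554] 0.00033370987198531036 [ 0.0023 -0.0024 -1.    ]
[[ 0.9979 -0.0617 -0.0196  0.4339]
 [ 0.0647  0.9611  0.2686 -0.2366]
 [ 0.0023 -0.2693  0.963   0.1707]
 [ 0.      0.      0.      1.    ]]
```

{"op": "carry_out", "data": {"plan": [[-1,-10,0,0,0],[-1,-20,0,0,0],[0.1,-30,0,0,0],[0.1,-40,0,0,0],[0.1,-50,0,0,0],[0.1,-60,0,0,0],[0.1,-60,0,0,0],[0.1,-60,0,0,0],[0.1,-60,0,0,0],[0.1,-60,0,0,0]]}}

```text
t: 7.27
tool_pos: [0.438, -0.3072, 0.0658]
orientation: [0.706, -0.022, 0.707, 0.023]
ft_force: [-0.2, 0.5, -0.4]
grip_width: 0.0437
```

Run:
```python
from h import *
c=robot.get_calibration("wrist");im=robot.read_camera("wrist");cv2.imwrite("pics/w5.png",im)
s=robot.get_state();print(s['t'],s['tool_pos'],s['ft_force'],s['grip_width'],Rt(s)[:,2])
for b in blanks(im,c,.008,roi=(0,0,640,470),show="m3"): print(b)
```

```text
7.3167 [ 0.438  -0.3072  0.0657] [-0.3366 -0.1826  0.063 ] 0.045396427630568725 [ 0.9979  0.0645 -0.0011]
{'c': array([ 0.525 , -0.3001]), 'L': np.float64(33.85314525324073), 'W': np.float64(21.606627841069177), 'ang': np.float64(-4.530757969156184), 'px': array([473.8226, 263.3172])}
{'c': array([ 0.4373, -0.2927]), 'L': np.float64(57.00428001999297), 'W': np.float64(24.93725176138676), 'ang': np.float64(4.341708737107993), 'px': array([316.2404, 235.8084])}
```

View pics/w5.png

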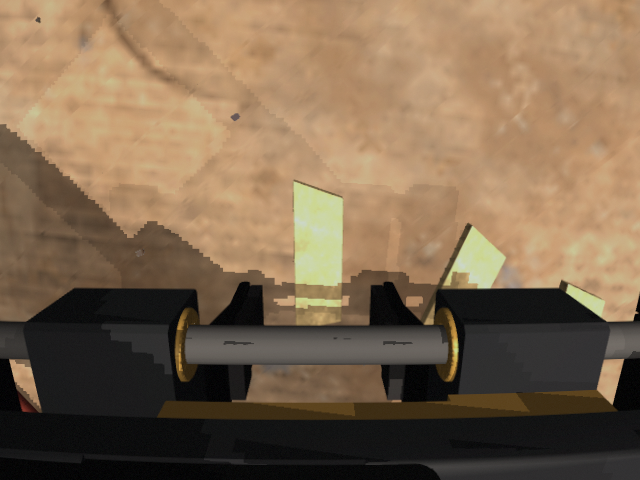

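{"op": "carry_out", "data": {"plan": [[0.1,30,0,0,0],[0.1,50,0,0,0],[0.1,58,0,0,0],[0.1,61,0,0,0],[0.1,63.5,0,0,0],[0.1,63.5,0,0,0],[0.1,63.5,0,0,0],[0.1,63.5,0,0,0],[0.1,63.5,0,0,0],[0.1,63.5,0,0,0]], "squeeze": 20}}

```text
t: 8.15
tool_pos: [0.4389, -0.308, 0.0038]
orientation: [0.707, -0.023, 0.706, 0.023]
ft_force: [-0.7, -0.4, -0.2]
grip_width: 0.0477
```

{"op": "carry_out", "data": {"plan": [[0.1,1,0,0,0],[0.1,1.8,0,0,0],[0.1,1.8,0,0,0],[-1,1.8,0,0,0],[-1,1.8,0,0,0],[-1,1.8,0,0,0],[-1,1.8,0,0,0],[-1,1.8,0,0,0],[-1,1.8,0,0,0],[-1,1.8,0,0,0]]}}

```text
t: 8.98
tool_pos: [0.4385, -0.3077, 0.0012]
orientation: [0.707, -0.023, 0.707, 0.023]
ft_force: [0.5, -0.2, -0.2]
grip_width: 0.0258
```

{"op": "carry_out", "data": {"plan": [[-1,0,0,0,0],[-1,-5,0,0,0],[-1,-15,0,0,0],[-1,-35,0,0,0],[-1,-60,0,0,0],[-1,-90,0,0,0],[-1,-110,0,0,0],[-1,-120,0,0,0],[-1,-120,0,0,0],[-1,-120,0,0,0]]}}

```text
t: 9.82
tool_pos: [0.4386, -0.3077, 0.1214]
orientation: [0.707, -0.023, 0.707, 0.023]
ft_force: [0.0, -0.3, -1.7]
grip_width: 0.0257
```

Run:
```python
from h import *
c=robot.get_calibration("wrist");im=robot.read_camera("wrist");cv2.imwrite("pics/w6.png",im)
s=robot.get_state();print(s['t'],s['tool_pos'],s['ft_force'],s['grip_width'],Rt(s)[:,2])
```

```text
9.8667 [ 0.4379 -0.3071  0.1202] [-0.304  -0.2454 -1.0879] 0.026020085181363353 [ 0.9979  0.0646 -0.0011]
```

View pics/w6.png

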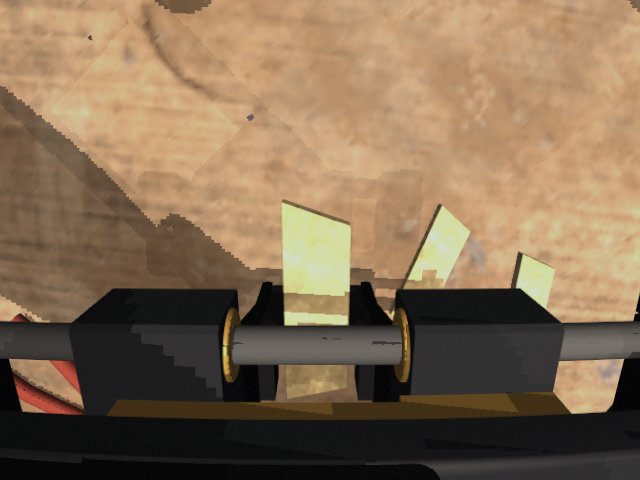

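Run:
```python
from h import *
im=cv2.imread("pics/w6.png");crop(im,260,180,380,410,2.6,"w6c")
c=robot.get_calibration("wrist");s=robot.get_state()
P=cast(c,[(283,201),(350,223),(287,399),(347,387)],s['tool_pos'][2]+.0068)
print((P-s['tool_pos'])@Rt(s)*1000)
o=np.array([.5345,.0118]);a=np.radians(-9.96);X=np.array([np.cos(a),np.sin(a)]);Y=np.array([-X[1],X[0]])
for k,y in ((1,.06),(2,0),(3,-.06)):
    p=o+Y*y;print(k,p,shift(s,[p[0],p[1],.12]))
```

```text
[[ -6.7362  44.4315 -12.9324]
 [ -6.7728  36.1082  11.967 ]
 [ -6.8312 -40.8394 -13.1346]
 [ -6.8524 -34.8269  12.3405]]
1 [0.5449 0.0709] [  0.468  370.2777 131.184 ]
2 [0.5345 0.0118] [  0.4185 311.9753 117.0127]
3 [ 0.5241 -0.0473] [  0.3689 253.6729 102.8413]
```

View pics/w6c.png

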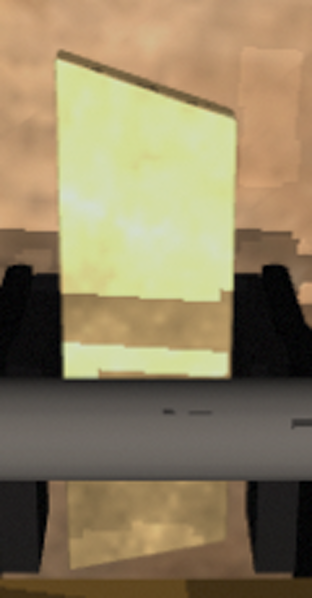

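{"op": "carry_out", "data": {"plan": [[-1,-4,15,6,-7],[-1,-8,45,18,-14],[-1,-10,75,31,-21],[-1,-10,105,43,-28],[-1,-10,135,56,-35],[-1,-10,165,68,-42],[-1,-10,195,81,-49],[-1,-10,225,93,-56],[-1,-10,245,101,-63],[-1,-10,253,105,-70]]}}

```text
t: 10.7
tool_pos: [0.5259, -0.045, 0.1288]
orientation: [0.563, -0.425, 0.565, 0.428]
ft_force: [-0.0, -0.1, -1.4]
grip_width: 0.0253
```

{"op": "carry_out", "data": {"plan": [[-1,5,0,0,-6.3],[-1,25,0,0,-6.3],[-1,45,0,0,-6.3],[-1,60,0,0,-6.3],[-1,66,0,0,-6.3],[-1,68,0,0,-6.3],[-1,68,0,0,-6.3],[-1,68,0,0,-6.3],[-1,68,0,0,-6.3],[-1,68,0,0,-6.3]]}}

```text
t: 11.53
tool_pos: [0.5278, -0.0487, 0.0643]
orientation: [0.542, -0.455, 0.541, 0.454]
ft_force: [-0.1, -0.2, -0.5]
grip_width: 0.0258
```

```bash
cat >> h.py <<'E'
jo=np.array([.5345,.0118]);_a=np.radians(-9.96);jX=np.array([np.cos(_a),np.sin(_a)]);jY=np.array([-jX[1],jX[0]])
def tojig(p): p=np.asarray(p);return np.array([(p[:2]-jo)@jX,(p[:2]-jo)@jY,p[2]])
def fromjig(x,y,z): return np.append(jo+jX*x+jY*y,z)
def zang(s): r=Rt(s)[:,2];return np.degrees(np.arctan2(r[1],r[0]))
E
python3 - <<'E'
from h import *
c=robot.get_calibration("wrist");im=robot.read_camera("wrist");cv2.imwrite("pics/w7.png",im);np.save("w7.npy",c['world_from_camera'])
s=robot.get_state();print(s['t'],s['tool_pos'],s['ft_force'],s['grip_width'],zang(s),tojig(s['tool_pos']))
crop(im,190,120,450,400,2.1,"w7c")
E
```

```text
11.5833 [ 0.5277 -0.0486  0.0642] [-0.0379 -0.1257 -1.105 ] 0.025576658078209007 79.99529034553557 [ 0.0037 -0.0607  0.0642]
```

View pics/w7c.png

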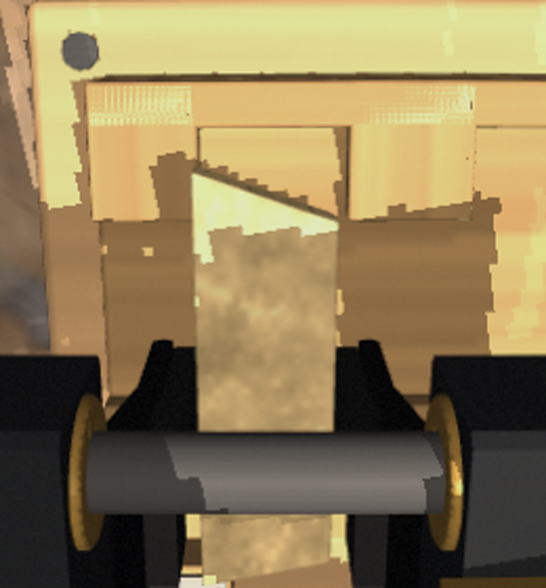

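Run:
```python
from h import *
c=robot.get_calibration("wrist");s=robot.get_state();print(s['tool_pos'])
f=lambda L:np.array(L)/2.1+[190,120]-.3
P=cast(c,f([(198,128),(350,127),(92,87)]),.0355);print((P-s['tool_pos'])@Rt(s)*1000)
B=cast(c,f([(193,173),(338,230),(201,586),(330,570)]),s['tool_pos'][2]+.0068);print((B-s['tool_pos'])@Rt(s)*1000)
```

```text
[ 0.5277 -0.0486  0.0642]
[[ 28.6237  48.599  -15.2191]
 [ 28.6193  48.8299  17.1712]
 [ 28.6113  57.3545 -37.5113]]
[[ -6.8769  45.2534 -13.5287]
 [ -6.8621  34.9472  12.1664]
 [ -6.7297 -39.5357 -13.8903]
 [ -6.7396 -35.6765  12.243 ]]
```

{"op": "carry_out", "data": {"plan": [[-1,5,1.7,1.2,0],[-1,12,1.7,1.2,0],[-1,19,1.7,1.2,0],[-1,25,1.7,1.2,0],[-1,29,1.7,1.2,0],[-1,31,1.7,1.2,0],[-1,33,1.7,1.2,0],[-1,34,1.7,1.2,0],[-1,34,1.7,1.2,0],[-1,34,1.7,1.2,0]]}}

```text
t: 12.42
tool_pos: [0.5258, -0.047, 0.0294]
orientation: [0.542, -0.455, 0.542, 0.454]
ft_force: [0.0, -0.9, -0.9]
grip_width: 0.0256
```

Run:
```python
from h import *
c=robot.get_calibration("wrist");im=robot.read_camera("wrist");cv2.imwrite("pics/w8.png",im);
s=robot.get_state();print(s['t'],s['tool_pos'],s['ft_force'],s['moment'],s['grip_width'],zang(s),tojig(s['tool_pos']))
crop(im,190,120,450,400,2.1,"w8c")
```

```text
12.4667 [ 0.5258 -0.047   0.0294] [ 0.3389 -0.5594 -1.5447] [ 0.0091 -0.0222  0.0401] 0.025564167357379937 79.99726985522214 [ 0.0016 -0.0594  0.0294]
```

View pics/w8c.png

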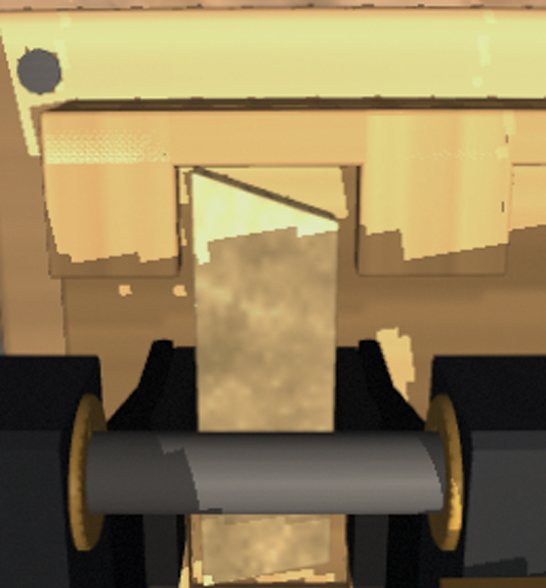

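{"op": "carry_out", "data": {"plan": [[-1,1,0,0,0],[0,1,0,0,0],[0,1,0,0,0],[0,1,0,0,0],[0,1,0,0,0],[0,-20,0,0,0],[0,-60,0,0,0],[0,-100,0,0,0],[0,-130,0,0,0],[0,-140,0,0,0]]}}

```text
t: 13.3
tool_pos: [0.5285, -0.0476, 0.1751]
orientation: [0.543, -0.457, 0.54, 0.452]
ft_force: [1.0, 0.1, 0.1]
grip_width: 0.0437
```

Run:
```python
from h import *
c=robot.get_calibration("wrist");im=robot.read_camera("wrist");cv2.imwrite("pics/w9.png",im);
s=robot.get_state();print(s['t'],s['tool_pos'],s['ft_force'],s['grip_width'],zang(s),s['joint_positions'])
t=robot.read_camera("top");crop(t,270,160,500,330,3.4,"t9")
ct=robot.get_calibration("top")
for b in blanks(t,ct,.008,roi=(400,210,520,340),amin=100,show="m9"): print(b)
```

```text
13.35 [ 0.5287 -0.0476  0.175 ] [ 1.3465 -0.3888  0.6729] 0.04362118751132788 80.00248065764241 [-0.2385  0.0273  1.8298  0.0001  1.2755 -1.6348]
{'c': array([ 0.5184, -0.3248]), 'L': np.float64(78.58851439154856), 'W': np.float64(23.463409546466625), 'ang': np.float64(-17.089437030210988), 'px': array([463.0685, 278.3014])}
{'c': array([ 0.5929, -0.353 ]), 'L': np.float64(79.46761937387717), 'W': np.float64(24.91398166539624), 'ang': np.float64(-0.3166747120394575), 'px': array([473.1948, 248.2597])}
```

View pics/w9.png

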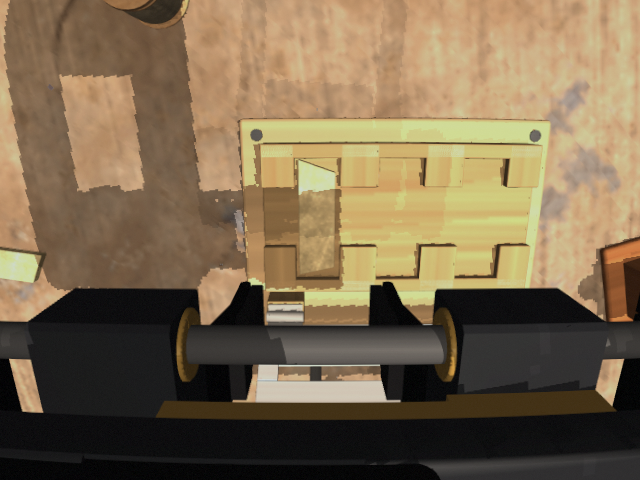

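View pics/t9.png

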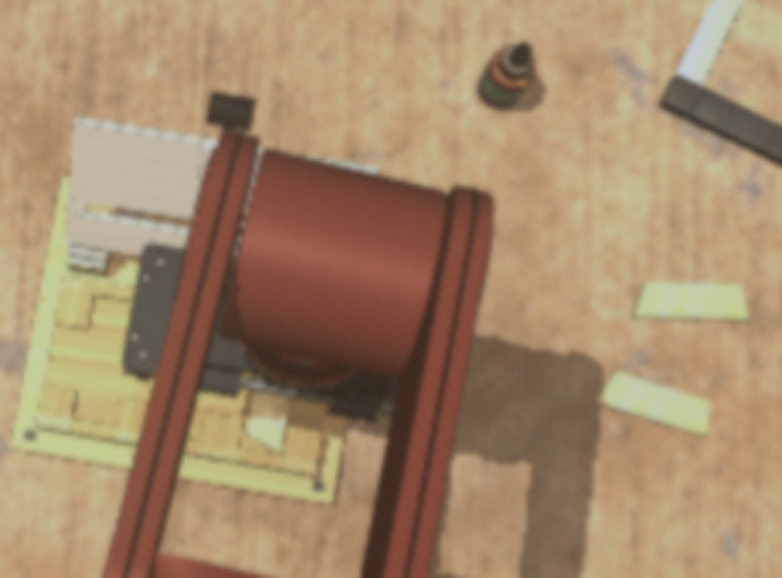

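{"op": "carry_out", "data": {"plan": [[0.1,0,-4,-28,7],[0.1,0,-8,-56,14],[0.1,0,-12,-84,21],[0.1,0,-16,-112,28],[0.1,0,-20,-140,35],[0.1,0,-24,-168,42],[0.1,0,-28,-196,49],[0.1,0,-32,-224,56],[0.1,0,-36,-252,63],[0.1,0,-39,-276,70]]}}

```text
t: 14.23
tool_pos: [0.5144, -0.3264, 0.1658]
orientation: [0.703, -0.058, 0.706, 0.06]
ft_force: [0.3, 1.7, 0.1]
grip_width: 0.0479
```

{"op": "carry_out", "data": {"plan": [[0.1,10,0,0,7],[0.1,25,0,0,14],[0.1,50,0,0,21],[0.1,80,0,0,28.5],[0.1,105,0,0,28.5],[0.1,115,0,0,28.5],[0.1,115,0,0,28.5],[0.1,115,0,0,28.5],[0.1,115,0,0,28.5],[0.1,115,0,0,28.5]]}}

```text
t: 15.07
tool_pos: [0.5172, -0.3265, 0.0562]
orientation: [0.699, 0.113, 0.697, -0.114]
ft_force: [0.4, -0.4, 0.6]
grip_width: 0.0478
```

Run:
```python
from h import *
c=robot.get_calibration("wrist");im=robot.read_camera("wrist");cv2.imwrite("pics/w10.png",im)
s=robot.get_state();print(s['t'],s['tool_pos'],s['grip_width'],zang(s),shift(s,[.519,-.3265,.002]))
for b in blanks(im,c,.008,roi=(0,0,640,470),show="m3"): print(b)
```

```text
15.1167 [ 0.5171 -0.3264  0.0562] 0.047722741580204744 -18.483020243153238 [54.2322  0.5996  1.6042]
{'c': array([ 0.5931, -0.3367]), 'L': np.float64(50.60000897763395), 'W': np.float64(22.786858207309407), 'ang': np.float64(4.157861075000795), 'px': array([461.5731, 241.4231])}
{'c': array([ 0.5233, -0.3107]), 'L': np.float64(53.03965810350042), 'W': np.float64(24.43772002391187), 'ang': np.float64(-13.951114464613923), 'px': array([317.042 , 236.7517])}
```

View pics/w10.png

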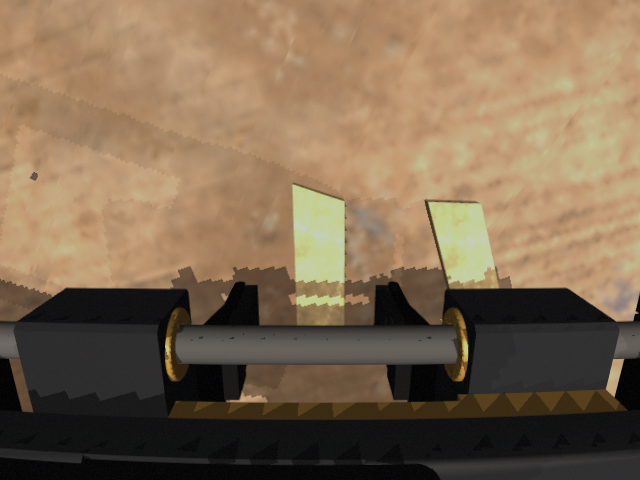

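{"op": "carry_out", "data": {"plan": [[0.1,20,0.5,1,0],[0.1,38,0.5,1,0],[0.1,47,0.5,1,0],[0.1,51,0.5,1,0],[0.1,53.5,0.5,1,0],[0.1,54.5,0.5,1,0],[0.1,54.5,0.5,1,0],[0.1,54.5,0.5,1,0],[0.1,54.5,0.5,1,0],[0.1,54.5,0.5,1,0]]}}

```text
t: 15.95
tool_pos: [0.5176, -0.3258, 0.0005]
orientation: [0.698, 0.113, 0.697, -0.114]
ft_force: [0.8, -0.4, 1.1]
grip_width: 0.0478
```

{"op": "carry_out", "data": {"plan": [[0.1,-1,0,0,0],[-1,-1,0,0,0],[-1,-1,0,0,0],[-1,-1,0,0,0],[-1,-1,0,0,0],[-1,-1,0,0,0],[-1,-1,0,0,0],[-1,-1,0,0,0],[-1,-1,0,0,0],[-1,-1,0,0,0]]}}

```text
t: 16.78
tool_pos: [0.5171, -0.3253, 0.0007]
orientation: [0.698, 0.114, 0.698, -0.114]
ft_force: [0.9, -0.9, -0.8]
grip_width: 0.0259
```

{"op": "carry_out", "data": {"plan": [[-1,-3,0,0,0],[-1,-10,0,0,0],[-1,-25,0,0,0],[-1,-50,0,0,0],[-1,-80,0,0,0],[-1,-110,0,0,0],[-1,-125,0,0,0],[-1,-130,0,0,0],[-1,-130,0,0,0],[-1,-130,0,0,0]]}}

```text
t: 17.62
tool_pos: [0.5167, -0.325, 0.1301]
orientation: [0.698, 0.114, 0.698, -0.114]
ft_force: [0.0, 0.6, -0.3]
grip_width: 0.0256
```

Run:
```python
from h import *
c=robot.get_calibration("wrist");im=robot.read_camera("wrist");cv2.imwrite("pics/w11.png",im)
s=robot.get_state();print(s['t'],s['tool_pos'],s['grip_width'],zang(s),shift(s,fromjig(0,0,.13)))
crop(im,260,180,380,410,2.6,"w11c")
```

```text
17.6667 [ 0.5162 -0.3246  0.1291] 0.025479808542560854 -18.499699829214357 [ -0.4035 324.8524 -89.3537]
```

View pics/w11c.png

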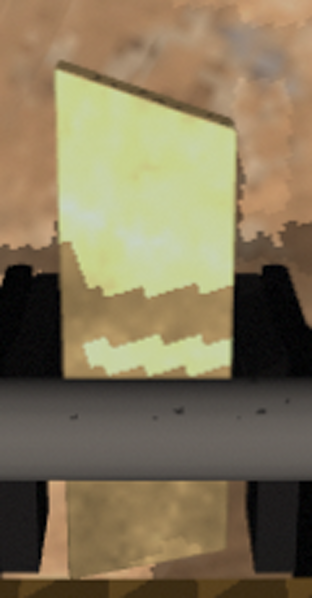

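{"op": "carry_out", "data": {"plan": [[-1,0,20,-6,-7],[-1,0,55,-15,-14],[-1,0,90,-25,-21],[-1,0,125,-34,-28],[-1,0,160,-44,-35],[-1,0,195,-54,-42],[-1,0,230,-63,-49],[-1,0,265,-73,-56],[-1,0,300,-82,-63],[-1,0,325,-89,-70]]}}

```text
t: 18.5
tool_pos: [0.5342, 0.0141, 0.1286]
orientation: [0.635, -0.308, 0.637, 0.31]
ft_force: [-0.7, -0.1, -0.1]
grip_width: 0.0258
```

{"op": "carry_out", "data": {"plan": [[-1,0,0,0,-7],[-1,5,0,0,-14],[-1,20,0,0,-21],[-1,40,0,0,-28.5],[-1,55,0,0,-28.5],[-1,65,0,0,-28.5],[-1,65,0,0,-28.5],[-1,65,0,0,-28.5],[-1,65,0,0,-28.5],[-1,65,0,0,-28.5]]}}

```text
t: 19.33
tool_pos: [0.5367, 0.0109, 0.0668]
orientation: [0.542, -0.455, 0.541, 0.454]
ft_force: [-0.6, 0.2, -1.4]
grip_width: 0.026
```

Run:
```python
from h import *
c=robot.get_calibration("wrist");im=robot.read_camera("wrist");cv2.imwrite("pics/w12.png",im)
s=robot.get_state();print(s['t'],s['tool_pos'],s['grip_width'],zang(s),tojig(s['tool_pos']))
crop(im,190,120,450,400,2.1,"w12c")
```

```text
19.3833 [0.5368 0.0109 0.0669] 0.02566455606170296 79.97679711982676 [ 0.0024 -0.0005  0.0669]
```

View pics/w12c.png

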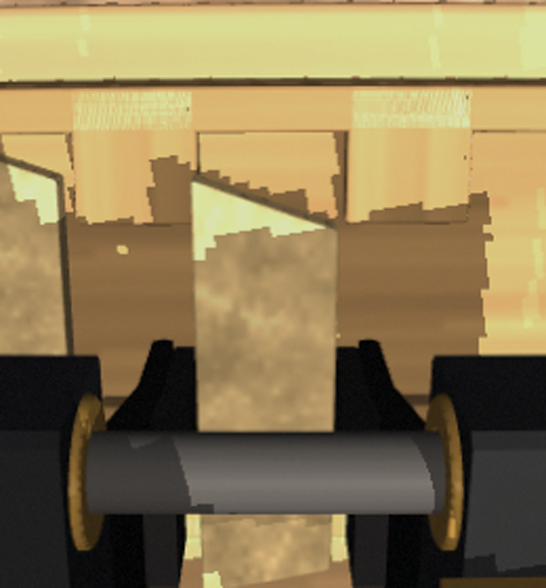

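{"op": "carry_out", "data": {"plan": [[-1,5,2,1,0],[-1,12,2,1,0],[-1,20,2,1,0],[-1,27,2,1,0],[-1,32,2,1,0],[-1,34,2,1,0],[-1,36,2,1,0],[-1,37,2,1,0],[-1,37,2,1,0],[-1,37,2,1,0]]}}

```text
t: 20.22
tool_pos: [0.5342, 0.0124, 0.0289]
orientation: [0.542, -0.455, 0.542, 0.454]
ft_force: [0.4, -0.5, -0.7]
grip_width: 0.0252
```

Run:
```python
from h import *
c=robot.get_calibration("wrist");im=robot.read_camera("wrist");cv2.imwrite("pics/w13.png",im)
s=robot.get_state();print(s['t'],s['tool_pos'],s['grip_width'],s['ft_force'],tojig(s['tool_pos']))
crop(im,190,120,450,400,2.1,"w13c")
```

```text
20.2667 [0.5342 0.0124 0.0289] 0.025537408641001964 [ 0.0398  0.3397 -0.9904] [-0.0004  0.0005  0.0289]
```

View pics/w13c.png

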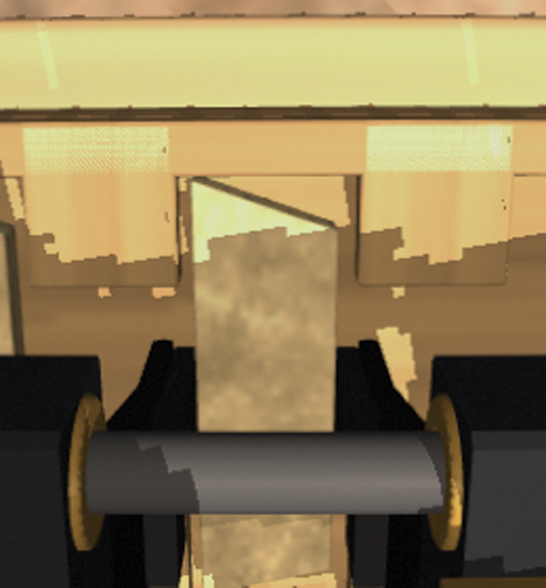

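Inside the pocket. Release and go for the third blank.

{"op": "carry_out", "data": {"plan": [[-1,0.5,0,0,0],[0,0.5,0,0,0],[0,0.5,0,0,0],[0,0.5,0,0,0],[0,0.5,0,0,0],[0,-20,0,0,0],[0,-60,0,0,0],[0,-100,0,0,0],[0,-130,0,0,0],[0,-140,0,0,0]]}}

```text
t: 21.1
tool_pos: [0.5371, 0.0121, 0.1747]
orientation: [0.544, -0.457, 0.54, 0.452]
ft_force: [1.6, 0.1, 1.2]
grip_width: 0.0432
```

Run:
```python
from h import *
im=robot.read_camera("wrist");cv2.imwrite("pics/w14.png",im)
s=robot.get_state();print(s['t'],s['tool_pos'],s['grip_width'],zang(s))
t=robot.read_camera("top");crop(t,270,160,500,330,3.4,"t14")
ct=robot.get_calibration("top")
for b in blanks(t,ct,.008,roi=(400,210,520,340),amin=100,show="m9"): print(b)
print(shift(s,[.5932,-.3545,.06]))
```

```text
21.15 [0.5372 0.0121 0.1746] 0.04340473710078289 80.00776967388637
{'c': array([ 0.5928, -0.3529]), 'L': np.float64(79.51483948563131), 'W': np.float64(25.057639879123442), 'ang': np.float64(0.18907243606311397), 'px': array([473.1818, 248.2727])}
[ 115.4846 -117.6639 -351.3562]
```

View pics/w14.png

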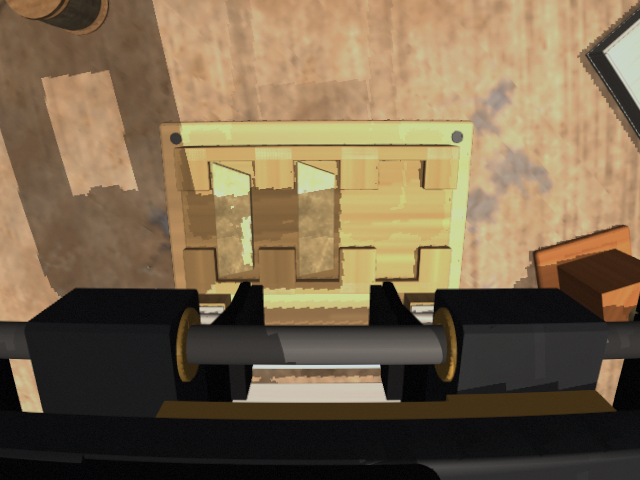

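{"op": "carry_out", "data": {"plan": [[0.1,0,-12,-35,7],[0.1,0,-24,-70,14],[0.1,0,-36,-105,21],[0.1,0,-48,-140,28],[0.1,0,-60,-175,35],[0.1,0,-72,-210,42],[0.1,0,-84,-245,49],[0.1,0,-96,-280,56],[0.1,0,-108,-315,63],[0.1,0,-117,-350,70]]}}

```text
t: 22.03
tool_pos: [0.5874, -0.3535, 0.165]
orientation: [0.703, -0.058, 0.706, 0.061]
ft_force: [0.8, 0.2, 0.0]
grip_width: 0.0478
```

{"op": "carry_out", "data": {"plan": [[0.1,10,0,0,7],[0.1,25,0,0,12],[0.1,50,0,0,12],[0.1,80,0,0,12],[0.1,105,0,0,12],[0.1,115,0,0,12],[0.1,115,0,0,12],[0.1,115,0,0,12],[0.1,115,0,0,12],[0.1,115,0,0,12]]}}

```text
t: 22.87
tool_pos: [0.5898, -0.3535, 0.056]
orientation: [0.708, 0.012, 0.706, -0.013]
ft_force: [0.8, -0.3, -0.0]
grip_width: 0.0478
```

Run:
```python
from h import *
c=robot.get_calibration("wrist");im=robot.read_camera("wrist");cv2.imwrite("pics/w15.png",im)
s=robot.get_state();print(s['t'],s['tool_pos'],s['grip_width'],zang(s),shift(s,[.593,-.3540,.002]))
for b in blanks(im,c,.008,roi=(0,0,640,285),show="m3"): print(b)
```

```text
22.9167 [ 0.5897 -0.3535  0.0561] 0.04774379516757438 -1.9967245385890835 [54.0685 -0.2758  3.1069]
{'c': array([ 0.5931, -0.3382]), 'L': np.float64(52.201314496726425), 'W': np.float64(24.276165317053746), 'ang': np.float64(2.623205195725035), 'px': array([321.8681, 239.6557])}
```

View pics/w15.png

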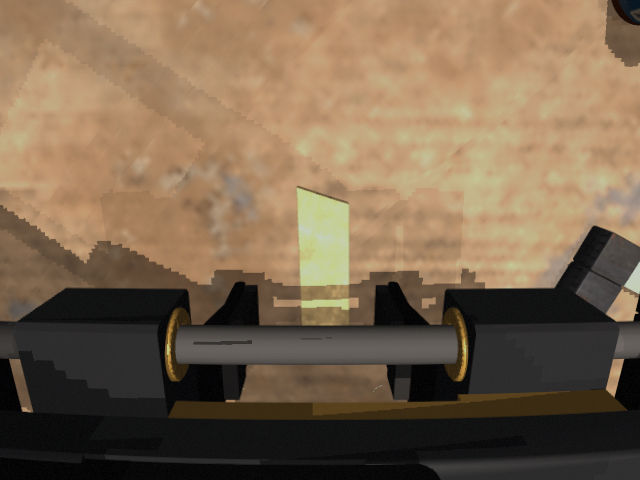

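{"op": "carry_out", "data": {"plan": [[0.1,20,-0.5,2.5,0],[0.1,38,-0.5,2.5,0],[0.1,46,-0.5,2.5,0],[0.1,50,-0.5,2.5,0],[0.1,52.5,-0.5,2.5,0],[0.1,53.5,-0.5,2.5,0],[0.1,53.5,-0.5,2.5,0],[0.1,53.5,-0.5,2.5,0],[0.1,53.5,-0.5,2.5,0],[0.1,53.5,-0.5,2.5,0]]}}

```text
t: 23.75
tool_pos: [0.5913, -0.3535, 0.001]
orientation: [0.707, 0.012, 0.707, -0.013]
ft_force: [0.8, 0.1, -0.1]
grip_width: 0.0479
```

{"op": "carry_out", "data": {"plan": [[0.1,0,0,0,0],[-1,0,0,0,0],[-1,0,0,0,0],[-1,0,0,0,0],[-1,0,0,0,0],[-1,0,0,0,0],[-1,0,0,0,0],[-1,0,0,0,0],[-1,0,0,0,0],[-1,0,0,0,0]]}}

```text
t: 24.58
tool_pos: [0.5911, -0.3533, 0.0005]
orientation: [0.707, 0.012, 0.707, -0.012]
ft_force: [0.3, 0.8, 2.9]
grip_width: 0.0256
```

{"op": "carry_out", "data": {"plan": [[-1,-3,0,0,0],[-1,-10,0,0,0],[-1,-25,0,0,0],[-1,-50,0,0,0],[-1,-80,0,0,0],[-1,-110,0,0,0],[-1,-125,0,0,0],[-1,-130,0,0,0],[-1,-130,0,0,0],[-1,-130,0,0,0]]}}

```text
t: 25.42
tool_pos: [0.5903, -0.3527, 0.129]
orientation: [0.707, 0.013, 0.707, -0.012]
ft_force: [0.0, 0.1, -1.1]
grip_width: 0.0263
```

Run:
```python
from h import *
c=robot.get_calibration("wrist");im=robot.read_camera("wrist");cv2.imwrite("pics/w16.png",im)
s=robot.get_state();print(s['t'],s['tool_pos'],s['grip_width'],zang(s),shift(s,fromjig(0,0.06,.13)))
crop(im,260,180,380,410,2.6,"w16c")
```

```text
25.4667 [ 0.5898 -0.3523  0.1279] 0.025591053475121875 -2.0009995578894118 [ -1.0562 421.3763 -59.6579]
```

View pics/w16c.png

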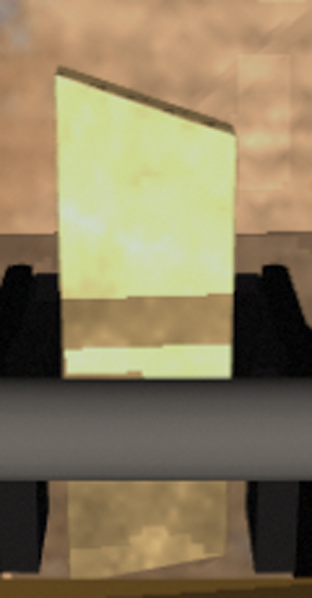

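{"op": "carry_out", "data": {"plan": [[-1,0,20,-3,-7],[-1,0,58,-8,-14],[-1,0,96,-14,-21],[-1,0,134,-19,-28],[-1,0,172,-24,-35],[-1,0,210,-30,-42],[-1,0,248,-35,-49],[-1,0,286,-41,-56],[-1,0,324,-46,-63],[-1,0,362,-52,-70]]}}

```text
t: 26.3
tool_pos: [0.5496, 0.0123, 0.1278]
orientation: [0.584, -0.396, 0.586, 0.398]
ft_force: [0.7, 0.4, -0.2]
grip_width: 0.0258
```

Run:
```python
from h import *
s=robot.get_state();print(s['t'],s['tool_pos'],s['grip_width'],zang(s),shift(s,fromjig(-.0008,0.06,.063)))
```

```text
26.3 [0.5496 0.0123 0.1278] 0.025777573698694923 68.32751075867544 [64.8786 26.5211 52.5832]
```

{"op": "carry_out", "data": {"plan": [[-1,0,14,27,-6],[-1,5,25,48,-11.8],[-1,20,28,54,-11.8],[-1,40,28,54,-11.8],[-1,55,28,54,-11.8],[-1,64,28,54,-11.8],[-1,64,28,54,-11.8],[-1,64,28,54,-11.8],[-1,64,28,54,-11.8],[-1,64,28,54,-11.8]]}}

```text
t: 27.13
tool_pos: [0.5468, 0.0707, 0.0672]
orientation: [0.543, -0.454, 0.542, 0.453]
ft_force: [0.4, -0.1, -0.5]
grip_width: 0.0254
```

Run:
```python
from h import *
c=robot.get_calibration("wrist");im=robot.read_camera("wrist");cv2.imwrite("pics/w17.png",im)
s=robot.get_state();print(s['t'],s['tool_pos'],s['grip_width'],zang(s),tojig(s['tool_pos']))
crop(im,190,120,450,400,2.1,"w17c")
```

```text
27.1833 [0.5468 0.0707 0.0673] 0.02598977124916408 79.77514383198852 [0.0019 0.0602 0.0673]
```

View pics/w17c.png

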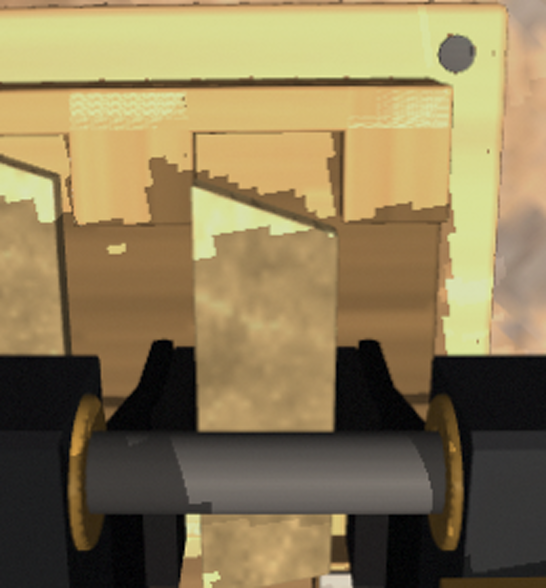

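{"op": "carry_out", "data": {"plan": [[-1,5,3,0.3,0],[-1,12,3,0.3,0],[-1,20,3,0.3,0],[-1,27,3,0.3,0],[-1,32,3,0.3,0],[-1,35,3,0.3,0],[-1,36,3,0.3,0],[-1,37.5,3,0.3,0],[-1,37.5,3,0.3,0],[-1,37.5,3,0.3,0]]}}

```text
t: 28.02
tool_pos: [0.543, 0.0718, 0.0288]
orientation: [0.542, -0.454, 0.543, 0.454]
ft_force: [0.3, 0.5, -0.9]
grip_width: 0.0257
```

Run:
```python
from h import *
c=robot.get_calibration("wrist");im=robot.read_camera("wrist");cv2.imwrite("pics/w18.png",im)
s=robot.get_state();print(s['t'],s['tool_pos'],s['grip_width'],s['ft_force'],tojig(s['tool_pos']))
crop(im,190,120,450,400,2.1,"w18c")
```

```text
28.0667 [0.543  0.0718 0.0289] 0.025414937363926627 [ 0.0729  1.0382 -0.2178] [-0.002   0.0606  0.0289]
```

View pics/w18c.png

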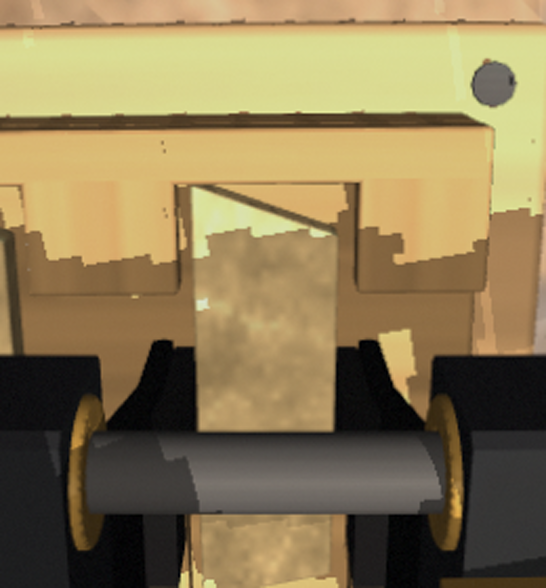

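{"op": "carry_out", "data": {"plan": [[-1,0,-0.8,0,0],[-1,0.3,-0.8,0,0],[0,0.3,-0.8,0,0],[0,0.3,-0.8,0,0],[0,0.3,-0.8,0,0],[0,0.3,-0.8,0,0],[0,-30,-0.8,0,0],[0,-70,-0.8,0,0],[0,-110,-0.8,0,0],[0.4,-150,0,0,0]]}}

```text
t: 28.9
tool_pos: [0.5425, 0.0718, 0.1801]
orientation: [0.542, -0.453, 0.543, 0.454]
ft_force: [0.4, -0.3, 0.0]
grip_width: 0.0455
```

{"op": "carry_out", "data": {"plan": [[0.4,-30,0,-10,-0.3],[0.4,-60,10,-30,-0.3],[0.4,-80,30,-50,-0.3],[0.4,-90,40,-60,-0.3],[0.4,-90,40,-60,-0.3],[0.4,-90,40,-60,-0.3],[0.4,-90,40,-60,-0.3],[0.4,-90,40,-60,-0.3],[0.4,-90,40,-60,-0.3],[0.4,-90,40,-60,-0.3]]}}

```text
t: 29.73
tool_pos: [0.4929, 0.0203, 0.2675]
orientation: [0.541, -0.455, 0.542, 0.456]
ft_force: [-0.4, 0.0, 0.2]
grip_width: 0.0609
```

Run:
```python
from h import *
c=robot.get_calibration("wrist");im=robot.read_camera("wrist");cv2.imwrite("pics/w19.png",im)
s=robot.get_state();print(s['t'],s['tool_pos'],s['grip_width'],zang(s),tojig(s['tool_pos']))
t=robot.read_camera("scene");crop(t,240,160,440,320,4,"s19")
print(shift(s,fromjig(.161,0,.22)))
print(proj(c,[fromjig(.161,0,.1645)]),proj(robot.get_calibration("scene"),[fromjig(.161,0,.1645)]),proj(robot.get_calibration("top"),[fromjig(.161,0,.1645)]))
```

```text
29.7833 [0.4929 0.0202 0.2678] 0.06145457952245099 80.13225968013228 [-0.0424  0.0011  0.2678]
[  47.3906 -203.4885   -1.4391]
[[315.3477 488.4849]] [[378.7409 215.4904]] [[338.5423 191.2139]]
```

View pics/w19.png

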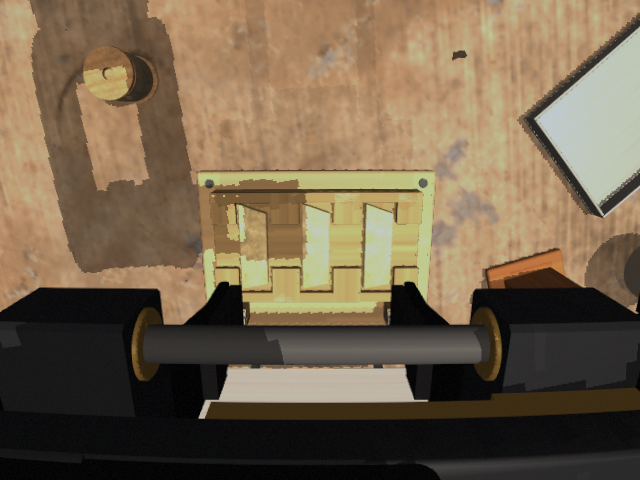

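View pics/s19.png

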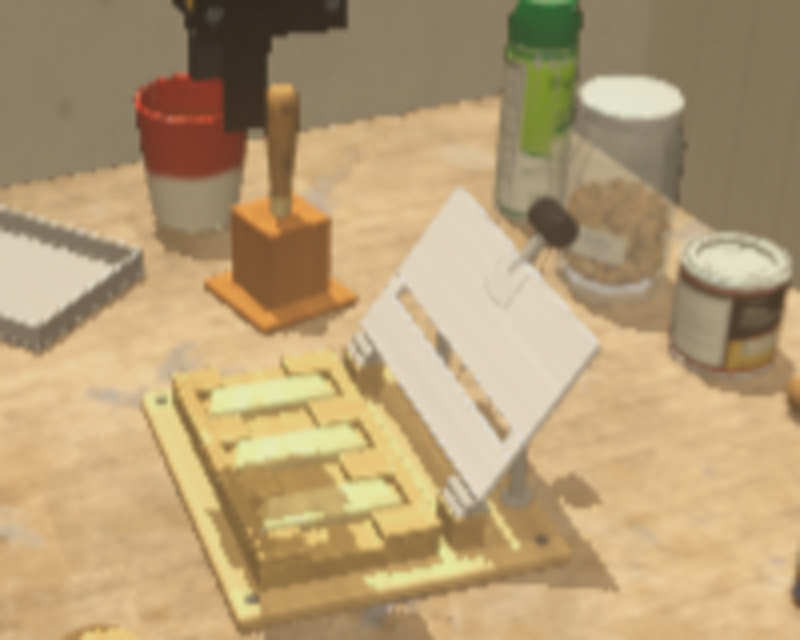

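{"op": "carry_out", "data": {"plan": [[0.4,0,-35,0,0],[0.4,0,-75,0,0],[0.4,0,-115,-1,0],[0.4,0,-155,-1,0],[0.4,10,-185,-1,0],[0.4,30,-203,-1,0],[0.4,45,-203,-1,0],[0.4,55,-203,-1,0],[0.4,60,-203,-1,0],[0.4,60,-203,-1,0]]}}

```text
t: 30.67
tool_pos: [0.6917, -0.0157, 0.2069]
orientation: [0.541, -0.454, 0.542, 0.456]
ft_force: [-0.2, 0.7, 0.0]
grip_width: 0.0611
```

Run:
```python
from h import *
c=robot.get_calibration("wrist");im=robot.read_camera("wrist");cv2.imwrite("pics/w20.png",im)
s=robot.get_state();print(s['t'],s['tool_pos'],s['grip_width'],zang(s),tojig(s['tool_pos']))
t=robot.read_camera("scene");crop(t,240,100,440,260,4,"s20")
```

```text
30.7167 [ 0.6923 -0.0158  0.2086] 0.06120181314925676 80.11574450489147 [0.1602 0.0001 0.2086]
```

View pics/w20.png

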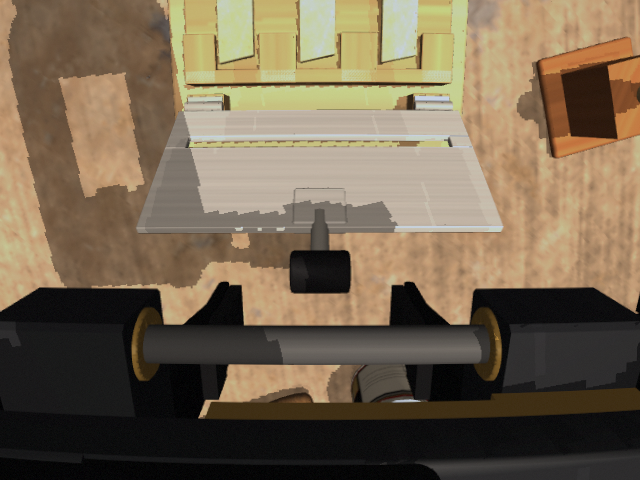

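View pics/s20.png

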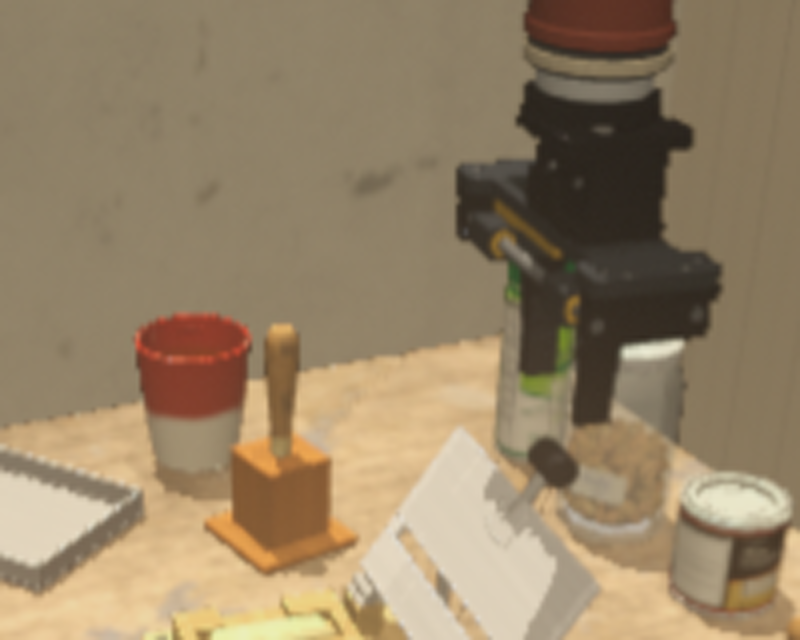

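{"op": "carry_out", "data": {"plan": [[0.4,15,0,0.5,0],[0.4,30,0,0.5,0],[0.4,42,0,0.5,0],[0.4,50,0,0.5,0],[0.4,55,0,0.5,0],[0.4,58,0,0.5,0],[0.4,58,0,0.5,0],[0.4,58,0,0.5,0],[0.4,58,0,0.5,0],[0.4,58,0,0.5,0]]}}

```text
t: 31.6
tool_pos: [0.6934, -0.0156, 0.1516]
orientation: [0.542, -0.455, 0.541, 0.455]
ft_force: [-0.2, 0.7, -0.2]
grip_width: 0.0609
```

Run:
```python
from h import *
c=robot.get_calibration("wrist")
im=cv2.imread("pics/w20.png")
s=robot.get_state();print(s['t'],s['tool_pos'],s['ft_force'],tojig(s['tool_pos']))
im=robot.read_camera("wrist");cv2.imwrite("pics/w21.png",im);crop(im,190,180,450,400,3,"w21")
```

```text
31.6 [ 0.6934 -0.0156  0.1516] [-0.1582  0.6789 -0.1617] [0.1612 0.0004 0.1516]
```

View pics/w21.png

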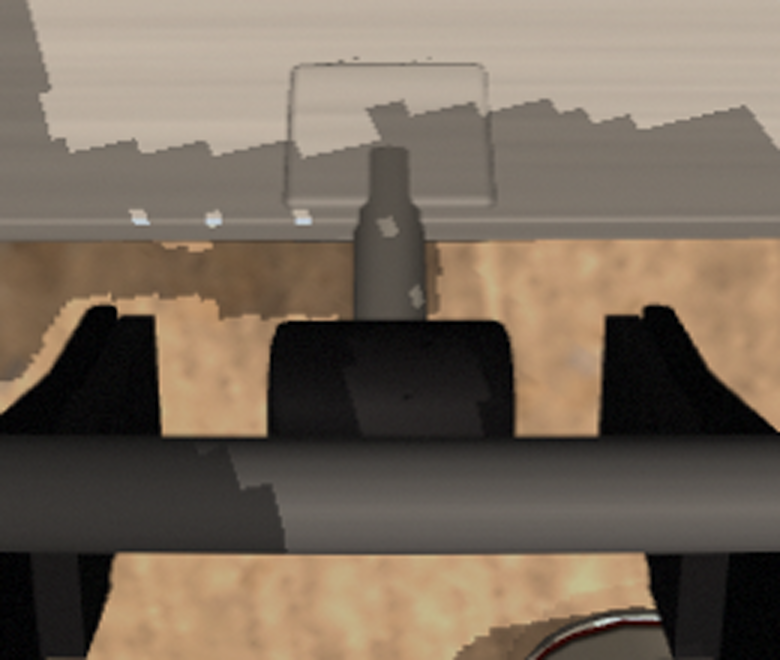

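{"op": "carry_out", "data": {"plan": [[-1,0,0,1,0],[-1,0,0,1,0],[-1,0,0,1,0],[-1,0,0,1,0],[-1,0,0,1,0],[-1,0,0,1,0],[-1,0,0,1,0],[-1,0,0,1,0],[-1,0,0,1,0],[-1,0,0,1,0]], "squeeze": 15}}

```text
t: 32.48
tool_pos: [0.6931, -0.0142, 0.1507]
orientation: [0.541, -0.455, 0.541, 0.455]
ft_force: [0.3, 2.3, -0.6]
grip_width: 0.0301
```

Run:
```python
from h import *
s=robot.get_state();print(s['t'],s['tool_pos'],s['grip_width'],s['ft_force'],tojig(s['tool_pos']),zang(s))
th=np.arange(2.18,-.01,-.06)
x0=75-150*np.cos(2.18);z0=150*np.sin(2.18)
for i,t in enumerate(th): print(i,round(t,2),"ty %.1f tx %.1f"%(-(75-150*np.cos(t)-x0),-(150*np.sin(t)-z0)))
```

```text
32.4833 [ 0.6931 -0.0142  0.1507] 0.030118542903342385 [ 0.2787  2.3223 -0.6452] [0.1607 0.0019 0.1507] 80.11181136771704
0 2.18 ty -0.0 tx -0.0
1 2.12 ty 7.5 tx -4.9
2 2.06 ty 15.3 tx -9.4
3 2.0 ty 23.4 tx -13.4
4 1.94 ty 31.7 tx -16.9
5 1.88 ty 40.2 tx -19.9
6 1.82 ty 48.8 tx -22.4
7 1.76 ty 57.6 tx -24.3
8 1.7 ty 66.5 tx -25.7
9 1.64 ty 75.5 tx -26.6
10 1.58 ty 84.5 tx -27.0
11 1.52 ty 93.4 tx -26.8
12 1.46 ty 102.4 tx -26.1
13 1.4 ty 111.3 tx -24.8
14 1.34 ty 120.1 tx -23.0
15 1.28 ty 128.8 tx -20.7
16 1.22 ty 137.4 tx -17.8
17 1.16 ty 145.7 tx -14.5
18 1.1 ty 153.9 tx -10.7
19 1.04 ty 161.8 tx -6.3
20 0.98 ty 169.4 tx -1.6
21 0.92 ty 176.7 tx 3.7
22 0.86 ty 183.7 tx 9.3
23 0.8 ty 190.3 tx 15.4
24 0.74 ty 196.6 tx 21.9
25 0.68 ty 202.5 tx 28.7
26 0.62 ty 207.9 tx 35.9
27 0.56 ty 212.9 tx 43.3
28 0.5 ty 217.5 tx 51.1
29 0.44 ty 221.5 tx 59.1
30 0.38 ty 225.1 tx 67.4
31 0.32 ty 228.2 tx 75.8
32 0.26 ty 230.8 tx 84.5
33 0.2 ty 232.8 tx 93.2
34 0.14 ty 234.4 tx 102.1
35 0.08 ty 235.4 tx 111.0
36 0.02 ty 235.8 tx 120.0
```

{"op": "carry_out", "data": {"plan": [[-1,-2,3,0,0],[-1,-4.9,7.5,0,0],[-1,-9.4,15.3,0,0],[-1,-13.4,23.4,0,0],[-1,-16.9,31.7,0,0],[-1,-19.9,40.2,0,0],[-1,-22.4,48.8,0,0],[-1,-24.3,57.6,0,0],[-1,-25.7,66.5,0,0],[-1,-26.6,75.5,0,0]]}}

```text
t: 33.32
tool_pos: [0.618, -0.0014, 0.178]
orientation: [0.542, -0.455, 0.541, 0.455]
ft_force: [2.0, 4.5, 0.1]
grip_width: 0.0301
```

Run:
```python
from h import *
s=robot.get_state();print(s['t'],s['tool_pos'],s['grip_width'],s['ft_force'],tojig(s['tool_pos']),zang(s))
```

```text
33.3167 [ 0.618  -0.0014  0.178 ] 0.030141605532461896 [1.9934 4.5297 0.14  ] [0.0846 0.0015 0.178 ] 80.09722167186548
```

{"op": "carry_out", "data": {"plan": [[-1,-0.4,9,-0.3,0],[-1,-0.2,17.9,-0.5,0],[-1,0.5,26.9,-0.8,0],[-1,1.8,35.8,-1,0],[-1,3.6,44.6,-1,0],[-1,5.9,53.3,-1,0],[-1,8.8,61.9,-1,0],[-1,12.1,70.2,-1,0],[-1,15.9,78.4,-1,0],[-1,20.3,86.3,-1,0]]}}

```text
t: 34.15
tool_pos: [0.5327, 0.0132, 0.1577]
orientation: [0.542, -0.455, 0.541, 0.455]
ft_force: [2.0, 7.2, 1.9]
grip_width: 0.0299
```

Run:
```python
from h import *
s=robot.get_state();print(s['t'],s['tool_pos'],s['grip_width'],s['ft_force'],tojig(s['tool_pos']),zang(s))
```

```text
34.15 [0.5327 0.0132 0.1577] 0.02987787437463545 [1.9579 7.2363 1.9164] [-0.002   0.001   0.1577] 80.10359409044405
```

{"op": "carry_out", "data": {"plan": [[-1,4.7,7.6,0.5,0],[-1,10,14.9,1,0],[-1,15.6,21.9,1.5,0],[-1,21.7,28.5,2,0],[-1,28.2,34.8,2,0],[-1,35,40.7,2,0],[-1,42.2,46.1,2,0],[-1,49.6,51.1,2,0],[-1,57.4,55.7,2,0],[-1,65.4,59.7,2,0]]}}

```text
t: 34.98
tool_pos: [0.474, 0.0233, 0.0904]
orientation: [0.541, -0.455, 0.542, 0.455]
ft_force: [-1.0, -4.5, -0.0]
grip_width: 0.0297
```

Run:
```python
from h import *
s=robot.get_state();print(s['t'],s['tool_pos'],s['grip_width'],s['ft_force'],tojig(s['tool_pos']),zang(s))
```

```text
34.9833 [0.474  0.0233 0.0904] 0.029748582628239977 [-1.036  -4.4712 -0.0256] [-0.0616  0.0009  0.0904] 80.09379605040041
```

{"op": "carry_out", "data": {"plan": [[-1,8.3,3.6,-0.5,0],[-1,16.7,6.7,-1,0],[-1,25.4,9.3,-1,0],[-1,33,11.2,-1,0],[-1,40,12.5,-1,0],[-1,46,13.3,-1,0],[-1,52,13.9,-1,0],[-1,57,14.2,-1,0],[-1,61,14.3,-1,0],[-1,63.5,14.3,-1,0]]}}

```text
t: 35.82
tool_pos: [0.4605, 0.0257, 0.0275]
orientation: [0.541, -0.455, 0.542, 0.455]
ft_force: [-7.2, -5.5, 19.6]
grip_width: 0.0299
```

Run:
```python
from h import *
s=robot.get_state();print(s['t'],s['tool_pos'],s['grip_width'],s['ft_force'],tojig(s['tool_pos']),zang(s))
im=robot.read_camera("scene");crop(im,240,160,440,320,4,"s22")
```

```text
35.8167 [0.4605 0.0257 0.0275] 0.029947229058631633 [-7.2499 -5.4957 19.633 ] [-0.0753  0.0009  0.0275] 80.1069161132503
```

View pics/s22.png

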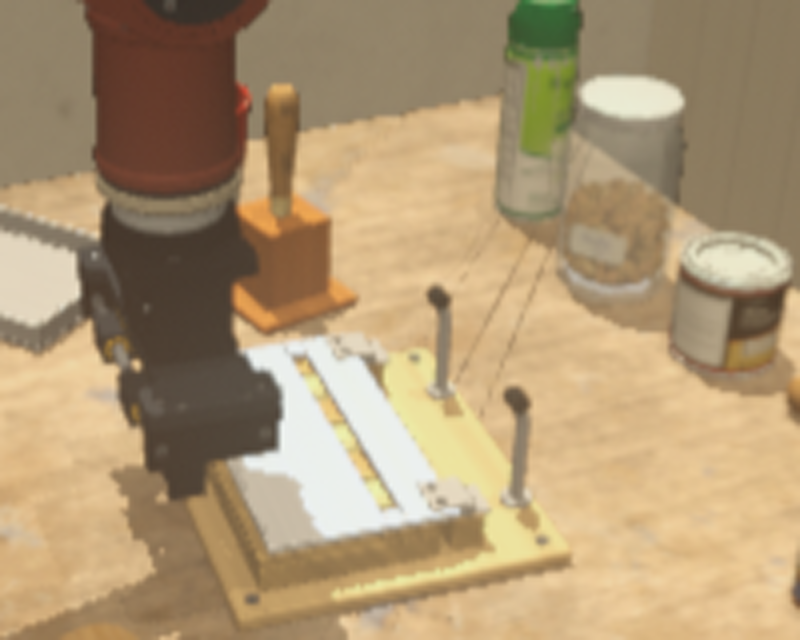

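{"op": "carry_out", "data": {"plan": [[-1,-1,0,0,0],[0.4,-1,0,0,0],[0.4,-1,0,0,0],[0.4,-1,0,0,0],[0.4,-1,0,0,0],[0.4,-1,0,0,0],[0.4,-1,0,0,0],[0.4,-25,0,0,0],[0.4,-60,0,0,0],[0.4,-100,0,0,0]]}}

```text
t: 36.7
tool_pos: [0.4587, 0.0263, 0.1273]
orientation: [0.54, -0.454, 0.542, 0.456]
ft_force: [0.5, -0.0, -0.1]
grip_width: 0.0606
```

Run:
```python
from h import *
s=robot.get_state();print(s['t'],s['tool_pos'],s['grip_width'],s['ft_force'],tojig(s['tool_pos']),zang(s))
c=robot.get_calibration("wrist");c['world_from_camera']=np.load("w1.npy")
px=np.array([(210,278),(402,224),(240,457)])/4+[440,190]-.4
P=cast(c,px,.07);print(P,np.linalg.norm(P[0]-P[1]),np.linalg.norm(P[0]-P[2]),(P[1]+P[2])/2)
px=np.array([(62,178),(332,99),(118,430)])/4+[440,190]-.4
F=cast(c,px,.009);print(F,np.linalg.norm(F[0]-F[1]),np.linalg.norm(F[0]-F[2]),(F[1]+F[2])/2)
C=(P[1]+P[2])/2
print(shift(s,[C[0]-.03,C[1],.26]))
im=robot.read_camera("scene");crop(im,240,160,440,320,4,"s23")
sc=robot.get_calibration("scene");print((proj(sc,[[C[0],C[1],.165],[C[0],C[1],.07]])))
```

```text
36.7 [0.4587 0.0263 0.1273] 0.06060217172714686 [ 0.4606 -0.0084 -0.0823] [-0.0772  0.0011  0.1273] 80.09626850130523
[[0.6101 0.2015 0.07  ]
 [0.6045 0.2527 0.07  ]
 [0.6617 0.2067 0.07  ]] 0.05153984157176054 0.051862732187558935 [0.6331 0.2297 0.07  ]
[[0.5959 0.1831 0.009 ]
 [0.586  0.2637 0.009 ]
 [0.6773 0.1935 0.009 ]] 0.08114167170173948 0.08209485418115738 [0.6317 0.2286 0.009 ]
[-133.2629 -106.6123  225.2158]
[[309.6672 182.27  ]
 [309.5304 212.9595]]
```

View pics/s23.png

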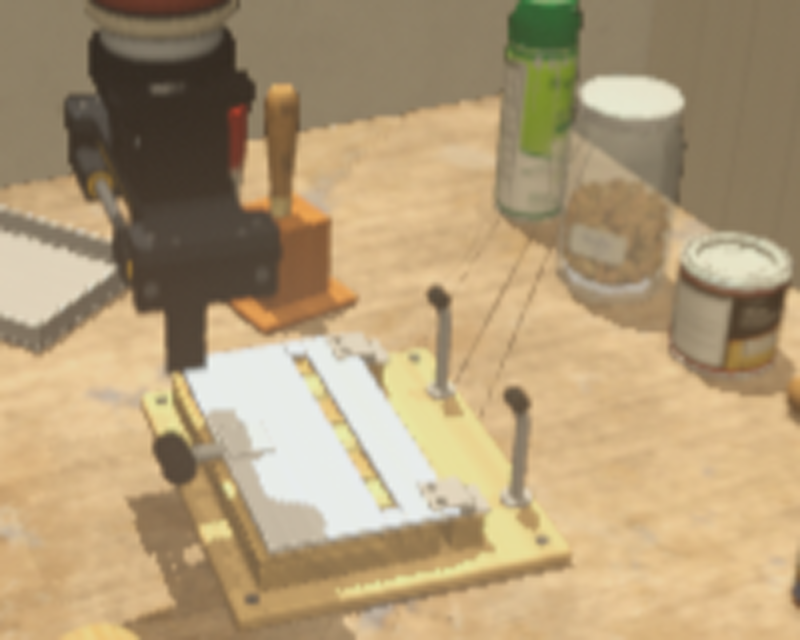

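{"op": "carry_out", "data": {"plan": [[0.4,-35,0,0,0],[0.4,-70,-10,20,0],[0.4,-105,-30,50,0],[0.4,-130,-50,82,0],[0.4,-133,-70,114,0],[0.4,-133,-90,146,0],[0.4,-133,-110,178,0],[0.4,-133,-125,208,0],[0.4,-133,-136,226,0],[0.4,-133,-136,230,0]]}}

```text
t: 37.58
tool_pos: [0.6357, 0.2321, 0.2597]
orientation: [0.541, -0.455, 0.541, 0.456]
ft_force: [-0.0, -0.6, -0.3]
grip_width: 0.0606
```

{"op": "carry_out", "data": {"plan": [[0.0,10,0,0,0],[0.0,20,0,0,0],[0,20,0,0,0],[0,20,0,0,0],[0,20,0,0,0],[0,20,0,0,0],[0,20,0,0,0],[0,20,0,0,0],[0,20,0,0,0],[0,20,0,0,0]]}}

```text
t: 38.42
tool_pos: [0.6344, 0.2291, 0.2414]
orientation: [0.541, -0.455, 0.541, 0.455]
ft_force: [-0.2, 0.4, -0.3]
grip_width: 0.0435
```

Run:
```python
from h import *
c=robot.get_calibration("wrist");np.save("w24.npy",c['world_from_camera']);im=robot.read_camera("wrist");cv2.imwrite("pics/w24.png",im)
s=robot.get_state();print(s['t'],s['tool_pos'],s['grip_width'],s['ft_force'],zang(s))
print(proj(c,[[.6325,.229,.169],[.6325,.229,.124],[.6325,.229,.07]]))
```

```text
38.4667 [0.6343 0.2292 0.2413] 0.04351511755969886 [-0.5778  0.4573  0.3491] 80.09838701679713
[[316.8602 252.229 ]
 [316.8243 232.8535]
 [316.7931 216.1172]]
```

View pics/w24.png

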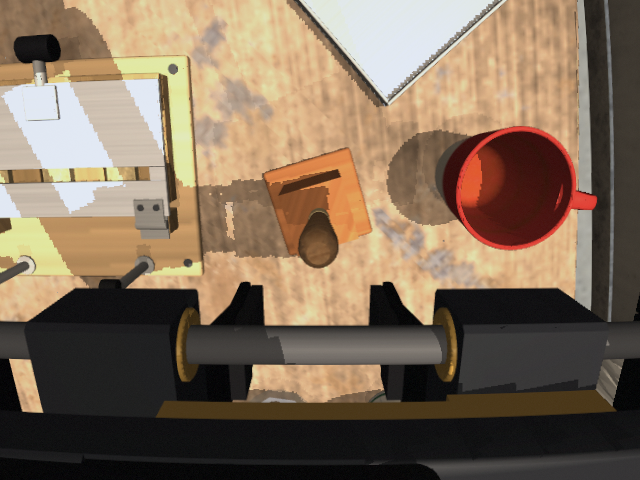

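{"op": "carry_out", "data": {"plan": [[0,20,2.5,0.5,0],[0,40,2.5,0.5,0],[0,60,2.5,0.5,0],[0,80,2.5,0.5,0],[0,100,2.5,0.5,0],[0,118,2.5,0.5,0],[0,128,2.5,0.5,0],[0,134,2.5,0.5,0],[0,134,2.5,0.5,0],[0,134,2.5,0.5,0]]}}

```text
t: 39.3
tool_pos: [0.6324, 0.2302, 0.1078]
orientation: [0.542, -0.455, 0.541, 0.455]
ft_force: [-0.0, -0.3, -0.7]
grip_width: 0.0435
```

Run:
```python
from h import *
c=robot.get_calibration("wrist");im=robot.read_camera("wrist");crop(im,190,180,450,400,3,"w25")
s=robot.get_state();print(s['t'],s['tool_pos'],s['grip_width'],s['ft_force'],zang(s))
```

```text
39.35 [0.6328 0.2303 0.1085] 0.043846491167366594 [-0.6941 -0.184  -0.7038] 80.09970489277562
```

View pics/w25.png

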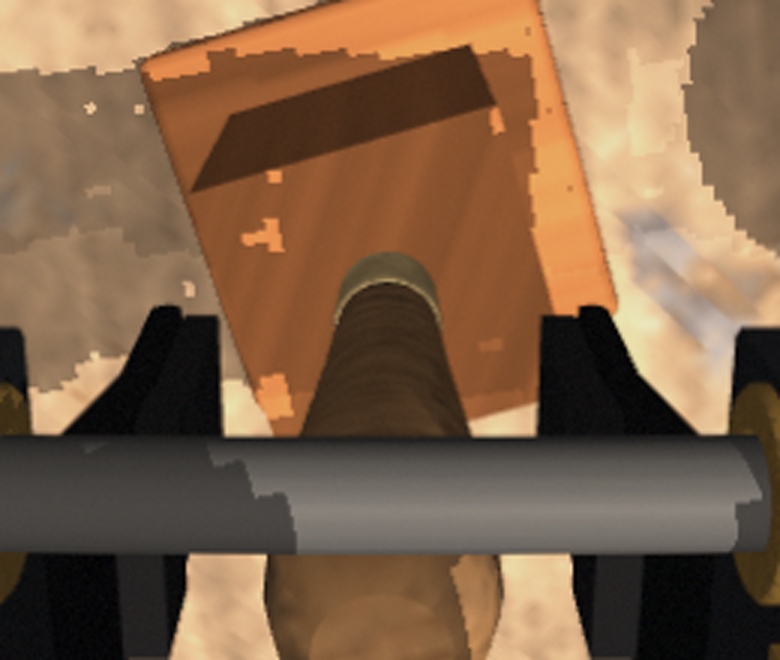

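{"op": "carry_out", "data": {"plan": [[0,2.5,0,0.5,0],[0,2.5,0,0.5,0],[-1,2.5,0,0.5,0],[-1,2.5,0,0.5,0],[-1,2.5,0,0.5,0],[-1,2.5,0,0.5,0],[-1,2.5,0,0.5,0],[-1,2.5,0,0.5,0],[-1,2.5,0,0.5,0],[-1,2.5,0,0.5,0]], "squeeze": 30}}

```text
t: 40.18
tool_pos: [0.6321, 0.2306, 0.1048]
orientation: [0.541, -0.455, 0.541, 0.455]
ft_force: [0.6, 0.8, 0.7]
grip_width: 0.0251
```

Run:
```python
from h import *
s=robot.get_state();print(s['t'],s['tool_pos'],s['grip_width'],s['ft_force'],s['moment'],zang(s))
```

```text
40.1833 [0.6321 0.2306 0.1048] 0.02514641836171822 [0.646  0.8403 0.7029] [ 0.0017  0.0607 -0.0021] 80.10033163528395
```

{"op": "carry_out", "data": {"plan": [[-1,0,0,0,0],[-1,0,0,0,0],[-1,0,0,0,0],[-1,0,0,0,0],[-1,0,0,0,0],[-1,0,0,0,0],[-1,0,0,0,0],[-1,0,0,0,0],[-1,0,0,0,0],[-1,0,0,0,0]]}}

```text
t: 41.02
tool_pos: [0.6321, 0.2306, 0.1048]
orientation: [0.541, -0.455, 0.541, 0.455]
ft_force: [-0.7, -0.0, 3.6]
grip_width: 0.0248
```

Run:
```python
from h import *
s=robot.get_state();print(s['t'],s['tool_pos'],s['grip_width'],s['ft_force'],s['moment'],zang(s))
```

```text
41.0167 [0.6321 0.2306 0.1048] 0.02476886253917638 [-0.737  -0.0025  3.5984] [ 0.0199  0.0903 -0.0069] 80.09531577718062
```

Run:
```python
from h import *
im=robot.read_camera("wrist");crop(im,190,180,450,400,3,"w26")
im=robot.read_camera("scene");crop(im,250,80,400,230,4,"s26")
```

```text
(no output)
```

View pics/w26.png

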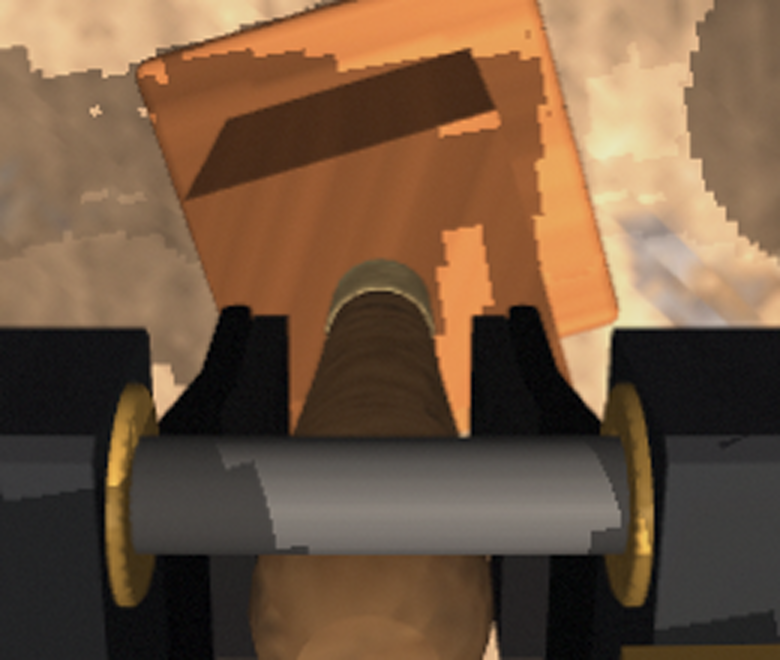

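View pics/s26.png

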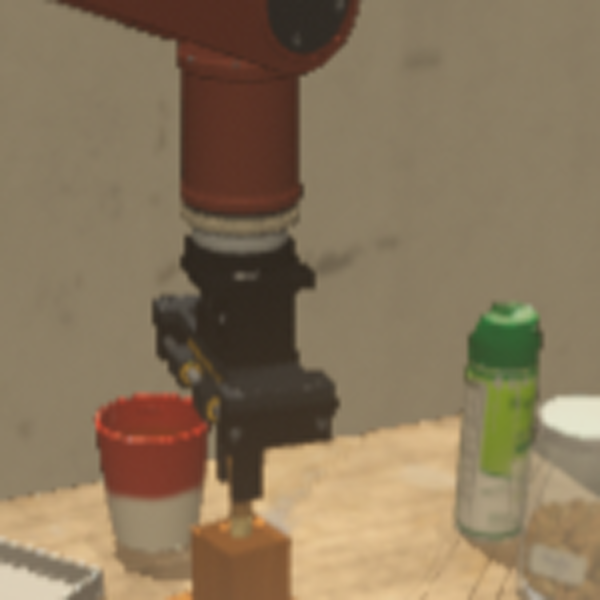

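{"op": "carry_out", "data": {"plan": [[-1,-1,0,0,0],[-1,-3,0,0,0],[-1,-6,0,0,0],[-1,-9,0,0,0],[-1,-12,0,0,0],[-1,-15,0,0,0],[-1,-18,0,0,0],[-1,-20,0,0,0],[-1,-20,0,0,0],[-1,-20,0,0,0]]}}

```text
t: 41.95
tool_pos: [0.6321, 0.2306, 0.1249]
orientation: [0.541, -0.455, 0.541, 0.455]
ft_force: [-0.8, -0.1, 0.1]
grip_width: 0.0246
```

Run:
```python
from h import *
s=robot.get_state();print(s['t'],s['tool_pos'],s['grip_width'],s['ft_force'],s['moment'],zang(s))
im=robot.read_camera("wrist");crop(im,190,180,450,400,3,"w27")
im=robot.read_camera("scene");crop(im,270,120,370,240,5,"s27")
```

```text
41.95 [0.6321 0.2306 0.1249] 0.02458069086624312 [-0.7539 -0.0707  0.0519] [ 0.0094 -0.0089 -0.0028] 80.09453583894941
```

View pics/w27.png

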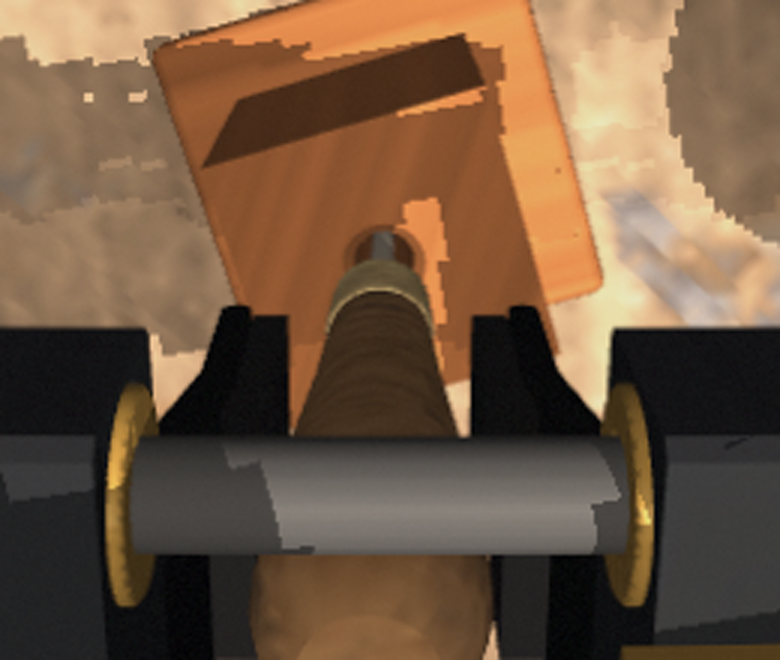

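View pics/s27.png

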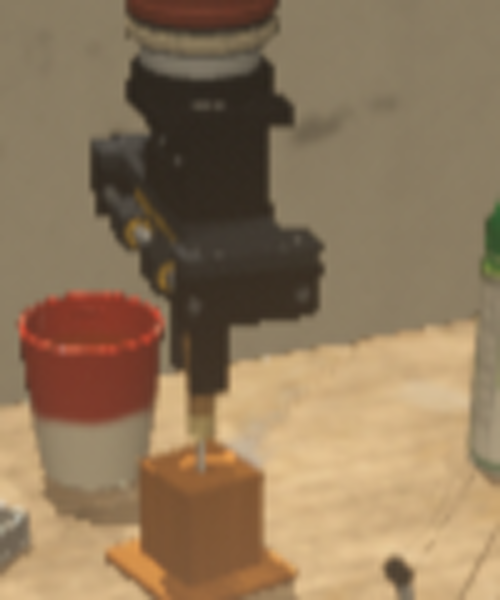

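{"op": "carry_out", "data": {"plan": [[-1,-10,0,0,0],[-1,-25,0,0,0],[-1,-45,0,0,0],[-1,-65,0,0,0],[-1,-78,0,0,0],[-1,-80,0,0,0],[-1,-80,0,0,0],[-1,-80,0,0,0],[-1,-80,0,0,0],[-1,-80,0,0,0]]}}

```text
t: 42.88
tool_pos: [0.6311, 0.2303, 0.2028]
orientation: [0.54, -0.455, 0.542, 0.455]
ft_force: [-0.4, 0.4, -0.7]
grip_width: 0.0245
```

Run:
```python
from h import *
s=robot.get_state();print(s['t'],s['tool_pos'],s['grip_width'],s['ft_force'],s['moment'],zang(s))
c=robot.get_calibration("wrist");im=robot.read_camera("wrist");cv2.imwrite("pics/w28.png",im);crop(im,190,180,450,400,3,"w28")
tip=s['tool_pos']+Rt(s)@np.array([.0908,0,0]);print(proj(c,[tip]),((proj(c,[tip])-[190,180])*3))
print(shift(s,fromjig(.030,.080,.2)))
```

```text
42.8833 [0.6311 0.2303 0.2028] 0.02453204902998642 [-0.3802  0.4428 -0.6949] [ 0.0523  0.039  -0.0546] 80.09712443090781
[[317.5755 246.4859]] [[382.7265 199.4576]]
[   3.0214   27.5329 -151.9165]
```

View pics/w28.png

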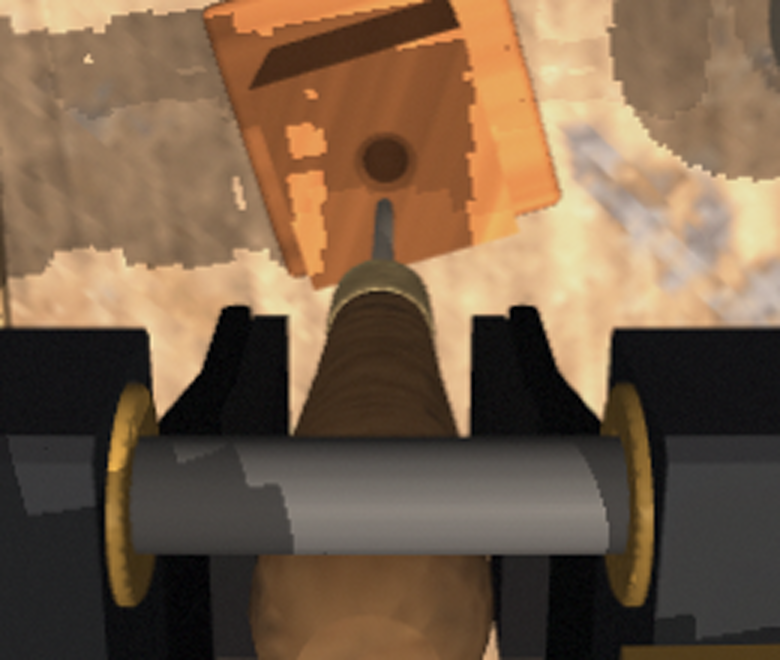

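{"op": "carry_out", "data": {"plan": [[-1,0,3,-12,0],[-1,0,7,-36,0],[-1,0,11,-60,0],[-1,0,15,-84,0],[-1,0,19,-108,0],[-1,0,24,-132,0],[-1,10,27,-150,0],[-1,28,27,-152,0],[-1,43,27,-152,0],[-1,43,27,-152,0]]}}

```text
t: 43.77
tool_pos: [0.5765, 0.0849, 0.1576]
orientation: [0.54, -0.453, 0.543, 0.456]
ft_force: [-1.3, -0.5, -1.2]
grip_width: 0.025
```

{"op": "carry_out", "data": {"plan": [[-1,0,0,0,0],[-1,0,0,0,0],[-1,0,0,0,0],[-1,0,0,0,0],[-1,0,0,0,0],[-1,0,0,0,0],[-1,0,0,0,0],[-1,0,0,0,0],[-1,0,0,0,0],[-1,0,0,0,0]]}}

```text
t: 44.6
tool_pos: [0.5793, 0.0855, 0.1616]
orientation: [0.541, -0.455, 0.541, 0.455]
ft_force: [0.6, -0.2, -0.9]
grip_width: 0.025
```

Run:
```python
from h import *
s=robot.get_state();print(s['t'],s['tool_pos'],s['grip_width'],s['ft_force'],tojig(s['tool_pos']),zang(s))
c=robot.get_calibration("wrist");np.save("w29.npy",c['world_from_camera']);im=robot.read_camera("wrist");cv2.imwrite("pics/w29.png",im);crop(im,190,150,450,345,3,"w29")
```

```text
44.6 [0.5793 0.0855 0.1616] 0.024956860733081673 [ 0.6044 -0.159  -0.9046] [0.0313 0.0803 0.1616] 80.10066943248005
```

View pics/w29.png

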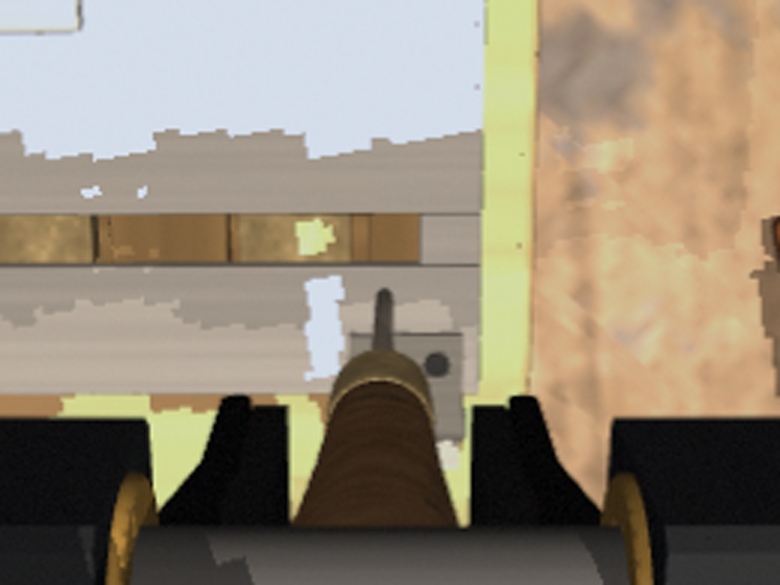

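Run:
```python
from h import *
c=robot.get_calibration("wrist");c['world_from_camera']=np.load("w29.npy");s=robot.get_state()
f=lambda L:np.array(L)/3+[190,150]-.33
for p in cast(c,f([(420,214),(420,264),(50,214),(50,264)]),.044): print(tojig(p))
tip=s['tool_pos']+Rt(s)@np.array([.0908,0,0]);print(proj(c,[tip]),(proj(c,[tip])-[190,150])*3,tojig(tip))
for p in cast(c,f([(384,290)]),tip[2]): print('tip',tojig(p))
```

```text
[0.0213 0.0884 0.044 ]
[0.0329 0.0885 0.044 ]
[0.0213 0.0052 0.044 ]
[0.033  0.0044 0.044 ]
[[317.5845 246.4343]] [[382.7535 289.303 ]] [0.0313 0.0803 0.0708]
tip [0.0313 0.0803 0.0708]
```

Run:
```python
from h import *
im=cv2.imread("pics/w24.png");crop(im,0,30,210,290,3,"w24c")
t=robot.read_camera("top");crop(t,270,180,390,320,5,"t30")
s=robot.read_camera("scene");cv2.imwrite("pics/s30f.png",s);crop(s,260,220,400,320,5.6,"s30")
```

```text
(no output)
```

View pics/w24c.png

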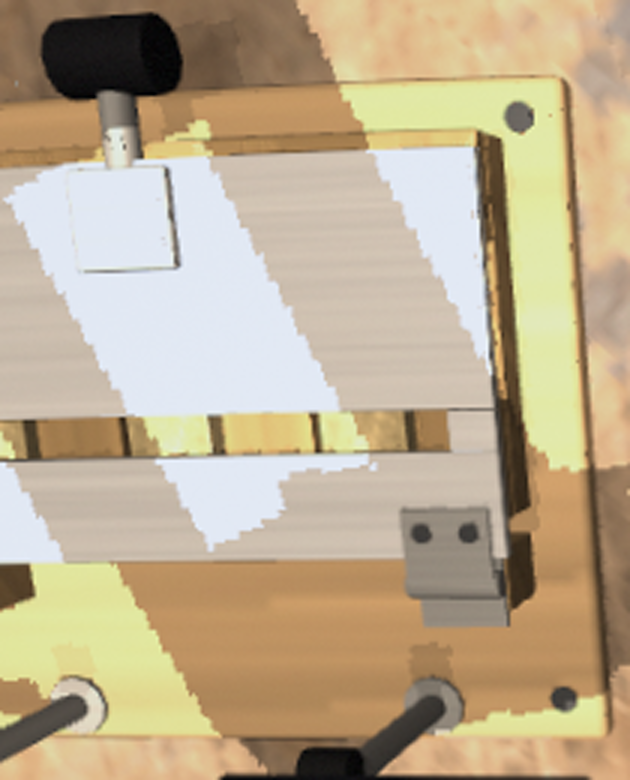

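View pics/s30.png

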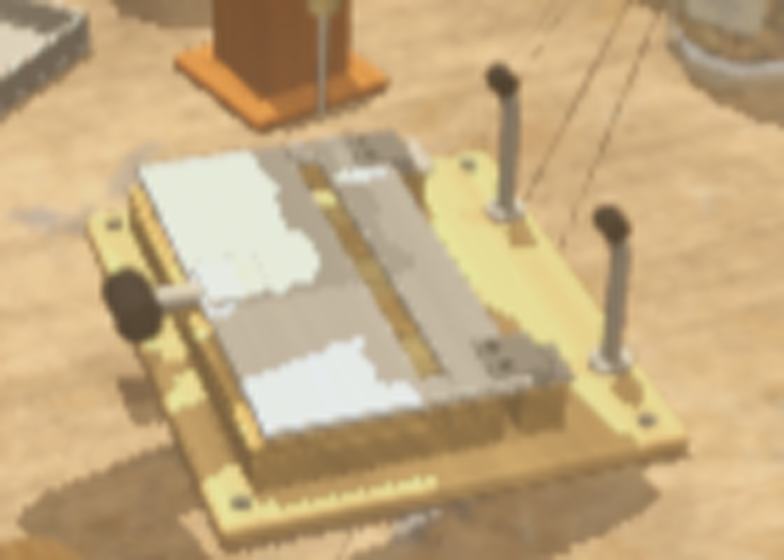

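Run:
```python
from h import *
c=robot.get_calibration("wrist");c['world_from_camera']=np.load("w24.npy")
f=lambda L:np.array(L)/3+[0,30]-.33
print("w24 slot/plate")
for p in cast(c,f([(449,412),(449,452),(140,415),(140,458),(478,147),(508,557),(5,563)]),.044): print(tojig(p))
for p in cast(c,f([(568,80),(608,735),(519,117),(564,698)]),.012): print('base',tojig(p))
sc=robot.get_calibration("scene")
f=lambda L:np.array(L)/5.6+[260,220]-.41
print("scene")
for p in cast(sc,f([(300,165),(325,160),(418,377),(440,372),(138,165),(262,436)]),.044): print(tojig(p))
for p in cast(sc,f([(115,224),(240,502),(468,163),(646,420)]),.012): print('screw',tojig(p))
```

```text
w24 slot/plate
[0.0219 0.089  0.044 ]
[0.0332 0.0879 0.044 ]
[ 0.0213 -0.0038  0.044 ]
[ 0.0338 -0.0057  0.044 ]
[-0.0494  0.103   0.044 ]
[0.0638 0.1025 0.044 ]
[ 0.0648 -0.0553  0.044 ]
base [-0.0708  0.1196  0.012 ]
base [0.1299 0.1189 0.012 ]
base [-0.0608  0.1045  0.012 ]
base [0.1172 0.1054 0.012 ]
scene
[0.024  0.0833 0.044 ]
[0.0365 0.0841 0.044 ]
[ 0.0218 -0.0852  0.044 ]
[ 0.0316 -0.0847  0.044 ]
[-0.0479  0.1048  0.044 ]
[-0.0501 -0.1033  0.044 ]
screw [-0.0594  0.1069  0.012 ]
screw [-0.0592 -0.1028  0.012 ]
screw [0.1189 0.1096 0.012 ]
screw [ 0.119  -0.1022  0.012 ]
```

{"op": "carry_out", "data": {"plan": [[-1,0,3.3,-2,0],[-1,5,3.3,-2,0],[-1,10,3.3,-2,0],[-1,15,3.3,-2,0],[-1,19,3.3,-2,0],[-1,22,3.3,-2,0],[-1,24,3.3,-2,0],[-1,24,3.3,-2,0],[-1,24,3.3,-2,0],[-1,24,3.3,-2,0]]}}

```text
t: 45.58
tool_pos: [0.5759, 0.0841, 0.1379]
orientation: [0.541, -0.455, 0.541, 0.455]
ft_force: [0.1, -0.6, -0.3]
grip_width: 0.0248
```

Run:
```python
from h import *
s=robot.get_state();print(s['t'],s['tool_pos'],s['grip_width'],s['ft_force'],tojig(s['tool_pos']),zang(s))
c=robot.get_calibration("wrist");im=robot.read_camera("wrist");cv2.imwrite("pics/w31.png",im);crop(im,260,190,380,280,6,"w31")
sc=robot.read_camera("scene");crop(sc,260,190,400,290,5.6,"s31")
```

```text
45.5833 [0.5759 0.0841 0.1379] 0.024838660310548783 [ 0.0735 -0.5718 -0.2621] [0.0282 0.0784 0.1379] 80.09990198770399
```

View pics/w31.png

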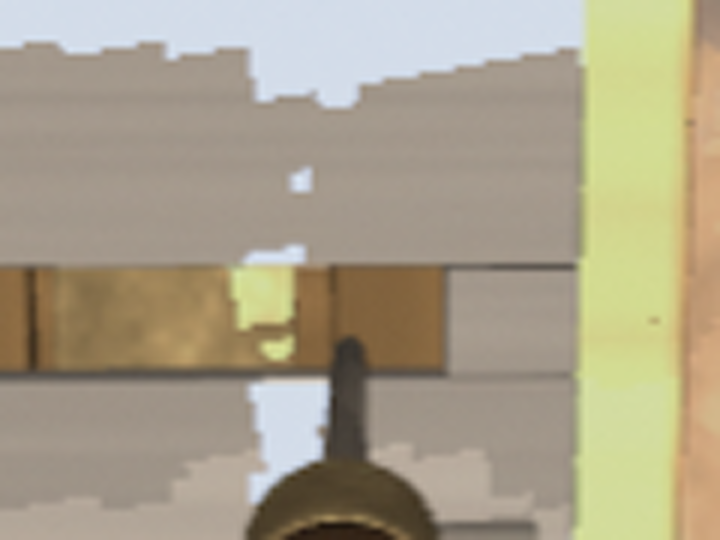

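View pics/s31.png

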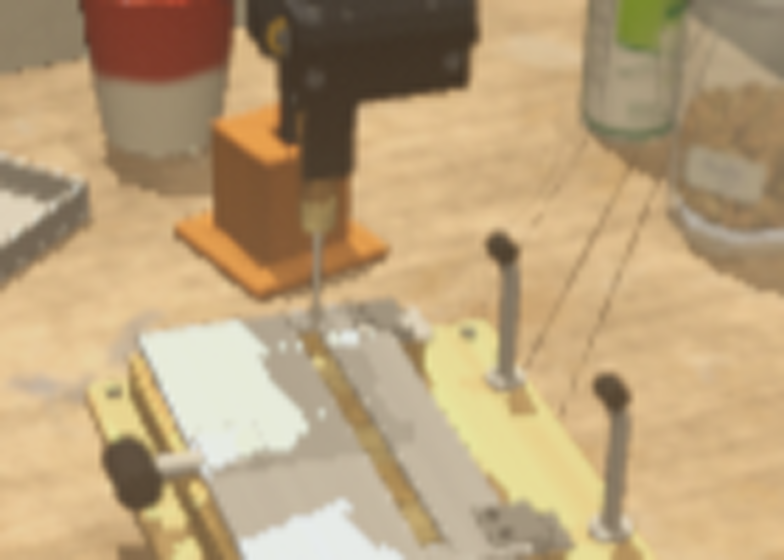

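{"op": "carry_out", "data": {"plan": [[-1,0,0.7,1,0],[-1,0,1.5,2,0],[-1,1,1.5,2,0],[-1,3,1.5,2,0],[-1,5,1.5,2,0],[-1,7,1.5,2,0],[-1,9,1.5,2,0],[-1,10,1.5,2,0],[-1,10,1.5,2,0],[-1,10,1.5,2,0]]}}

```text
t: 46.52
tool_pos: [0.5745, 0.0863, 0.1275]
orientation: [0.541, -0.455, 0.541, 0.455]
ft_force: [-0.2, -0.1, -0.6]
grip_width: 0.0248
```

Run:
```python
from h import *
s=robot.get_state();print(s['t'],s['tool_pos'],s['grip_width'],s['ft_force'],s['moment'],tojig(s['tool_pos']),zang(s))
c=robot.get_calibration("wrist");im=robot.read_camera("wrist");cv2.imwrite("pics/w32.png",im);crop(im,260,190,380,280,6,"w32")
```

```text
46.5167 [0.5745 0.0863 0.1275] 0.024815911610669785 [-0.2172 -0.0621 -0.5918] [-0.0245 -0.0012 -0.0305] [0.0265 0.0803 0.1275] 80.09701809841712
```

View pics/w32.png

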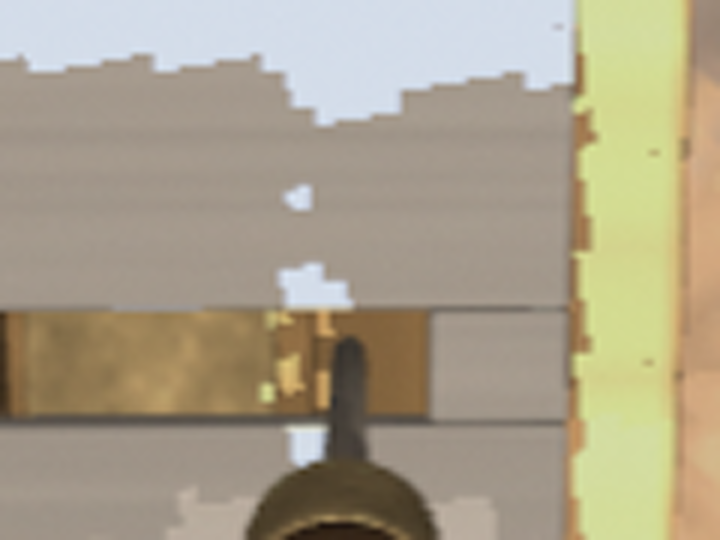

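{"op": "carry_out", "data": {"plan": [[-1,0.3,0,0,0],[-1,0.6,0,0,0],[-1,1,0,0,0],[-1,1.3,0,0,0],[-1,1.6,0,0,0],[-1,1.6,0,0,0],[-1,1.6,0,0,0],[-1,1.6,0,0,0],[-1,1.6,0,0,0],[-1,1.6,0,0,0]]}}

```text
t: 47.4
tool_pos: [0.5746, 0.0863, 0.1261]
orientation: [0.541, -0.455, 0.541, 0.455]
ft_force: [-0.3, 0.8, 0.2]
grip_width: 0.0245
```

Run:
```python
from h import *
s=robot.get_state();print(s['t'],s['tool_pos'],s['grip_width'],s['ft_force'],s['moment'],tojig(s['tool_pos']),zang(s))
for i in range(3):
  robot.read_camera("top");s=robot.get_state();print(s['ft_force'],s['tool_pos'][2])
```

```text
47.4 [0.5746 0.0863 0.1261] 0.024512352534718337 [-0.3327  0.8233  0.1692] [0.0115 0.0034 0.0381] [0.0266 0.0803 0.1261] 80.09950009910212
[ 0.1919 -0.0293 -0.4321] 0.1261327900541636
[-0.89   -0.0501  0.4022] 0.12611601470682005
[ 0.1803 -0.694   1.0199] 0.126102317807614
```

{"op": "carry_out", "data": {"plan": [[-1,0.3,0,0,0],[-1,0.6,0,0,0],[-1,1,0,0,0],[-1,1,0,0,0],[-1,1,0,0,0],[-1,1,0,0,0],[-1,1,0,0,0],[-1,1,0,0,0],[-1,1,0,0,0],[-1,1,0,0,0]]}}

```text
t: 48.38
tool_pos: [0.5749, 0.0863, 0.1256]
orientation: [0.541, -0.455, 0.541, 0.455]
ft_force: [-1.5, 0.8, 6.0]
grip_width: 0.0245
```

Run:
```python
from h import *
s=robot.get_state();print(s['t'],s['tool_pos'],s['grip_width'],s['ft_force'],s['moment'],tojig(s['tool_pos']),zang(s))
for i in range(3):
  robot.read_camera("top");s=robot.get_state();print(s['ft_force'],s['tool_pos'][2])
```

```text
48.3833 [0.5749 0.0863 0.1256] 0.024542890194261993 [-1.5266  0.819   5.9944] [-0.0498  0.2185  0.0679] [0.0269 0.0803 0.1256] 80.09870818079693
[-1.5984  0.7222  5.5585] 0.12561076318161948
[-1.5562 -0.3721  4.8739] 0.12561193035438598
[-1.0282 -0.8072  5.3059] 0.12561279443073536
```

{"op": "carry_out", "data": {"plan": [[-1,-0.2,0,-1.5,0],[-1,-0.2,0,-4,0],[-1,-0.2,0,-7,0],[-1,-0.2,0,-10,0],[-1,-0.2,0,-13,0],[-1,-0.2,0,-16,0],[-1,-0.2,0,-19,0],[-1,-0.2,0,-22,0],[-1,-0.2,0,-25,0],[-1,-0.2,0,-26,0]]}}

```text
t: 49.37
tool_pos: [0.5703, 0.06, 0.1256]
orientation: [0.541, -0.455, 0.541, 0.455]
ft_force: [0.0, 2.6, 4.9]
grip_width: 0.0221
```

Run:
```python
from h import *
s=robot.get_state();print(s['t'],s['tool_pos'],s['grip_width'],s['ft_force'],s['moment'],tojig(s['tool_pos']),zang(s))
im=robot.read_camera("wrist");cv2.imwrite("pics/w33.png",im);crop(im,260,190,380,280,6,"w33")
s=robot.get_state();print(s['ft_force'],s['tool_pos'][2])
```

```text
49.3667 [0.5703 0.06   0.1256] 0.022105915748162806 [0.047  2.6142 4.9467] [ 0.6561 -0.1317 -0.0661] [0.0269 0.0537 0.1256] 80.08711881199214
[ 0.0517 -0.4126  5.9814] 0.1256263327684117
```

View pics/w33.png

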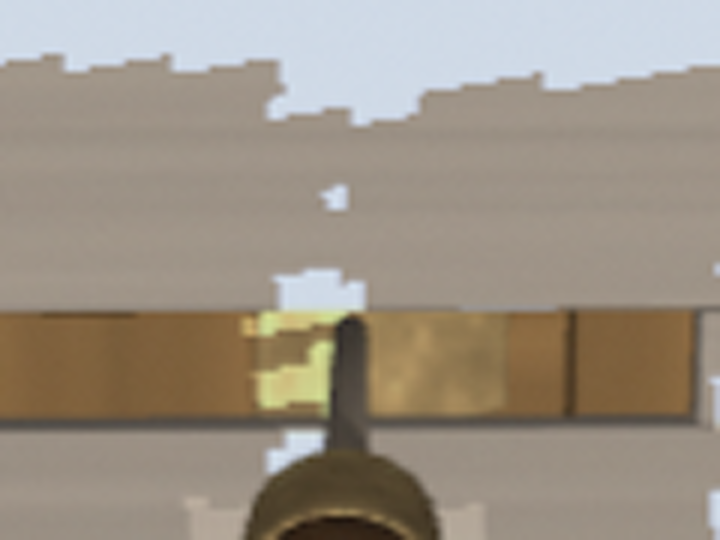

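{"op": "carry_out", "data": {"plan": [[-1,0,-0.3,-2,0],[-1,0,-0.6,-5,0],[-1,0,-1,-8,0],[-1,0,-1.5,-11,0],[-1,0,-1.5,-14,0],[-1,0,-1.5,-17,0],[-1,0,-1.5,-20,0],[-1,0,-1.5,-23,0],[-1,0,-1.5,-26,0],[-1,0,-1.5,-29,0]]}}

```text
t: 50.25
tool_pos: [0.5665, 0.0315, 0.1252]
orientation: [0.541, -0.455, 0.541, 0.455]
ft_force: [1.1, 4.2, 4.0]
grip_width: 0.0221
```

Run:
```python
from h import *
s=robot.get_state();print(s['t'],s['tool_pos'],s['grip_width'],s['ft_force'],s['moment'],tojig(s['tool_pos']),zang(s))
im=robot.read_camera("wrist");cv2.imwrite("pics/w34.png",im);crop(im,260,190,380,280,6,"w34")
s=robot.get_state();print(s['ft_force'],s['tool_pos'][2])
```

```text
50.25 [0.5665 0.0315 0.1252] 0.0221394920427347 [1.129  4.1759 4.0338] [ 1.078  -0.1978 -0.0303] [0.0281 0.025  0.1252] 80.09722847310199
[ 0.5745 -2.0885  3.8971] 0.12520926678002478
```

View pics/w34.png

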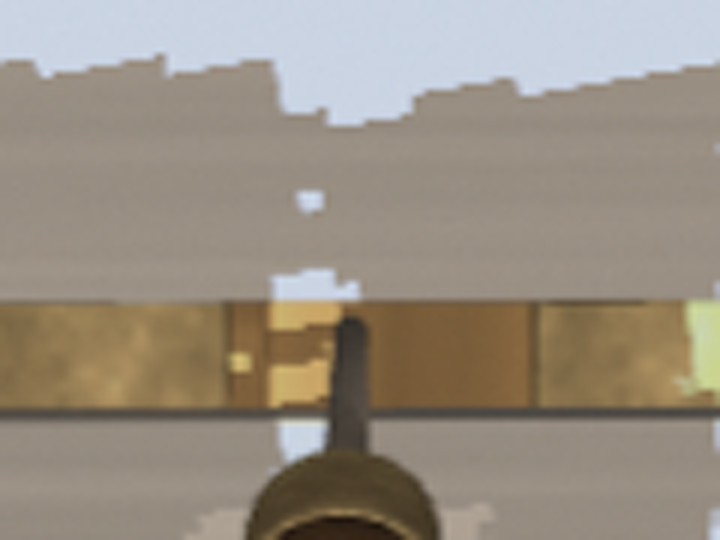

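{"op": "carry_out", "data": {"plan": [[-1,0,0,-3,0],[-1,0,0,-6,0],[-1,0,0,-9,0],[-1,0,0,-12,0],[-1,0,0,-15,0],[-1,0,0,-18,0],[-1,0,0,-21,0],[-1,0,0,-24,0],[-1,0,0,-26,0],[-1,0,0,-28,0]]}}

```text
t: 51.13
tool_pos: [0.5621, 0.0043, 0.1257]
orientation: [0.542, -0.455, 0.541, 0.455]
ft_force: [0.5, 4.6, 4.6]
grip_width: 0.0217
```

Run:
```python
from h import *
s=robot.get_state();print(s['t'],s['tool_pos'],s['grip_width'],s['ft_force'],s['moment'],tojig(s['tool_pos']),zang(s))
im=robot.read_camera("wrist");cv2.imwrite("pics/w35.png",im);crop(im,260,190,380,280,6,"w35")
s=robot.get_state();print(s['ft_force'],s['tool_pos'][2])
```

```text
51.1333 [0.5621 0.0043 0.1257] 0.021722837231642218 [0.4559 4.5786 4.5826] [ 1.0388 -0.1116 -0.0059] [ 0.0285 -0.0026  0.1257] 80.10195926961444
[ 0.209  -0.5992  4.4932] 0.12569491845798542
```

View pics/w35.png

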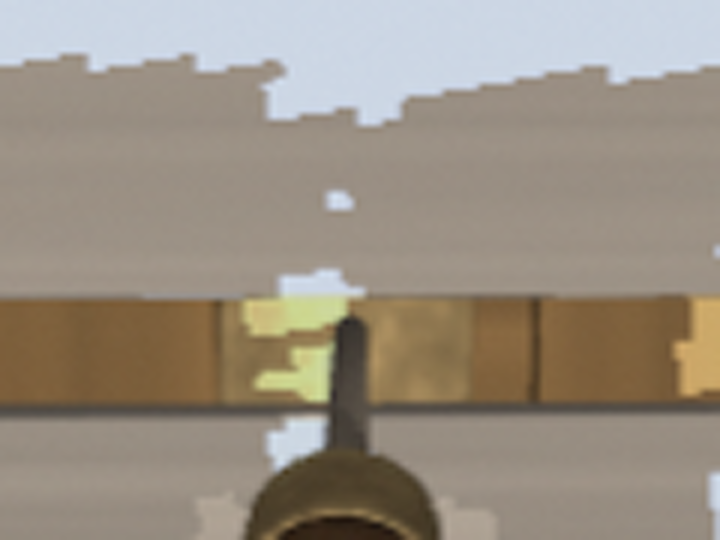

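{"op": "carry_out", "data": {"plan": [[-1,0,0,-3,0],[-1,0,0,-6,0],[-1,0,0,-9,0],[-1,0,0,-12,0],[-1,0,0,-15,0],[-1,0,0,-18,0],[-1,0,0,-21,0],[-1,0,0,-24,0],[-1,0,0,-27,0],[-1,0,0,-29,0]]}}

```text
t: 52.02
tool_pos: [0.5566, -0.0248, 0.1252]
orientation: [0.541, -0.455, 0.541, 0.455]
ft_force: [1.7, 2.6, 3.1]
grip_width: 0.0215
```

Run:
```python
from h import *
s=robot.get_state();print(s['t'],s['tool_pos'],s['grip_width'],s['ft_force'],s['moment'],tojig(s['tool_pos']),zang(s))
im=robot.read_camera("wrist");cv2.imwrite("pics/w36.png",im);crop(im,260,190,380,280,6,"w36")
s=robot.get_state();print(s['ft_force'],s['tool_pos'][2])
```

```text
52.0167 [ 0.5566 -0.0248  0.1252] 0.0215419531402291 [1.6574 2.5741 3.1488] [ 0.9654 -0.1089 -0.0398] [ 0.0281 -0.0322  0.1252] 80.09268908746164
[-0.2569 -0.8269  4.4157] 0.1251833931996183
```

View pics/w36.png

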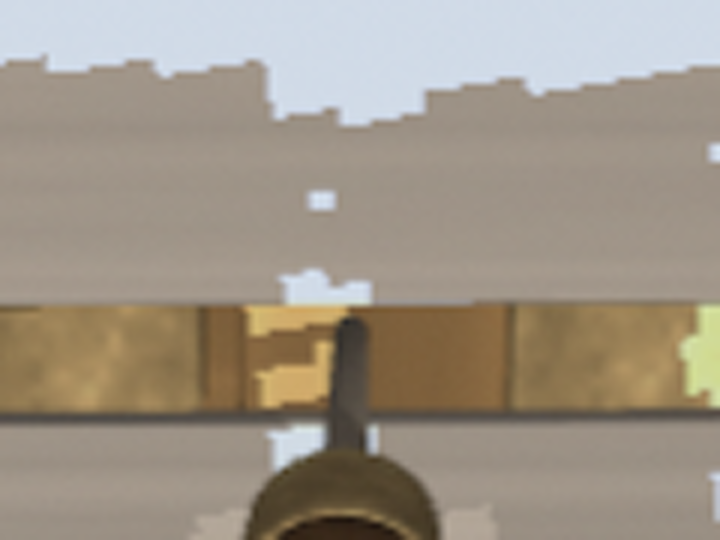

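{"op": "carry_out", "data": {"plan": [[-1,0.1,-0.3,-3,0],[-1,0.2,-0.5,-6,0],[-1,0.2,-0.5,-9,0],[-1,0.2,-0.5,-12,0],[-1,0.2,-0.5,-15,0],[-1,0.2,-0.5,-18,0],[-1,0.2,-0.5,-21,0],[-1,0.2,-0.5,-24,0],[-1,0.2,-0.5,-27,0],[-1,0.2,-0.5,-29,0]]}}

```text
t: 52.9
tool_pos: [0.5525, -0.0517, 0.1256]
orientation: [0.542, -0.454, 0.541, 0.456]
ft_force: [0.7, 5.4, 4.7]
grip_width: 0.0217
```

Run:
```python
from h import *
s=robot.get_state();print(s['t'],s['tool_pos'],s['grip_width'],s['ft_force'],s['moment'],tojig(s['tool_pos']),zang(s))
im=robot.read_camera("wrist");cv2.imwrite("pics/w37.png",im);crop(im,260,190,380,280,6,"w37")
s=robot.get_state();print(s['ft_force'],s['tool_pos'][2])
```

```text
52.9 [ 0.5525 -0.0517  0.1256] 0.021710017011718923 [0.6732 5.4257 4.6514] [ 1.5567 -0.0341  0.046 ] [ 0.0287 -0.0594  0.1256] 80.09399300356372
[0.3198 0.4907 4.7474] 0.1256185162889603
```

View pics/w37.png

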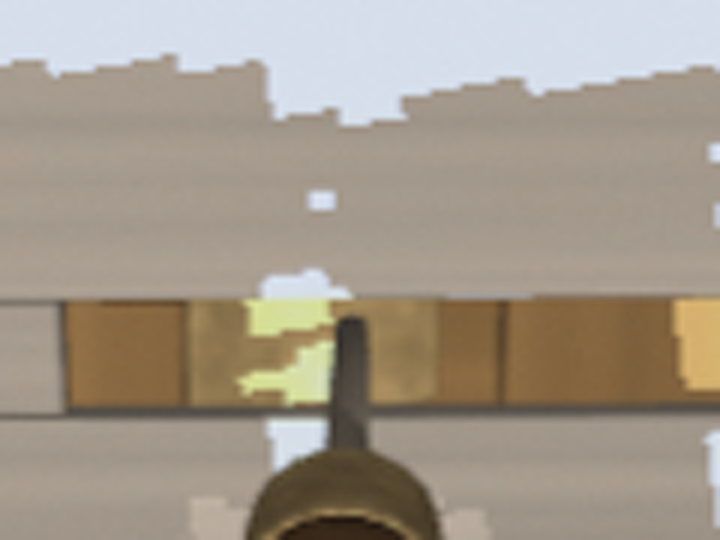

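{"op": "carry_out", "data": {"plan": [[-1,0,0,-3,0],[-1,0,0,-6,0],[-1,0,0,-9,0],[-1,0,0,-12,0],[-1,0,0,-15,0],[-1,0,0,-18,0],[-1,0,0,-21,0],[-1,0,0,-23,0],[-1,0,0,-24,0],[-1,0,0,-24,0]]}}

```text
t: 53.78
tool_pos: [0.5482, -0.0771, 0.1252]
orientation: [0.541, -0.455, 0.541, 0.455]
ft_force: [0.5, 2.7, 4.9]
grip_width: 0.0217
```

Run:
```python
from h import *
s=robot.get_state();print(s['t'],s['tool_pos'],s['grip_width'],s['ft_force'],s['moment'],tojig(s['tool_pos']),zang(s))
im=robot.read_camera("wrist");cv2.imwrite("pics/w38.png",im);crop(im,260,190,380,280,6,"w38")
s=robot.get_state();print(s['ft_force'],s['tool_pos'][2])
```

```text
53.7833 [ 0.5482 -0.0771  0.1252] 0.021704098648570494 [0.4849 2.7469 4.8616] [ 0.5604 -0.0763  0.0297] [ 0.0288 -0.0852  0.1252] 80.0869522476575
[0.2    2.0542 4.8256] 0.1251322440727777
```

View pics/w38.png

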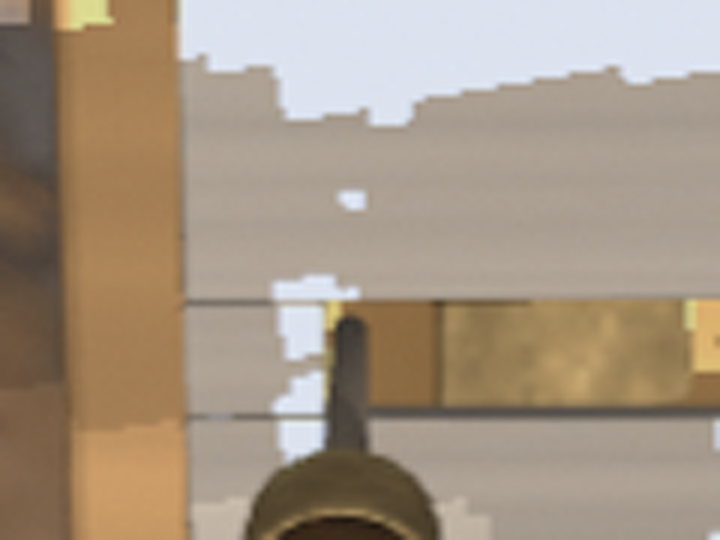

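{"op": "carry_out", "data": {"plan": [[-1,0,0,2,0],[-1,0,0,3,0],[-1,-1,0,3,0],[-1,-5,0,3,0],[-1,-12,0,3,0],[-1,-25,0,3,0],[-1,-45,0,3,0],[-1,-65,0,3,0],[-1,-78,0,3,0],[-1,-80,0,3,0]]}}

```text
t: 54.67
tool_pos: [0.5506, -0.074, 0.2092]
orientation: [0.542, -0.457, 0.54, 0.453]
ft_force: [0.7, -0.0, -0.3]
grip_width: 0.022
```

Run:
```python
from h import *
s=robot.get_state();print(s['t'],s['tool_pos'],s['grip_width'],s['ft_force'],s['moment'],tojig(s['tool_pos']),zang(s))
c=robot.get_calibration("wrist");im=robot.read_camera("wrist");cv2.imwrite("pics/w39.png",im);crop(im,190,150,450,345,3,"w39")
tip=s['tool_pos']+Rt(s)@np.array([.0908,0,0]);print((proj(c,[tip])-[190,150])*3)
c=robot.get_calibration("wrist")
# hole from w28 (TCP .6311 .2303 .2028)
print(shift(s,[.632,.2306,.2048]))
```

```text
54.6667 [ 0.5506 -0.074   0.2092] 0.022014665203549593 [ 0.676  -0.0209 -0.298 ] [ 0.029  -0.0373 -0.0252] [ 0.0307 -0.0818  0.2092] 80.10666797974193
[[382.8332 289.4473]]
[  4.3971 -27.8326 314.1002]
```

View pics/w39.png

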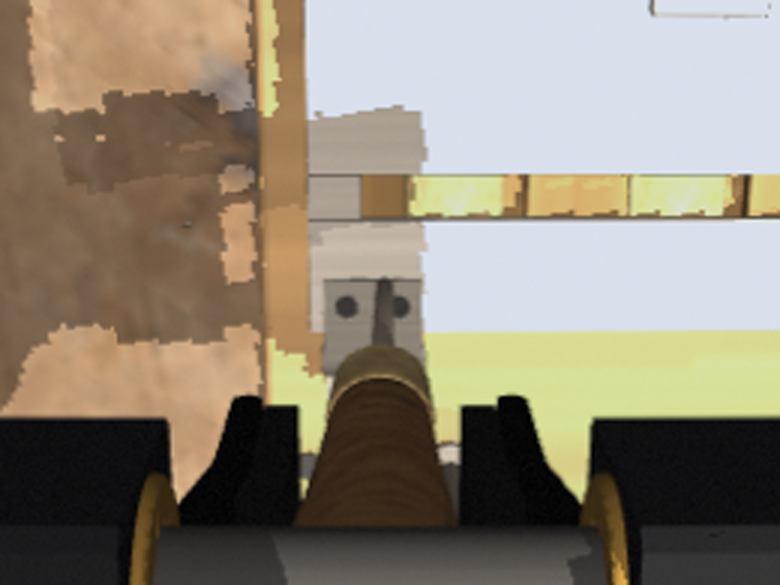

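{"op": "carry_out", "data": {"plan": [[-1,0,-2,20,0],[-1,0,-5,55,0],[-1,0,-8,90,0],[-1,0,-12,125,0],[-1,0,-16,160,0],[-1,0,-19,195,0],[-1,0,-22,230,0],[-1,0,-25,265,0],[-1,0,-28,295,0],[-1,0,-30,312,0]]}}

```text
t: 55.55
tool_pos: [0.6311, 0.232, 0.2031]
orientation: [0.54, -0.455, 0.541, 0.456]
ft_force: [0.6, -0.3, -0.7]
grip_width: 0.0216
```

{"op": "carry_out", "data": {"plan": [[-1,2,0,2,0],[-1,5,0,2,0],[-1,10,0,2,0],[-1,15,0,2,0],[-1,20,0,2,0],[-1,20,0,2,0],[-1,20,0,2,0],[-1,20,0,2,0],[-1,20,0,2,0],[-1,20,0,2,0]]}}

```text
t: 56.38
tool_pos: [0.6325, 0.2304, 0.1856]
orientation: [0.542, -0.455, 0.541, 0.455]
ft_force: [-0.9, 0.3, -0.1]
grip_width: 0.0216
```

Run:
```python
from h import *
s=robot.get_state();print(s['t'],s['tool_pos'],s['grip_width'],s['ft_force'],zang(s))
c=robot.get_calibration("wrist");np.save("w40.npy",c['world_from_camera']);im=robot.read_camera("wrist");cv2.imwrite("pics/w40.png",im);crop(im,190,180,450,375,3,"w40")
print(shift(s,[.6344,.2302,.19]))
```

```text
56.3833 [0.6325 0.2304 0.1856] 0.021643893094433767 [-0.9034  0.3474 -0.0589] 80.08742652444532
[-4.4188 -1.9401  0.0885]
```

View pics/w40.png

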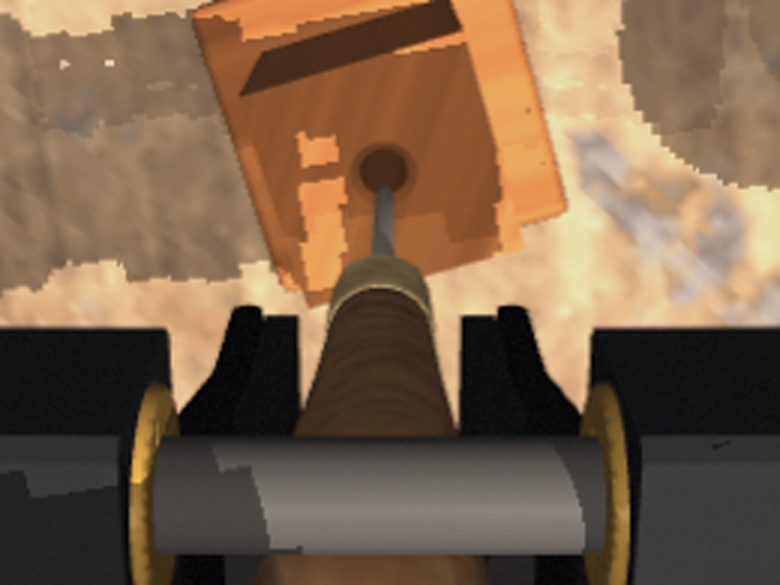

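Run:
```python
from h import *
s=robot.get_state();c=robot.get_calibration("wrist");c['world_from_camera']=np.load("w40.npy")
f=lambda L:np.array(L)/3+[190,180]-.33
h=cast(c,f([(384,170)]),.07)[0];t=cast(c,f([(384,189)]),s['tool_pos'][2]-.0908)[0]
print(h,t,(Rt(s).T@(h-t))*1000)
```

```text
[0.6327 0.2306 0.07  ] [0.6302 0.2309 0.0947] [24.7097 -2.4813  0.0586]
```

{"op": "carry_out", "data": {"plan": [[-1,0,-1.2,0,0],[-1,0,-2.4,0,0],[-1,5,-2.4,0,0],[-1,10,-2.4,0,0],[-1,15,-2.4,0,0],[-1,20,-2.4,0,0],[-1,24,-2.4,0,0],[-1,28,-2.4,0,0],[-1,31,-2.4,0,0],[-1,31,-2.4,0,0]]}}

```text
t: 57.27
tool_pos: [0.634, 0.23, 0.1529]
orientation: [0.541, -0.455, 0.542, 0.455]
ft_force: [-0.6, -0.3, -0.6]
grip_width: 0.0216
```

Run:
```python
from h import *
s=robot.get_state();print(s['t'],s['tool_pos'],s['grip_width'],s['ft_force'],zang(s))
im=robot.read_camera("wrist");cv2.imwrite("pics/w41.png",im);crop(im,250,180,390,285,5,"w41")
```

```text
57.2667 [0.634  0.23   0.1529] 0.021624651582357574 [-0.6161 -0.3368 -0.5697] 80.09874137422159
```

View pics/w41.png

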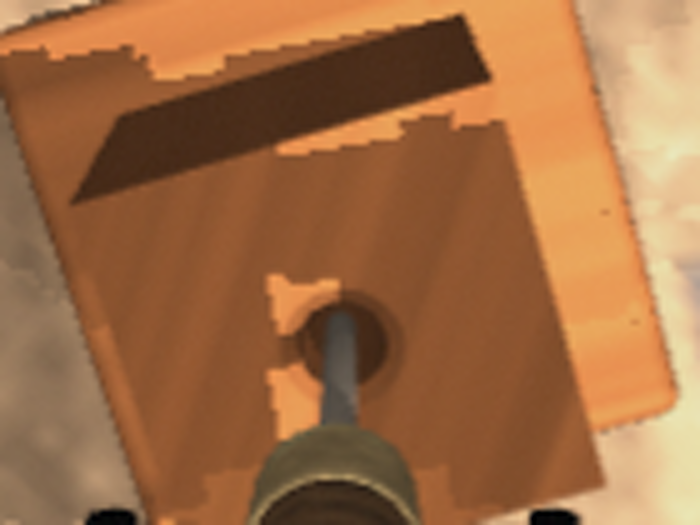

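{"op": "carry_out", "data": {"plan": [[-1,5,0,0,0],[-1,10,0.1,0,0],[-1,15,0.2,0,0],[-1,20,0.4,0,0],[-1,25,0.5,0,0],[-1,30,0.6,0,0],[-1,35,0.8,0,0],[-1,40,0.8,0,0],[-1,44,0.8,0,0],[-1,44,0.8,0,0]]}}

```text
t: 58.15
tool_pos: [0.6331, 0.2301, 0.1086]
orientation: [0.541, -0.455, 0.542, 0.455]
ft_force: [-0.1, -0.4, -0.9]
grip_width: 0.0215
```

Run:
```python
from h import *
s=robot.get_state();print(s['t'],s['tool_pos'],s['grip_width'],s['ft_force'],s['moment'])
im=robot.read_camera("wrist");cv2.imwrite("pics/w42.png",im);crop(im,250,180,390,285,5,"w42")
```

```text
58.15 [0.6331 0.2301 0.1086] 0.021519269697090365 [-0.1217 -0.4446 -0.8974] [ 0.0413 -0.0104 -0.0253]
```

View pics/w42.png

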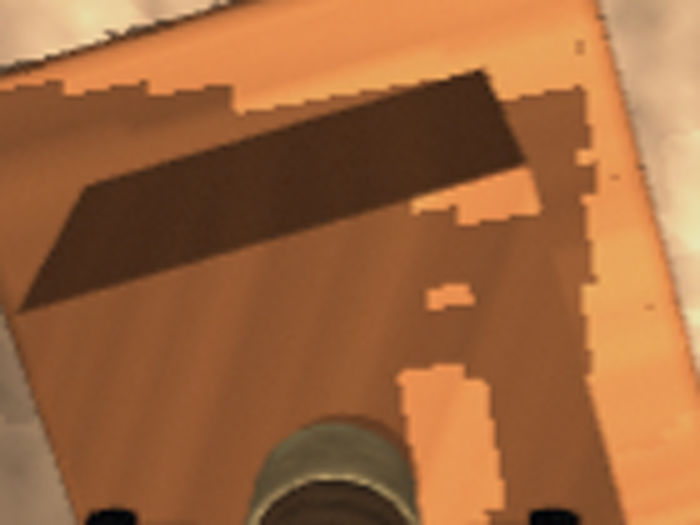

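{"op": "carry_out", "data": {"plan": [[-1,2,0,0,0],[-1,3.5,0,0,0],[-1,4,0,0,0],[-1,4,0,0,0],[-0.2,4,0,0,0],[0,4,0,0,0],[0,4,0,0,0],[0,4,0,0,0],[0,4,0,0,0],[0,4,0,0,0]]}}

```text
t: 59.03
tool_pos: [0.6338, 0.2303, 0.1061]
orientation: [0.541, -0.455, 0.541, 0.455]
ft_force: [-0.3, 0.2, -0.9]
grip_width: 0.0424
```

{"op": "carry_out", "data": {"plan": [[0,-5,0,0,0],[0,-15,0,0,0],[0,-35,0,0,0],[0,-60,0,0,0],[0,-90,0,0,0],[0,-120,0,0,0],[0,-150,0,0,0],[0,-160,0,0,0],[0,-160,0,0,0],[0,-160,0,0,0]]}}

```text
t: 59.87
tool_pos: [0.6339, 0.2303, 0.2665]
orientation: [0.542, -0.455, 0.541, 0.455]
ft_force: [-0.1, -0.1, -0.2]
grip_width: 0.0433
```

Run:
```python
from h import *
s=robot.get_state();print(s['t'],s['tool_pos'],s['grip_width'],s['ft_force'],s['moment'])
im=robot.read_camera("wrist");cv2.imwrite("pics/w43.png",im)
im=robot.read_camera("scene");crop(im,240,160,440,320,4,"s43")
print(shift(s,fromjig(-.075,0.001,.27)))
```

```text
59.8667 [0.6339 0.2303 0.2665] 0.04325447653742926 [-0.14   -0.0694 -0.1678] [ 0.0068  0.0387 -0.0399]
[  -3.7429  135.3831 -231.2652]
```

View pics/w43.png

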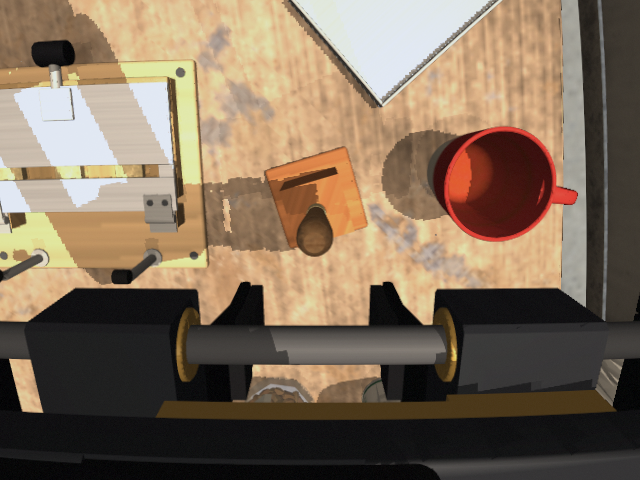

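View pics/s43.png

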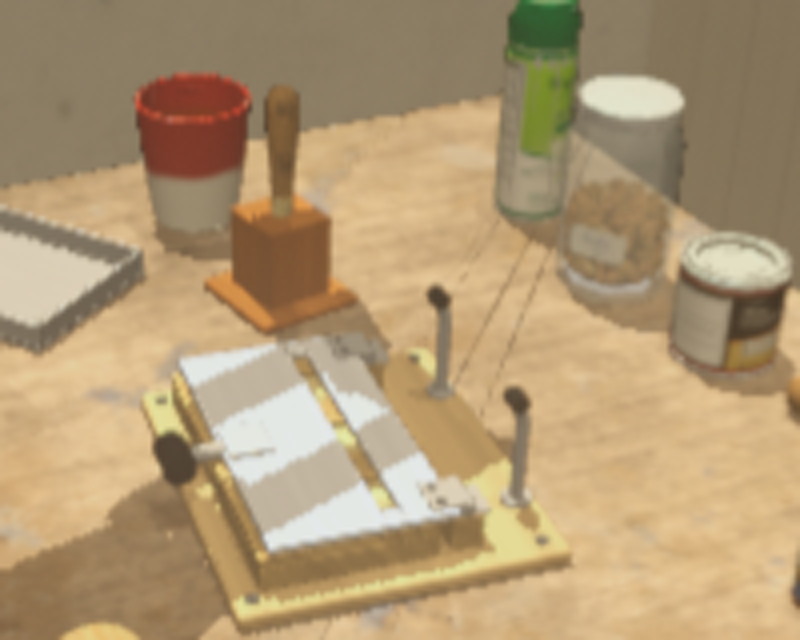

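{"op": "carry_out", "data": {"plan": [[0.4,0,15,-24,0],[0.4,0,31,-52,0],[0.4,0,47,-80,0],[0.4,0,64,-108,0],[0.4,0,80,-136,0],[0.4,0,96,-164,0],[0.4,10,112,-192,0],[0.4,30,127,-217,0],[0.4,55,135.5,-231,0],[0.4,85,135.5,-231,0]]}}

```text
t: 60.8
tool_pos: [0.4585, 0.024, 0.1794]
orientation: [0.541, -0.454, 0.542, 0.454]
ft_force: [0.7, 0.2, -0.0]
grip_width: 0.061
```

{"op": "carry_out", "data": {"plan": [[0.4,30,0,0,0],[0.4,60,0,0,0],[0.4,80,0,0,0],[0.4,90,0,0,0],[0.4,90,0,0,0],[0.4,90,0,0,0],[0.4,90,0,0,0],[0.4,90,0,0,0],[0.4,90,0,0,0],[0.4,90,0,0,0]]}}

```text
t: 61.63
tool_pos: [0.4614, 0.0259, 0.0921]
orientation: [0.542, -0.456, 0.541, 0.454]
ft_force: [0.0, -0.2, -1.1]
grip_width: 0.0612
```

Run:
```python
from h import *
s=robot.get_state();print(s['t'],s['tool_pos'],s['grip_width'],s['ft_force'],shift(s,[.4605,.0257,.0275]))
im=robot.read_camera("wrist");cv2.imwrite("pics/w44.png",im)
```

```text
61.6333 [0.4614 0.0259 0.0921] 0.06118313613216081 [ 0.0428 -0.1703 -1.0899] [64.6453  0.9947 -0.3956]
```

View pics/w44.png

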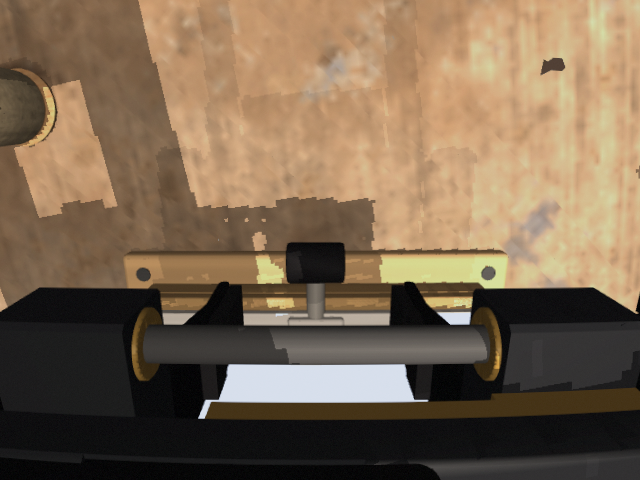

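{"op": "carry_out", "data": {"plan": [[0.4,20,1,0,0],[0.4,38,1,0,0],[0.4,52,1,0,0],[0.4,60,1,0,0],[0.4,64,1,0,0],[0.4,64,1,0,0],[0.4,64,1,0,0],[-1,64,1,0,0],[-1,64,1,0,0],[-1,64,1,0,0]], "squeeze": 15}}

```text
t: 62.52
tool_pos: [0.4602, 0.0261, 0.0278]
orientation: [0.542, -0.455, 0.541, 0.455]
ft_force: [0.4, -0.1, -0.0]
grip_width: 0.048
```

{"op": "carry_out", "data": {"plan": [[-1,0,0,0,0],[-1,0,0,0,0],[-1,0,0,0,0],[-1,0,0,0,0],[-1,0,0,0,0],[-1,0,0,0,0],[-1,0,0,0,0],[-1,0,0,0,0],[-1,0,0,0,0],[-1,0,0,0,0]]}}

```text
t: 63.35
tool_pos: [0.4596, 0.0258, 0.0272]
orientation: [0.541, -0.455, 0.541, 0.455]
ft_force: [-1.7, -4.9, 4.1]
grip_width: 0.03
```

Run:
```python
from h import *
s=robot.get_state();print(s['t'],s['tool_pos'],s['grip_width'],s['ft_force'],tojig(s['tool_pos']))
th=np.arange(0,2.19,.06)
for i,t in enumerate(th): print(i,round(t,2),"tx %.1f ty %.1f"%(-150*np.sin(t),-(150-150*np.cos(t))))
```

```text
63.35 [0.4596 0.0258 0.0272] 0.030045043330459095 [-1.7324 -4.9421  4.0698] [-0.0762  0.0009  0.0272]
0 0.0 tx -0.0 ty -0.0
1 0.06 tx -9.0 ty -0.3
2 0.12 tx -18.0 ty -1.1
3 0.18 tx -26.9 ty -2.4
4 0.24 tx -35.7 ty -4.3
5 0.3 tx -44.3 ty -6.7
6 0.36 tx -52.8 ty -9.6
7 0.42 tx -61.2 ty -13.0
8 0.48 tx -69.3 ty -17.0
9 0.54 tx -77.1 ty -21.3
10 0.6 tx -84.7 ty -26.2
11 0.66 tx -92.0 ty -31.5
12 0.72 tx -98.9 ty -37.2
13 0.78 tx -105.5 ty -43.4
14 0.84 tx -111.7 ty -49.9
15 0.9 tx -117.5 ty -56.8
16 0.96 tx -122.9 ty -64.0
17 1.02 tx -127.8 ty -71.5
18 1.08 tx -132.3 ty -79.3
19 1.14 tx -136.3 ty -87.4
20 1.2 tx -139.8 ty -95.6
21 1.26 tx -142.8 ty -104.1
22 1.32 tx -145.3 ty -112.8
23 1.38 tx -147.3 ty -121.6
24 1.44 tx -148.7 ty -130.4
25 1.5 tx -149.6 ty -139.4
26 1.56 tx -150.0 ty -148.4
27 1.62 tx -149.8 ty -157.4
28 1.68 tx -149.1 ty -166.3
29 1.74 tx -147.9 ty -175.3
30 1.8 tx -146.1 ty -184.1
31 1.86 tx -143.8 ty -192.8
32 1.92 tx -140.9 ty -201.3
33 1.98 tx -137.6 ty -209.7
34 2.04 tx -133.8 ty -217.8
35 2.1 tx -129.5 ty -225.7
36 2.16 tx -124.7 ty -233.4
```

{"op": "carry_out", "data": {"plan": [[-1,-4,-0.1,0,0],[-1,-9,-0.3,0,0],[-1,-18,-1.1,0,0],[-1,-26.9,-2.4,0,0],[-1,-35.7,-4.3,0,0],[-1,-44.3,-6.7,0,0],[-1,-52.8,-9.6,0,0],[-1,-61.2,-13,0,0],[-1,-69.3,-17,0,0],[-1,-77.1,-21.3,0,0]]}}

```text
t: 64.18
tool_pos: [0.4798, 0.0224, 0.104]
orientation: [0.541, -0.455, 0.542, 0.455]
ft_force: [-0.1, -4.3, -2.6]
grip_width: 0.0297
```

Run:
```python
from h import *
s=robot.get_state();print(s['t'],s['tool_pos'],s['grip_width'],s['ft_force'],tojig(s['tool_pos']))
```

```text
64.1833 [0.4798 0.0224 0.104 ] 0.029673160503199347 [-0.1388 -4.2849 -2.5682] [-0.0557  0.0009  0.104 ]
```

Good. Subtract row 9 (−77.1, −21.3).

{"op": "carry_out", "data": {"plan": [[-1,-7.6,-4.9,0,0],[-1,-14.9,-10.2,-0.3,0],[-1,-21.8,-15.9,-0.6,0],[-1,-28.4,-22.1,-1,0],[-1,-34.6,-28.6,-1,0],[-1,-40.4,-35.5,-1,0],[-1,-45.8,-42.7,-1,0],[-1,-50.7,-50.2,-1,0],[-1,-55.2,-58,-1,0],[-1,-59.2,-66.1,-1,0]]}}

```text
t: 65.02
tool_pos: [0.5466, 0.0108, 0.1639]
orientation: [0.542, -0.455, 0.541, 0.455]
ft_force: [-0.1, 4.2, -1.4]
grip_width: 0.03
```

{"op": "carry_out", "data": {"plan": [[-1,-3.5,-8.2,0,0],[-1,-6.5,-16.7,0,0],[-1,-9,-25.4,0,0],[-1,-11,-34.2,0,0],[-1,-12.4,-43,0,0],[-1,-13.3,-52,0,0],[-1,-13.7,-61,0,0],[-1,-13.5,-70,0,0],[-1,-12.8,-78.9,0,0],[-1,-11.6,-87.9,0,0]]}}

```text
t: 65.85
tool_pos: [0.6336, -0.004, 0.1753]
orientation: [0.542, -0.455, 0.54, 0.455]
ft_force: [0.7, 5.5, -0.9]
grip_width: 0.0296
```

Run:
```python
from h import *
s=robot.get_state();print(s['t'],s['tool_pos'],s['grip_width'],s['ft_force'],tojig(s['tool_pos']))
```

```text
65.85 [ 0.6336 -0.004   0.1753] 0.02958297251356463 [ 0.7032  5.53   -0.9223] [0.1003 0.0015 0.1753]
```

{"op": "carry_out", "data": {"plan": [[-1,1.8,-8.8,0,0],[-1,4.1,-17.5,0,0],[-1,7,-26,0,0],[-1,10.3,-34.4,0,0],[-1,13.4,-41.2,0.3,0],[-1,16.9,-47.8,0.5,0],[-1,19.9,-53,1,0],[-1,22.4,-56.8,1,0],[-1,24.9,-60.5,1,0],[-1,25.5,-61.5,1,0]]}}

```text
t: 66.68
tool_pos: [0.6941, -0.0144, 0.1497]
orientation: [0.542, -0.455, 0.541, 0.455]
ft_force: [2.0, 5.2, 1.9]
grip_width: 0.0299
```

Run:
```python
from h import *
s=robot.get_state();print(s['t'],s['tool_pos'],s['grip_width'],s['ft_force'],tojig(s['tool_pos']))
```

```text
66.6833 [ 0.6941 -0.0144  0.1497] 0.02989025557187483 [1.9944 5.1812 1.9186] [0.1618 0.0018 0.1497]
```

{"op": "carry_out", "data": {"plan": [[-1,0.7,-0.7,0.5,0],[-1,0.7,-0.7,0.5,0],[-0.2,0.7,-0.7,0.5,0],[0.4,0.7,-0.7,0.5,0],[0.4,0.7,-0.7,0.5,0],[0.4,0.7,-0.7,0.5,0],[0.4,0.7,-0.7,0.5,0],[0.4,0.7,-0.7,0.5,0],[0.4,0.7,-0.7,0.5,0],[0.4,-5,-0.7,0.5,0]]}}

```text
t: 67.52
tool_pos: [0.6927, -0.0141, 0.1531]
orientation: [0.541, -0.454, 0.542, 0.456]
ft_force: [0.3, -0.4, -0.8]
grip_width: 0.0602
```

{"op": "carry_out", "data": {"plan": [[0.4,-20,0,0,0],[0.4,-40,0,0,0],[0.4,-70,5,0,0],[0.4,-85,30,0,0],[0.2,-85,65,0,0],[0,-85,100,0,0],[0,-85,135,0,0],[0,-85,160,0,0],[0,-85,170,0,0],[0,-85,170,0,0]]}}

```text
t: 68.35
tool_pos: [0.5251, 0.0155, 0.2404]
orientation: [0.541, -0.455, 0.541, 0.455]
ft_force: [0.7, -0.3, 0.4]
grip_width: 0.0439
```

Run:
```python
from h import *
s=robot.get_state();print(s['t'],s['tool_pos'],s['grip_width'],s['ft_force'],tojig(s['tool_pos']))
c=robot.get_calibration("wrist");np.save("w45.npy",c['world_from_camera']);im=robot.read_camera("wrist");cv2.imwrite("pics/w45.png",im)
im=robot.read_camera("scene");crop(im,160,160,440,320,2.8,"s45")
```

```text
68.35 [0.5251 0.0155 0.2404] 0.04391221784817849 [ 0.7298 -0.333   0.383 ] [-0.0099  0.002   0.2404]
```

View pics/w45.png

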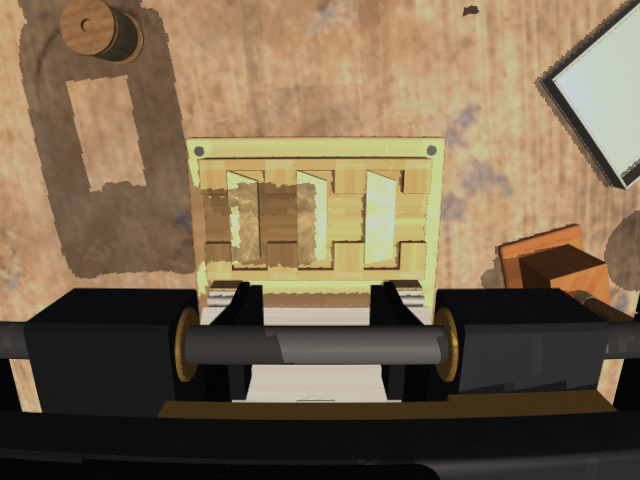

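View pics/s45.png

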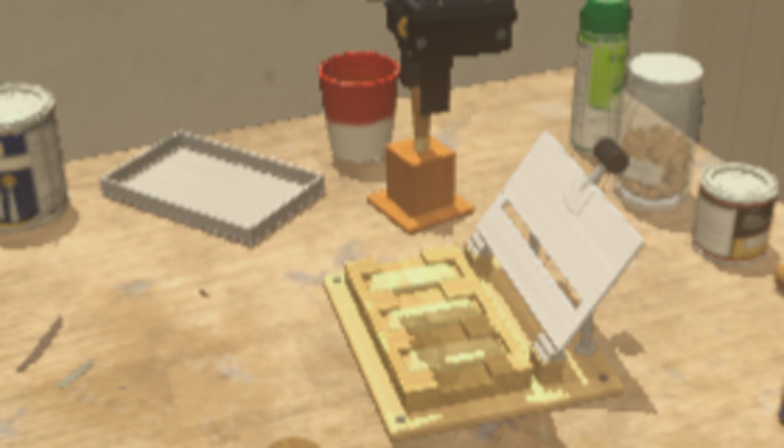

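Run:
```python
from h import *
t=cv2.imread("pics/top0.png");crop(t,125,250,245,360,6,"tray")
```

```text
(no output)
```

View pics/tray.png

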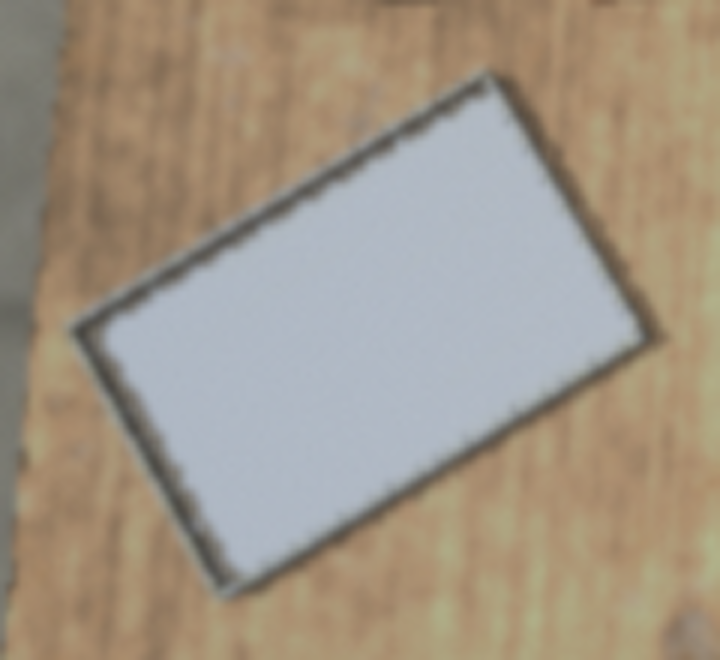

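```bash
cat >> h.py <<'E'
tc=None
E
python3 - <<'E'
from h import *
c=robot.get_calibration("top")
px=np.array([(487,76),(648,343),(230,594),(76,326)])/6+[125,250]-.4
P=cast(c,px,.022)[:,:2]
for i in range(4): print(P[i],np.linalg.norm(P[i]-P[(i+1)%4]))
M=P.mean(0);e=(P[3]+P[2])/2-(P[0]+P[1])/2;e/=np.linalg.norm(e)
print(M,e,np.degrees(np.arctan2(e[1],e[0])))
s=robot.get_state()
for y in (.06,0,-.06): print(y,shift(s,fromjig(0,y-.003,.0295)))
E
```

```text
[0.5531 0.3044] 0.12819868792060396
[0.4451 0.2354] 0.1928781402573648
[0.3444 0.3999] 0.12602279209759112
[0.4505 0.4679] 0.19294322081968512
[0.4483 0.3519] [-0.5269  0.85  ] 121.79331283893877
0.06 [210.894   -7.2662  55.2493]
0 [210.8944  -7.2058  -4.7507]
-0.06 [210.8949  -7.1455 -64.7507]
```

Run:
```python
from h import *
c=robot.get_calibration("top")
print('can rim',cast(c,[(143,387),(120,388),(164,387)],.12),'mug',cast(c,[(170,225)],.104))
crop(cv2.imread("pics/top0.png"),110,350,210,420,6,"can")
sc=robot.get_calibration("scene");print(cast(sc,[(163,236)],0))
```

```text
can rim [[0.2649 0.4097 0.12  ]
 [0.2621 0.4604 0.12  ]
 [0.2654 0.3634 0.12  ]] mug [[0.6289 0.372  0.104 ]]
[[0.2469 0.41   0.    ]]
```

View pics/can.png

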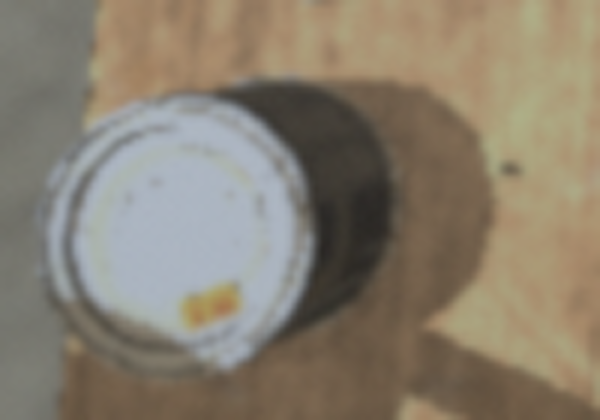

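{"op": "carry_out", "data": {"plan": [[0,15,-2,15,0],[0,45,-5,35,0],[0,80,-7,55,0],[0,115,-7,55,0],[0,145,-7,55,0],[0,165,-7,55,0],[0,170,-7,55,0],[0,170,-7,55,0],[0,170,-7,55,0],[0,170,-7,55,0]]}}

```text
t: 69.28
tool_pos: [0.5446, 0.0678, 0.0714]
orientation: [0.542, -0.456, 0.54, 0.454]
ft_force: [0.7, 0.2, 0.7]
grip_width: 0.0434
```

Run:
```python
from h import *
s=robot.get_state();print(s['t'],s['tool_pos'],s['grip_width'],s['ft_force'],tojig(s['tool_pos']))
c=robot.get_calibration("wrist");im=robot.read_camera("wrist");crop(im,190,120,450,400,2.1,"w46")
```

```text
69.2833 [0.5446 0.0678 0.0714] 0.043446173523118505 [0.7315 0.2229 0.7177] [0.0003 0.0569 0.0714]
```

View pics/w46.png

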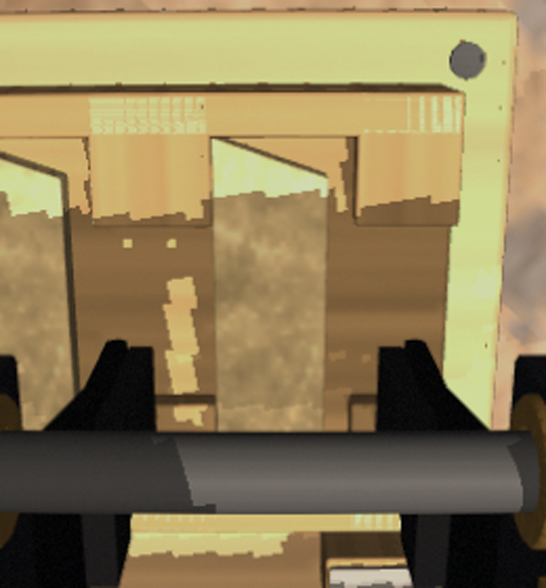

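{"op": "carry_out", "data": {"plan": [[0,12,0,0.5,0],[0,24,0,0.5,0],[0,33,0,0.5,0],[0,38,0,0.5,0],[0,41,0,0.5,0],[0,41,0,0.5,0],[0,41,0,0.5,0],[0,41,0,0.5,0],[-1,41,0,0.5,0],[-1,41,0,0.5,0]], "squeeze": 20}}

```text
t: 70.17
tool_pos: [0.5427, 0.0686, 0.0284]
orientation: [0.541, -0.455, 0.541, 0.455]
ft_force: [-0.2, 0.1, 1.6]
grip_width: 0.0366
```

{"op": "carry_out", "data": {"plan": [[-1,-1,0,0,0],[-1,-1,0,0,0],[-1,-1,0,0,0],[-1,-1,0,0,0],[-1,-1,0,0,0],[-1,-5,0,0,0],[-1,-15,0,0,0],[-1,-30,0,0,0],[-1,-45,0,0,0],[-1,-50,0,0,0]]}}

```text
t: 71.0
tool_pos: [0.5438, 0.0679, 0.0805]
orientation: [0.542, -0.456, 0.541, 0.454]
ft_force: [0.8, -0.7, -0.1]
grip_width: 0.026
```

Run:
```python
from h import *
s=robot.get_state();print(s['t'],s['tool_pos'],s['grip_width'],s['ft_force'],zang(s))
im=robot.read_camera("wrist");crop(im,190,120,450,400,2.1,"w47")
M=np.array([.4483,.3519]);e=np.array([-.5269,.85])
for k in (.057,0,-.057):
    p=M+e*k; print(k,p,shift(s,[*p,.08]))
```

```text
71.0 [0.5438 0.0679 0.0805] 0.025992151645013433 [ 0.7635 -0.6511 -0.0524] 80.10658604514606
0.057 [0.4183 0.4003] [ -0.1594 180.7498 305.9341]
0 [0.4483 0.3519] [ -0.0282 142.8388 263.3648]
-0.057 [0.4783 0.3034] [  0.1031 104.9279 220.7955]
```

View pics/w47.png

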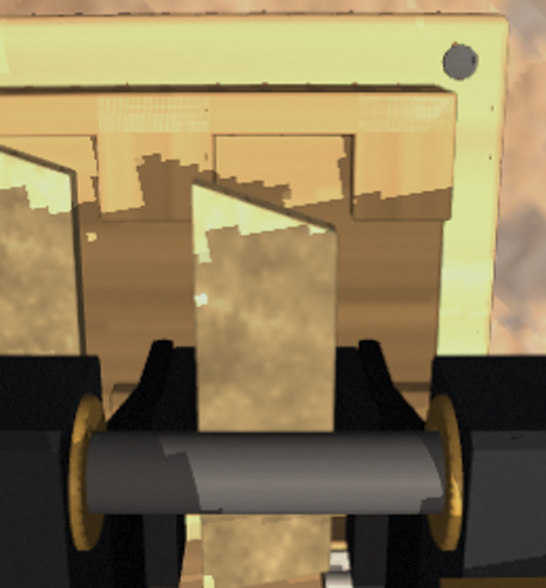

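{"op": "carry_out", "data": {"plan": [[-1,-10,12,20,-4],[-1,-25,30,50,-8],[-1,-30,49,83,-13],[-1,-30,68,115,-17],[-1,-30,87,147,-21],[-1,-30,106,179,-25],[-1,-30,125,211,-30],[-1,-30,144,243,-34],[-1,-30,163,276,-38],[-1,-30,179,303,-41.7]]}}

```text
t: 71.88
tool_pos: [0.4169, 0.3994, 0.1075]
orientation: [0.342, -0.618, 0.343, 0.619]
ft_force: [1.3, -0.2, -0.8]
grip_width: 0.0256
```

{"op": "carry_out", "data": {"plan": [[-1,0,0,0,0],[-1,10,0,0,0],[-1,25,0,0,0],[-1,40,0,0,0],[-1,50,0,0,0],[-1,50,0,0,0],[-1,50,0,0,0],[-1,50,0,0,0],[-1,50,0,0,0],[-1,50,0,0,0]]}}

```text
t: 72.72
tool_pos: [0.4192, 0.3981, 0.0595]
orientation: [-0.345, 0.618, -0.343, -0.617]
ft_force: [0.7, 0.2, -0.9]
grip_width: 0.0255
```

Run:
```python
from h import *
s=robot.get_state();print(s['t'],s['tool_pos'],s['grip_width'],s['ft_force'],zang(s),shift(s,[.4183,.4003,.006]))
im=robot.read_camera("wrist");cv2.imwrite("pics/w48.png",im)
im=robot.read_camera("scene");crop(im,140,140,340,270,4,"s48")
```

```text
72.7167 [0.4192 0.3981 0.0595] 0.025541627329334897 [ 0.6664  0.1991 -0.9428] 121.77852395515362 [53.5072 -0.3096  2.3437]
```

View pics/w48.png

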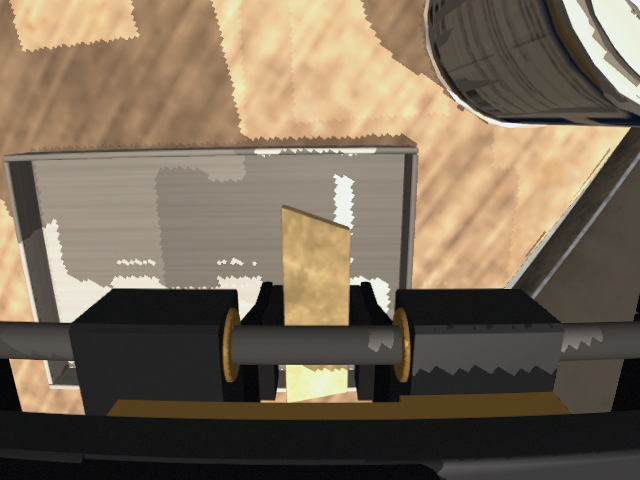

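View pics/s48.png

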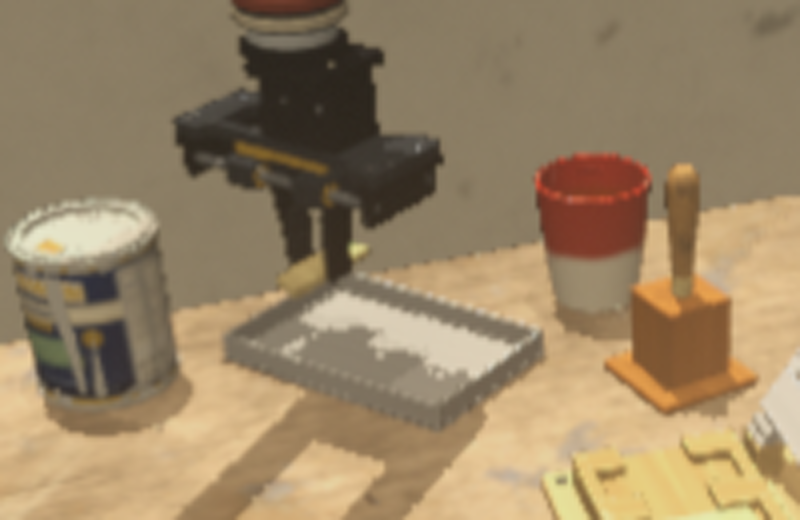

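Run:
```python
from h import *
c=robot.get_calibration("wrist");s=robot.get_state()
P=cast(c,[(6,157),(416,150)],.022);print((P-s['tool_pos'])@Rt(s)*1000)
```

```text
[[  37.1455   60.8637 -150.6289]
 [  37.1575   62.2691   45.8072]]
```

{"op": "carry_out", "data": {"plan": [[-1,12,-1.5,0,0],[-1,25,-3,0,0],[-1,36,-3,0,0],[-1,44,-3,0,0],[-1,49,-3,0,0],[-1,52,-3,0,0],[-1,54,-3,0,0],[-1,54.5,-3,0,0],[-1,54.5,-3,0,0],[-1,54.5,-3,0,0]]}}

```text
t: 73.65
tool_pos: [0.4211, 0.3996, 0.0044]
orientation: [-0.344, 0.618, -0.344, -0.618]
ft_force: [-1.8, -1.3, 3.0]
grip_width: 0.0259
```

Run:
```python
from h import *
s=robot.get_state();print(s['t'],s['tool_pos'],s['grip_width'],s['ft_force'])
```

```text
73.65 [0.4211 0.3996 0.0044] 0.025946975532548436 [-1.772  -1.2699  2.9537]
```

Touching the floor. Release and go back for the second.

{"op": "carry_out", "data": {"plan": [[-0.2,0,0,0,0],[-0.2,0,0,0,0],[-0.2,0,0,0,0],[-0.2,0,0,0,0],[-0.2,-10,0,0,0],[-0.2,-30,0,0,0],[-0.2,-60,0,0,0],[0,-90,0,0,0],[0,-110,0,0,0],[0,-120,0,0,0]]}}

```text
t: 74.48
tool_pos: [0.4227, 0.4007, 0.1285]
orientation: [-0.346, 0.619, -0.342, -0.617]
ft_force: [0.6, 0.5, -0.3]
grip_width: 0.0421
```

Run:
```python
from h import *
s=robot.get_state();print(s['t'],s['tool_pos'],s['grip_width'],zang(s))
im=robot.read_camera("wrist");cv2.imwrite("pics/w49.png",im)
for y in (-.003,-.063): print(shift(s,fromjig(0,y,.07)))
```

```text
74.4833 [0.4227 0.4007 0.1285] 0.042140440157518 121.804472526068
[  57.6828  112.3622 -391.7061]
[  57.4146  152.3255 -436.4594]
```

View pics/w49.png

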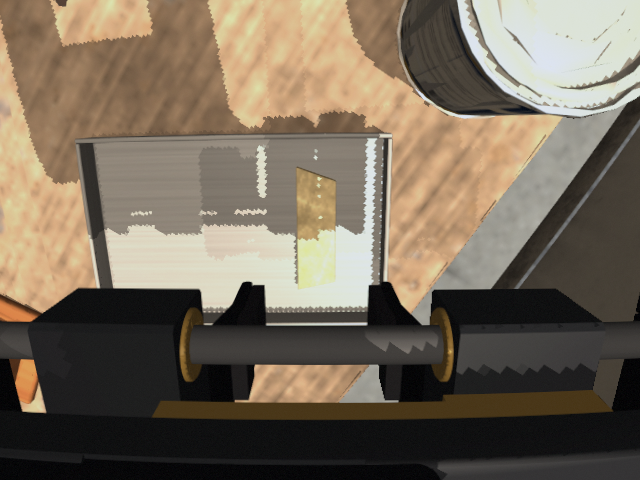

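{"op": "carry_out", "data": {"plan": [[0,0,8,-28,4],[0,0,18,-65,8],[0,0,29,-102,12],[0,0,40,-139,16],[0,0,50,-176,20],[0,0,61,-213,25],[0,0,72,-250,30],[0,0,82,-287,34],[0,0,93,-324,38],[0,0,103,-360,41.7]]}}

```text
t: 75.37
tool_pos: [0.5223, 0.0372, 0.1227]
orientation: [0.542, -0.454, 0.543, 0.454]
ft_force: [1.7, 1.1, -0.0]
grip_width: 0.0435
```

Run:
```python
from h import *
s=robot.get_state();print(s['t'],s['tool_pos'],zang(s))
for y in (-.003,-.063): print(shift(s,fromjig(0,y,.07)))
```

```text
75.3667 [0.5223 0.0372 0.1227] 79.89229084756742
[ 52.6945 -16.548  -25.8408]
[ 52.7082 -16.7027 -85.8406]
```

{"op": "carry_out", "data": {"plan": [[0,5,-8,-14,0],[0,20,-15,-28,0],[0,40,-15,-28,0],[0,52,-15,-28,0],[0,55,-15,-28,0],[0,55,-15,-28,0],[0,55,-15,-28,0],[0,55,-15,-28,0],[0,55,-15,-28,0],[0,55,-15,-28,0]]}}

```text
t: 76.2
tool_pos: [0.5337, 0.0092, 0.07]
orientation: [0.542, -0.456, 0.541, 0.455]
ft_force: [0.4, -0.4, 0.2]
grip_width: 0.0439
```

Run:
```python
from h import *
s=robot.get_state();print(s['t'],s['tool_pos'],zang(s),shift(s,fromjig(0,-.003,.0300)))
im=robot.read_camera("wrist");crop(im,190,120,450,400,2.1,"w50")
```

```text
76.2 [0.5337 0.0092 0.07  ] 80.13441829290376 [39.9549 -0.2259 -0.3363]
```

View pics/w50.png

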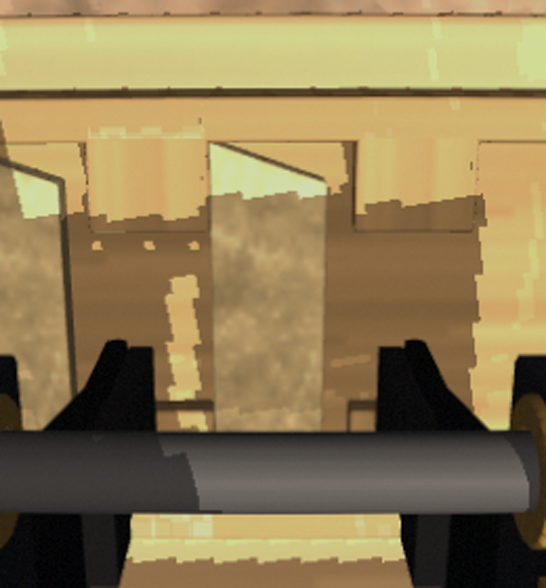

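{"op": "carry_out", "data": {"plan": [[0,12,0,0,0],[0,24,0,0,0],[0,32,0,0,0],[0,36,0,0,0],[0,39,0,0,0],[0,39,0,0,0],[0,39,0,0,0],[-1,39,0,0,0],[-1,39,0,0,0],[-1,39,0,0,0]]}}

```text
t: 77.08
tool_pos: [0.5333, 0.0089, 0.0302]
orientation: [0.541, -0.455, 0.541, 0.455]
ft_force: [-0.4, 0.1, -0.6]
grip_width: 0.0305
```

{"op": "carry_out", "data": {"plan": [[-1,0,0,0,0],[-1,0,0,0,0],[-1,0,0,0,0],[-1,0,0,0,0],[-1,0,0,0,0],[-1,-5,0,0,0],[-1,-15,0,0,0],[-1,-35,0,0,0],[-1,-60,0,0,0],[-1,-80,0,0,0]]}}

```text
t: 77.92
tool_pos: [0.5329, 0.0085, 0.1113]
orientation: [0.541, -0.455, 0.542, 0.455]
ft_force: [0.7, -0.3, 0.7]
grip_width: 0.0255
```

Run:
```python
from h import *
s=robot.get_state();print(s['t'],s['tool_pos'],s['grip_width'],s['ft_force'],zang(s))
im=robot.read_camera("wrist");crop(im,190,120,450,400,2.1,"w51")
M=np.array([.4483,.3519])+np.array([.85,.527])*.003;e=np.array([-.5269,.85])
for k in (.057,0,-.057):
    p=M+e*k; print(k,p,shift(s,[*p,.11]))
```

```text
77.9167 [0.5329 0.0085 0.1113] 0.025492932595898236 [ 0.686  -0.2617  0.7023] 80.10675223672493
0.057 [0.4208 0.4019] [  0.9644 178.0136 368.3212]
0 [0.4508 0.3535] [  1.0028 140.1026 325.7518]
-0.057 [0.4809 0.305 ] [  1.0412 102.1915 283.1824]
```

View pics/w51.png

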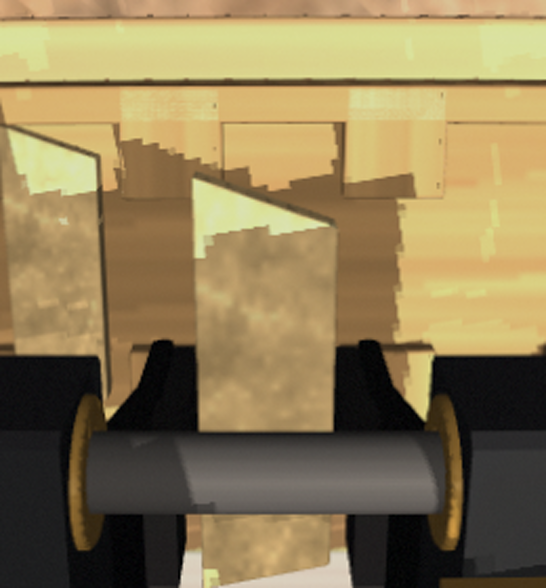

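{"op": "carry_out", "data": {"plan": [[-1,0,9,20,-4],[-1,0,23,53,-8],[-1,0,38,88,-13],[-1,0,53,123,-17],[-1,0,68,158,-21],[-1,0,83,193,-25],[-1,0,98,228,-30],[-1,0,113,263,-34],[-1,0,128,298,-38],[-1,0,140,325,-41.7]]}}

```text
t: 78.8
tool_pos: [0.4501, 0.3554, 0.11]
orientation: [-0.343, 0.619, -0.342, -0.618]
ft_force: [0.9, -0.6, -0.9]
grip_width: 0.0255
```

{"op": "carry_out", "data": {"plan": [[-1,0,0,0,0],[-1,10,0,0,0],[-1,25,0,0,0],[-1,40,0,0,0],[-1,52,0,0,0],[-1,52,0,0,0],[-1,52,0,0,0],[-1,52,0,0,0],[-1,52,0,0,0],[-1,52,0,0,0]]}}

```text
t: 79.63
tool_pos: [0.4519, 0.3534, 0.059]
orientation: [-0.345, 0.618, -0.343, -0.617]
ft_force: [0.1, -0.2, -1.1]
grip_width: 0.0257
```

Run:
```python
from h import *
s=robot.get_state();print(s['t'],s['tool_pos'],s['grip_width'],zang(s),shift(s,[.4508,.3535,.005]))
im=robot.read_camera("wrist");cv2.imwrite("pics/w52.png",im)
```

```text
79.6333 [0.4519 0.3534 0.059 ] 0.02572490314309405 121.77946635437647 [54.0434  1.0018  0.6297]
```

View pics/w52.png

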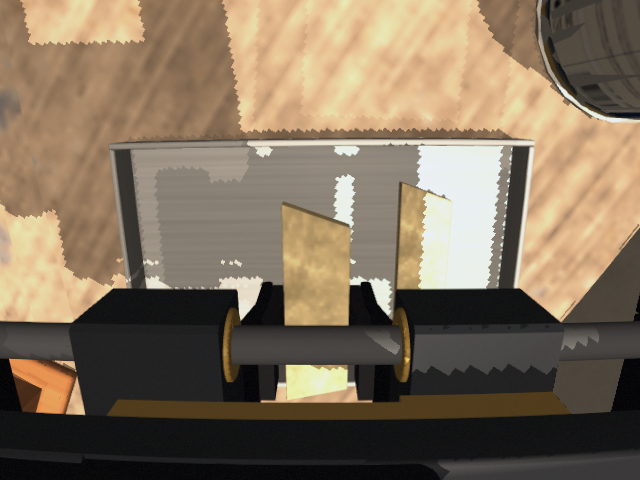

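{"op": "carry_out", "data": {"plan": [[-1,12,0,-1,0],[-1,25,0,-1,0],[-1,36,0,-1,0],[-1,44,0,-1,0],[-1,49,0,-1,0],[-1,52,0,-1,0],[-1,53.5,0,-1,0],[-1,54,0,-1,0],[-1,54,0,-1,0],[-1,54,0,-1,0]]}}

```text
t: 80.52
tool_pos: [0.4503, 0.3516, 0.0051]
orientation: [0.342, -0.617, 0.345, 0.619]
ft_force: [-8.9, -6.3, 16.0]
grip_width: 0.0257
```

{"op": "carry_out", "data": {"plan": [[-0.2,0,0,0,0],[-0.2,0,0,0,0],[-0.2,0,0,0,0],[-0.2,0,0,0,0],[-0.2,-10,0,0,0],[-0.2,-30,0,0,0],[-0.2,-60,0,0,0],[0,-90,0,0,0],[0,-110,0,0,0],[0,-120,0,0,0]]}}

```text
t: 81.35
tool_pos: [0.4535, 0.3535, 0.1283]
orientation: [-0.346, 0.619, -0.342, -0.617]
ft_force: [0.1, -0.1, 0.0]
grip_width: 0.0422
```

Run:
```python
from h import *
s=robot.get_state();print(s['t'],s['tool_pos'],s['grip_width'],zang(s))
im=robot.read_camera("wrist");cv2.imwrite("pics/w53.png",im)
for y in (-.063,): print(shift(s,fromjig(0,y,.07)))
```

```text
81.35 [0.4535 0.3535 0.1283] 0.042203243765438006 121.79850725821626
[  57.4662  153.4739 -380.0785]
```

View pics/w53.png

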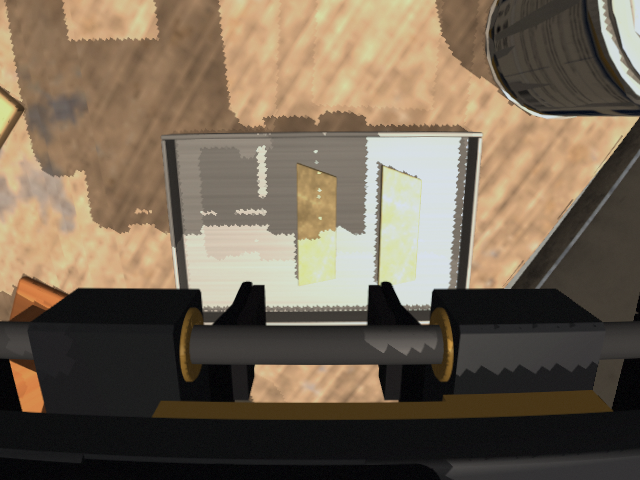

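{"op": "carry_out", "data": {"plan": [[0,0,11,-28,4],[0,0,26,-64,8],[0,0,41,-100,12],[0,0,55,-136,16],[0,0,70,-172,20],[0,0,84,-208,25],[0,0,99,-244,30],[0,0,113,-280,34],[0,0,128,-316,38],[0,0,142,-352,41.7]]}}

```text
t: 82.23
tool_pos: [0.5153, -0.0234, 0.1226]
orientation: [0.542, -0.453, 0.543, 0.455]
ft_force: [0.9, -0.7, -0.1]
grip_width: 0.0435
```

Run:
```python
from h import *
s=robot.get_state();print(s['t'],s['tool_pos'],zang(s))
print(shift(s,fromjig(0,-.063,.07)))
```

```text
82.2333 [ 0.5153 -0.0234  0.1226] 79.89405499237245
[ 52.5989 -12.9708 -24.9974]
```

{"op": "carry_out", "data": {"plan": [[0,5,-6,-14,0],[0,20,-11.5,-27,0],[0,40,-11.5,-27,0],[0,52,-11.5,-27,0],[0,55,-11.5,-27,0],[0,55,-11.5,-27,0],[0,55,-11.5,-27,0],[0,55,-11.5,-27,0],[0,55,-11.5,-27,0],[0,55,-11.5,-27,0]]}}

```text
t: 83.07
tool_pos: [0.5237, -0.05, 0.0699]
orientation: [0.541, -0.456, 0.541, 0.455]
ft_force: [0.3, -0.1, -1.3]
grip_width: 0.0431
```

Run:
```python
from h import *
s=robot.get_state();print(s['t'],s['tool_pos'],zang(s),shift(s,fromjig(0,-.063,.0300)))
im=robot.read_camera("wrist");crop(im,190,120,450,400,2.1,"w54")
```

```text
83.0667 [ 0.5237 -0.05    0.0699] 80.13623805542106 [39.9348  0.1719 -0.2239]
```

View pics/w54.png

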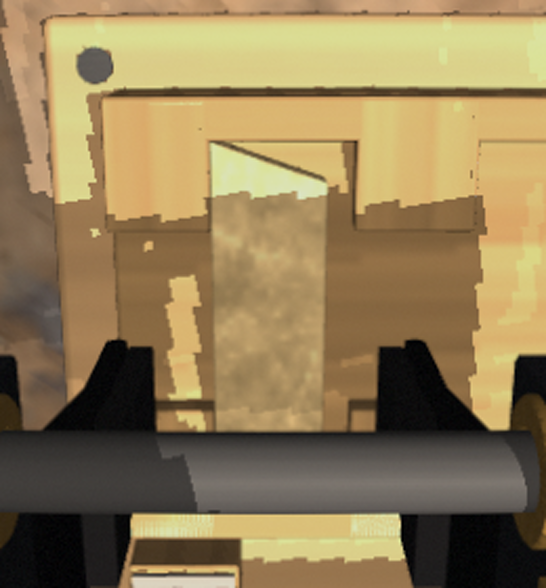

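{"op": "carry_out", "data": {"plan": [[0,12,0,0,0],[0,24,0,0,0],[0,32,0,0,0],[0,36,0,0,0],[0,39,0,0,0],[0,39,0,0,0],[0,39,0,0,0],[-1,39,0,0,0],[-1,39,0,0,0],[-1,39,0,0,0]]}}

```text
t: 83.95
tool_pos: [0.5232, -0.0503, 0.0301]
orientation: [0.541, -0.455, 0.541, 0.455]
ft_force: [1.1, 0.6, -0.4]
grip_width: 0.031
```

{"op": "carry_out", "data": {"plan": [[-1,0,0,0,0],[-1,0,0,0,0],[-1,0,0,0,0],[-1,0,0,0,0],[-1,0,0,0,0],[-1,-5,0,0,0],[-1,-15,0,0,0],[-1,-35,0,0,0],[-1,-60,0,0,0],[-1,-80,0,0,0]]}}

```text
t: 84.78
tool_pos: [0.5228, -0.0506, 0.1113]
orientation: [0.541, -0.455, 0.542, 0.455]
ft_force: [0.2, -0.2, -0.8]
grip_width: 0.0257
```

Run:
```python
from h import *
s=robot.get_state();print(s['t'],s['tool_pos'],s['grip_width'],s['ft_force'],zang(s))
im=robot.read_camera("wrist");crop(im,190,120,450,400,2.1,"w55")
M=np.array([.4483,.3519])+np.array([.85,.527])*.003;e=np.array([-.5269,.85])
p=M+e*-.057; print(p,shift(s,[*p,.11]))
```

```text
84.7833 [ 0.5228 -0.0506  0.1113] 0.025650910376673473 [ 0.1848 -0.1531 -0.8083] 80.10708259588972
[0.4809 0.305 ] [  0.9841 102.4149 343.1353]
```

View pics/w55.png

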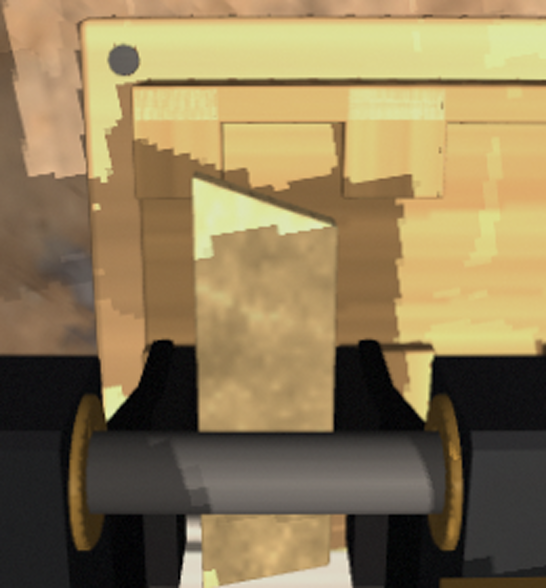

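{"op": "carry_out", "data": {"plan": [[-1,0,7,23,-4],[-1,0,18,59,-8],[-1,0,28,94,-13],[-1,0,39,130,-17],[-1,0,49,165,-21],[-1,0,60,201,-25],[-1,0,71,236,-30],[-1,0,82,272,-34],[-1,0,92,308,-38],[-1,0,102,342,-41.7]]}}

```text
t: 85.67
tool_pos: [0.4808, 0.3058, 0.1097]
orientation: [-0.343, 0.619, -0.343, -0.618]
ft_force: [0.2, -0.7, -0.4]
grip_width: 0.0255
```

{"op": "carry_out", "data": {"plan": [[-1,0,0,0,0],[-1,10,0,0,0],[-1,25,0,0,0],[-1,40,0,0,0],[-1,52,0,0,0],[-1,52,0,0,0],[-1,52,0,0,0],[-1,52,0,0,0],[-1,52,0,0,0],[-1,52,0,0,0]]}}

```text
t: 86.5
tool_pos: [0.4822, 0.3044, 0.059]
orientation: [-0.345, 0.618, -0.343, -0.617]
ft_force: [0.3, -0.4, -0.7]
grip_width: 0.0257
```

Run:
```python
from h import *
s=robot.get_state();print(s['t'],s['tool_pos'],s['grip_width'],zang(s),shift(s,[.4809,.3050,.0055]))
im=robot.read_camera("wrist");cv2.imwrite("pics/w56.png",im)
```

```text
86.5 [0.4822 0.3044 0.059 ] 0.025717765893160965 121.77901234263346 [53.5157  0.8934  1.2543]
```

View pics/w56.png

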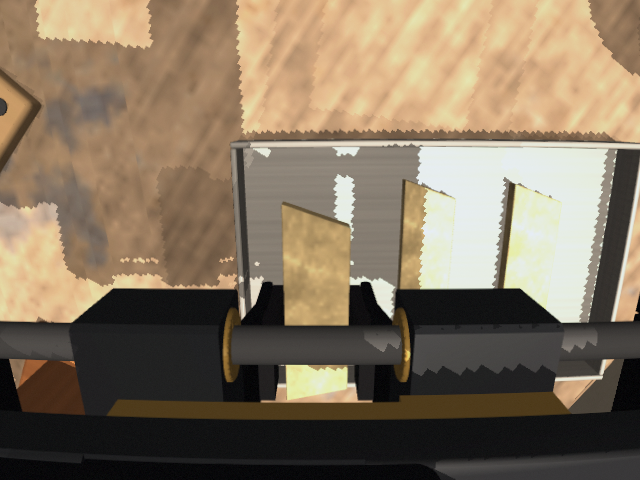

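{"op": "carry_out", "data": {"plan": [[-1,12,0,2,0],[-1,25,0,3.5,0],[-1,36,0,3.5,0],[-1,44,0,3.5,0],[-1,49,0,3.5,0],[-1,51.5,0,3.5,0],[-1,53,0,3.5,0],[-1,53,0,3.5,0],[-1,53,0,3.5,0],[-1,53,0,3.5,0]]}}

```text
t: 87.38
tool_pos: [0.4796, 0.3073, 0.0052]
orientation: [-0.344, 0.618, -0.344, -0.618]
ft_force: [-2.0, -0.8, 3.0]
grip_width: 0.0253
```

{"op": "carry_out", "data": {"plan": [[-0.24,0,0,0,0],[-0.24,0,0,0,0],[-0.24,0,0,0,0],[-0.24,0,0,0,0],[-0.24,-10,0,0,0],[-0.24,-30,0,0,0],[-0.24,-60,0,0,0],[-0.24,-90,0,0,0],[0,-120,0,0,0],[0,-150,0,0,0]]}}

```text
t: 88.22
tool_pos: [0.4794, 0.3072, 0.1571]
orientation: [-0.344, 0.618, -0.344, -0.618]
ft_force: [1.2, -0.0, -0.1]
grip_width: 0.0394
```

{"op": "carry_out", "data": {"plan": [[0,-30,15,0,0],[0,-60,35,0,0],[0,-90,55,0,0],[0,-90,55,0,0],[0,-90,55,0,0],[0,-90,55,0,0],[0,-90,55,0,0],[0,-90,55,0,0],[0,-90,55,0,0],[0,-90,55,0,0]]}}

```text
t: 89.05
tool_pos: [0.4325, 0.2781, 0.2438]
orientation: [0.343, -0.617, 0.345, 0.618]
ft_force: [-0.0, 0.3, -0.4]
grip_width: 0.0437
```

Run:
```python
from h import *
s=robot.get_state();print(s['t'],s['tool_pos'],s['grip_width'],s['ft_force'])
im=robot.read_camera("wrist");cv2.imwrite("pics/w57.png",im)
im=robot.read_camera("scene");cv2.imwrite("pics/s57.png",im)
im=robot.read_camera("top");cv2.imwrite("pics/t57.png",im)
```

```text
89.05 [0.4325 0.2781 0.2438] 0.043710652092530854 [-0.0299  0.2887 -0.4465]
```

View pics/w57.png

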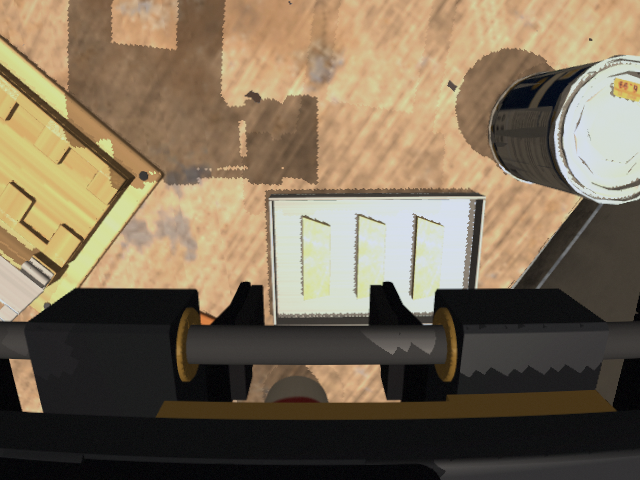

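View pics/s57.png

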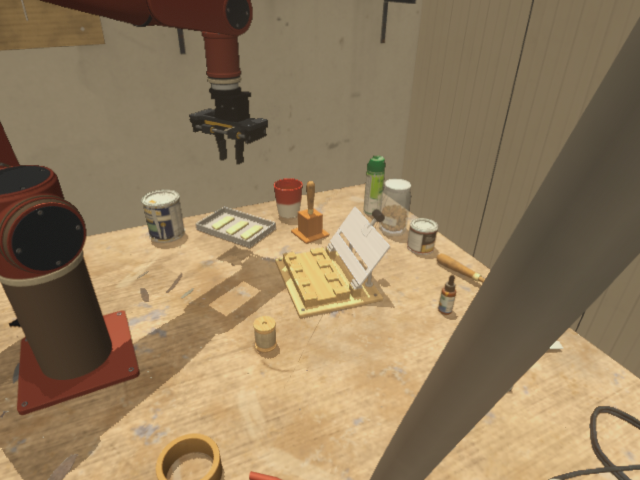

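View pics/t57.png

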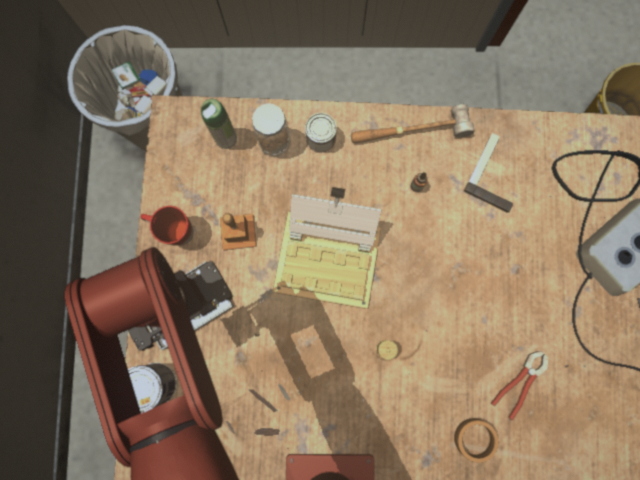

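Run:
```python
from h import *
print(robot.close_job())
```

```text
the job is handed in; nothing more can be done
None
```

I handed in the job at about 89 s of the 210 s allowed; it reports no verdict.

**What I did:**
- All three blanks went into the pockets, one each. The first try at the first blank failed: the fingers closed on top of it. I regripped it lower.
- I swung the template down in the grip and pressed it home. The push back was about 20 N at the folded height.
- I drew the awl along the slot at about 3.5 cm/s. Each reading along the way, including on all three blanks, showed roughly 3 to 6 N.
- The awl is back in its stand, the template is on its rear stops, and the blanks are flat and side by side in the tray.

**Last checks:** The final wrist, scene and top pictures show three blanks flat and apart in the tray. The template knob is at the same pixel as at the start, and the awl looks upright and seated. The mug, ink bottle and thread spool have not visibly moved, and the gripper is clear of everything.

**What disagreed:**
- **Blank width:** the blanks measured about 26 mm wide, not 28 mm.
- **Slot position:** my camera estimates put the slot centre about 2 to 3 mm nearer the front than my jig frame, so I steered by the slot edges in the picture instead.
- **During the line:** the awl tilted slightly in the grip, and each blank slid about 3 mm to the right wall of its pocket. I allowed for the tilt when putting the awl back.
- **In the tray:** the second blank was pressed on the tray floor with about 16 N before I let go. The other two took about 3 N.

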